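# Ready the mould carrier: wedge off its clips and press in the inserts

### The job

Get the mould carrier ready for pressing: first free every yellow spring clip from its guide rod by sliding the wedge along the rod under the clip until it springs up (do not touch a clip with the fingers while it still grips its rod). After the clips are off, press each graphite insert fully home, flush, into a pocket of its own. Finish with the clips in the green tray and the wedge standing on its black mat, and leave the tin, the paddle and the cup where they are.

Things in the scene. Friction and masses are not known exactly. Their poses are not given: they have to be found in the camera images.
- carrier: Fixed mould carrier, 220 (x) by 262 (y) mm. Origin on the table near its middle; x points away from the robot. Near side (x -110 to -20): aluminium bank, 34 high, with three pockets in a row. Far side: two level guide rods at y +60 and -60, from x 10 back to a blue wall (x 88 to 110, 116 high) with an open slot 18 wide above each rod where the wedge's tip passes.
- rod_a (a point): Top of the free end of steel guide rod a (carrier x 10, y +60), 85 mm above the table. Rod 20 mm thick, level, running along carrier +x for 78 mm to the blue wall. About 50 mm of it lie bare in front of a clip.
- rod_b (a point): The same for guide rod b (carrier y -60). A wedge pushed along a rod, sole on the rod, enters under the clip's bridge, slides the clip back to the wall, then raises it with 5 to 18 N of push. With the tip 60 to 75 mm past the clip's tab the legs let go and it springs up; at most 90 is needed. The wedge then draws back freely.
- clip_a_tab (a point): Yellow spring clip on rod a; may be missing. Point: centre of its upright grip tab, 12 thick (y) by 24 (x) by 32 high (z) mm. The bridge is 16 below the point, the feet of its two sprung steel legs 63 below; 44 wide over the legs. Gripping its rod, the point is about 108 above the table, at carrier x 62 to 70, leaning up to 6 deg; sprung off, about 127, loosely astride the rod.
- clip_b_tab (a point): As clip a, on rod b; may be missing. The sprung-off clip lifts straight up by its tab. Its bridge, 20 mm long, is centred 8 mm further along +x than the tab and slopes like the wedge (15 deg); the gap under it, open towards the robot, is about 5 mm high or more at the near edge.
- pocket1 (a point): Pocket in the bank, 52 (carrier x) by 40 (carrier y) by 24 mm deep. Point: centre of its mouth, level with the bank's top, 34 above the table; axes as the carrier. Pocket1 is at carrier x -65, y -75. A brass spring plunger in its -y wall rubs on the insert: 5 to 10 N presses it home, up to 2 mm off centre, block flush with the bank, the insert's point 4 mm above this one.
- pocket2 (a point): As pocket1: the middle one (carrier y 0).
- pocket3 (a point): As pocket1: carrier y +75.
- insert1_mid (a point): Insert, may be missing: dark graphite block 48 (x) by 36 (y) by 24 mm high, its lowest 6 mm stepped in by 3 all round, with an upright brass grip rib on top, 34 (x) by 14 (y) by 32 high. 56 mm high in all, 0.18 to 0.29 kg. Point: the middle, 28 above its underside and 28 below the rib's top. Stands upright on the table.
- insert2_mid (a point): As insert1; may be missing.
- insert3_mid (a point): As insert1; may be missing.
- wedge_grip (a point): Wedge tool: wooden handle 70 (x) by 24 (y) by 44 mm high on a brass foot 52 wide, 7 high; slippery steel blade 9 wide along +x. Point: middle of the handle, 30 above the flat sole; the blade's tip is 140 ahead of it along +x. Blade 3 thick at the tip, rising 0.266 per mm to the handle's front 35 ahead of the point. About 0.25 kg.
- mat_top (a point): Centre of the top of the fixed black rubber mat, 180 (x) by 120 (y) by 4 mm, on which the wedge starts; to the left or right of the carrier.
- tray: Green open tray, fixed, 200 (x) by 140 (y) by 25 mm high, walls and floor 4 thick; origin under its centre, on the table. On the carrier's other side from the mat.
- tin: Bystander: closed steel tin, 72 mm across, 110 high; origin at its foot.
- paddle: Bystander: wooden paddle lying flat, 260 mm long; origin near the root of its handle, on the table.
- cup: Bystander: steel cup, 70 mm across, 70 high; origin at its foot.

How it is judged (in metres and radians):
On the way, in this order (a step that is already met when the one before it is completed fails the run):
1. the wedge bears on a clip that grips its rod ((contact force between wedge and clip_a above 1.5 N or contact force between wedge and clip_b above 1.5 N)), for 0.1 s.
2. every clip is off its rod's grip (sprung up, or taken away) ((z of clip_a_tab in the frame of carrier above 0.122 m or z of clip_a_tab in the frame of carrier below 0.095 m or horizontal distance between clip_a_tab and carrier above 0.2 m) and (z of clip_b_tab in the frame of carrier above 0.122 m or z of clip_b_tab in the frame of carrier below 0.095 m or horizontal distance between clip_b_tab and carrier above 0.2 m)), for 0.2 s.
3. every insert is home in a pocket, flush within 2.5 mm (((horizontal distance between insert1_mid and pocket1 below 0.006 m and z of insert1_mid in the frame of pocket1 below 0.0065 m and angle between insert1_mid's own z axis and vertical below 0.07 rad) or (horizontal distance between insert1_mid and pocket2 below 0.006 m and z of insert1_mid in the frame of pocket2 below 0.0065 m and angle between insert1_mid's own z axis and vertical below 0.07 rad) or (horizontal distance between insert1_mid and pocket3 below 0.006 m and z of insert1_mid in the frame of pocket3 below 0.0065 m and angle between insert1_mid's own z axis and vertical below 0.07 rad)) and ((horizontal distance between insert2_mid and pocket1 below 0.006 m and z of insert2_mid in the frame of pocket1 below 0.0065 m and angle between insert2_mid's own z axis and vertical below 0.07 rad) or (horizontal distance between insert2_mid and pocket2 below 0.006 m and z of insert2_mid in the frame of pocket2 below 0.0065 m and angle between insert2_mid's own z axis and vertical below 0.07 rad) or (horizontal distance between insert2_mid and pocket3 below 0.006 m and z of insert2_mid in the frame of pocket3 below 0.0065 m and angle between insert2_mid's own z axis and vertical below 0.07 rad)) and ((horizontal distance between insert3_mid and pocket1 below 0.006 m and z of insert3_mid in the frame of pocket1 below 0.0065 m and angle between insert3_mid's own z axis and vertical below 0.07 rad) or (horizontal distance between insert3_mid and pocket2 below 0.006 m and z of insert3_mid in the frame of pocket2 below 0.0065 m and angle between insert3_mid's own z axis and vertical below 0.07 rad) or (horizontal distance between insert3_mid and pocket3 below 0.006 m and z of insert3_mid in the frame of pocket3 below 0.0065 m and angle between insert3_mid's own z axis and vertical below 0.07 rad))), for 0.2 s.
At the end, for the whole second after the job is handed in: Every clip is in the green tray, each insert is in a pocket (within 6 mm of its centre, flush within 2.5 mm, level within 4 deg), the wedge stands upright with its handle's middle over the mat, and all are at rest (all of step 3 and x of clip_a_tab in the frame of tray between -0.1 and 0.1 m and y of clip_a_tab in the frame of tray between -0.07 and 0.07 m and z of each of clip_a_tab, clip_b_tab in the frame of tray below 0.085 m and x of clip_b_tab in the frame of tray between -0.1 and 0.1 m and y of clip_b_tab in the frame of tray between -0.07 and 0.07 m and x of wedge_grip in the frame of mat_top between -0.09 and 0.09 m and y of wedge_grip in the frame of mat_top between -0.06 and 0.06 m and z of wedge_grip in the frame of mat_top below 0.034 m and angle between wedge_grip's own z axis and vertical below 0.1 rad and linear speed of each of wedge, clip_a, clip_b, insert1, insert2, insert3 below 0.02 m/s); the robot touches nothing.
It fails at once if clip a touched by the gripper while it still grips its rod (contact force between the fingers and clip_a above 1 N and horizontal distance between clip_a_tab and carrier below 0.14 m and z of clip_a_tab in the frame of carrier between 0.098 and 0.117 m).
It fails at once if clip b touched by the gripper while it still grips its rod (contact force between the fingers and clip_b above 1 N and horizontal distance between clip_b_tab and carrier below 0.14 m and z of clip_b_tab in the frame of carrier between 0.098 and 0.117 m).
It fails at once if the tin, the paddle or the cup moved more than 4 cm (distance of any of tin, paddle, cup from where it was at the start of the episode above 0.04 m).
It fails at once if an insert pressed home while a clip still grips its rod (((horizontal distance between clip_a_tab and carrier below 0.14 m and z of clip_a_tab in the frame of carrier between 0.098 and 0.117 m) or (horizontal distance between clip_b_tab and carrier below 0.14 m and z of clip_b_tab in the frame of carrier between 0.098 and 0.117 m)) and (((horizontal distance between insert1_mid and pocket1 below 0.006 m and z of insert1_mid in the frame of pocket1 below 0.0065 m and angle between insert1_mid's own z axis and vertical below 0.07 rad) or (horizontal distance between insert1_mid and pocket2 below 0.006 m and z of insert1_mid in the frame of pocket2 below 0.0065 m and angle between insert1_mid's own z axis and vertical below 0.07 rad) or (horizontal distance between insert1_mid and pocket3 below 0.006 m and z of insert1_mid in the frame of pocket3 below 0.0065 m and angle between insert1_mid's own z axis and vertical below 0.07 rad)) or ((horizontal distance between insert2_mid and pocket1 below 0.006 m and z of insert2_mid in the frame of pocket1 below 0.0065 m and angle between insert2_mid's own z axis and vertical below 0.07 rad) or (horizontal distance between insert2_mid and pocket2 below 0.006 m and z of insert2_mid in the frame of pocket2 below 0.0065 m and angle between insert2_mid's own z axis and vertical below 0.07 rad) or (horizontal distance between insert2_mid and pocket3 below 0.006 m and z of insert2_mid in the frame of pocket3 below 0.0065 m and angle between insert2_mid's own z axis and vertical below 0.07 rad)) or ((horizontal distance between insert3_mid and pocket1 below 0.006 m and z of insert3_mid in the frame of pocket1 below 0.0065 m and angle between insert3_mid's own z axis and vertical below 0.07 rad) or (horizontal distance between insert3_mid and pocket2 below 0.006 m and z of insert3_mid in the frame of pocket2 below 0.0065 m and angle between insert3_mid's own z axis and vertical below 0.07 rad) or (horizontal distance between insert3_mid and pocket3 below 0.006 m and z of insert3_mid in the frame of pocket3 below 0.0065 m and angle between insert3_mid's own z axis and vertical below 0.07 rad)))).
Of clip_a, clip_b only 1 to 2 are there at a start; the rules pass over those that are not, and their reading is None.
Of insert1, insert2, insert3 only 2 to 3 are there at a start; the rules pass over those that are not, and their reading is None.
At some moment in a run one of insert1, insert2, insert3 may be knocked a few centimetres aside while the robot is not near it.
Once in a run the grip may slacken for a moment while it holds something.
It also fails if it takes over 210 s, if anything falls off the work surface, if the arm or the gripper's body presses on something with over 40 N, if the wrist force passes 120 N, or if a joint passes its speed limit or range.

### The arm

A 6-joint arm with a two-finger parallel gripper is mounted at the origin on the work surface. World frame = base frame: x ahead of the robot, y to its left, z up, the work surface at z = 0. Lengths are in m, angles in degrees, forces in N, time in s.
With the tool pointing down it reaches from about 0.4 to 0.825 m from the base axis. Payload 7 kg.
Tool frame: the origin (TCP) lies on the centre line of the jaws, within the pads' length; the fingertips stand 14 mm ahead of it and the grasp point (between the pads) lies 5 mm behind it; x points along the fingers, y is the direction in which the jaws open and shut, and the axes are right-handed (so a half turn about x gives the same grasp; the last joint's range is limited). The gripper opens to 88 mm and grips with 3 to 60 N. Pads are 19 mm wide; open, the fingers measure 130 mm over their backs; the gripper's body (78 mm by 193 mm) begins 47 mm behind the grasp point.
Start: joints at [93.512, 20.546, 0.682, 0, -70.136, -16.507], TCP at [0.152, 0.658, 0.241] pointing down, gripper open.
Joint ranges: [-176.03, 176.03], [-82.01, 121.73], [-58.28, 71.71], [-173.87, 95.51], [-174.79, -0.11], [-173.66, 173.66]. Speed limits (degrees/s): [136.94, 136.94, 172.46, 180, 180, 180].

### API

Orientations are given as [roll, pitch, yaw] about the fixed x, y, z axes, in that order (R = Rz(yaw) Ry(pitch) Rx(roll)).
In Python, from station import env, optics gives the robot as it stands.
- The arm moves only by the tool drive_tool, never from a script. Its argument "motion" is a list of rows, each an object with "travel": the shift along the tool's x, y, z in m, a list of three; "spin": the turn about the tool's x in rad; "hand": the closure, from -1 (fully open) to 1 (shut). In form: [{"travel": [tx, ty, tz], "spin": spin, "hand": hand}, ...]. A call has 1 to 10 rows; each row shifts and turns the pose as measured when the row begins, along the tool's axes as they then stand; what a row does not reach is not made up. A row lasts 1/10 s, in which the tool goes at most 50 mm and 8.59 degrees, less where a joint would pass 70% of its speed; a pose out of reach is approached as far as the arm can. A call with a gripper value outside its range is refused whole. The fingers move at their own pace and stop on an object; "force" is the grip in N (left out, the last holds). Time passes only in rows, so rows that do not move let the fingers close. It gives the time, the measured TCP pose, the force and the opening at its end, in the units of the state.
- env.get_obs(): the state, without advancing time (a new reading comes with each control period).
- optics.get_image(name): name is "scene" or "side" or "wrist"; returns a dict with "color" (420x560x3 uint8, red, green, blue), "range_z" (420x560 float32, m along the optical axis (not along the pixel's ray), 0 where there is no reading), "intrinsics" (3x3 intrinsics, pixels), "eye" and "rotation" of the camera in the world; the wrist camera has in their place "mount" (4x4, takes a point from camera to tool coordinates, whose origin is the TCP and whose axes are the tool frame's). Camera axes: x right, y down, z forward; pixel columns grow to the right and rows downward; lengths in m; the calibration is good to about 2 mm. A picture is of the moment at which its call begins: read the wrist's pose just before it.
- env.hand_in(): hands the job in, once; it reports no verdict.
The state is a dict: "t": time; "joints": joint angles; "qd": joint speeds; "effort": joint torques, N m; "position": TCP position; "ee_rot": TCP orientation; "force": force on the tool from outside, world axes, zero at the start; "wrist_torque": the same for the moment, N m; "gripper_width": finger opening in m.
Only numpy, scipy, OpenCV 4.12 (cv2) and the standard library are available. Lean on these libraries where they do the work, as an engineer would, in place of code of your own. Each camera call takes 0.05 s, during which the arm holds its last target.

## Working session

There is one attempt and no reset: what is moved stays moved. The work goes in short steps, Python scripts to look and compute and a tool call to move; the robot and the scene stay as the last step left them, time stands still between calls to the robot, and variables do not carry over. Pictures are saved under pics/ and viewed, and the job is handed in when it is done.

Besides the shell and the picture viewer there is one more tool, called after "Emit:" as name(argument=value, ...), one argument or row to a line, values as JSON. drive_tool: Moves the arm, as the interface text tells. Its arguments: {"type":"object","properties":{"motion":{"type":"array","items":{"type":"object","properties":{"travel":{"type":"array","items":{"type":"number"}},"spin":{"type":"number"},"hand":{"type":"number"}}}},"force":{"type":"number"}},"required":["motion"]}

```bash
ls; mkdir -p pics; cat > h.py <<'E'
from station import env, optics
import numpy as np, cv2
from scipy.spatial.transform import Rotation as R
def snap(name,fn=None):
    o=env.get_obs(); im=optics.get_image(name)
    if 'mount' in im:
        T=np.eye(4); T[:3,:3]=R.from_euler('xyz',o['ee_rot'],degrees=True).as_matrix(); T[:3,3]=o['position']
        C=T@np.array(im['mount']); im['eye']=C[:3,3]; im['rotation']=C[:3,:3]
    if fn: cv2.imwrite('pics/'+fn,im['color'][:,:,::-1])
    return im
def cloud(im):
    K=np.array(im['intrinsics']); z=im['range_z']; h,w=z.shape
    u,v=np.meshgrid(np.arange(w),np.arange(h))
    P=np.stack([(u-K[0,2])/K[0,0]*z,(v-K[1,2])/K[1,1]*z,z],-1)
    W=P@np.array(im['rotation']).T+np.array(im['eye']); W[z==0]=np.nan
    return W
def plane(im,u,v,h):
    K=np.array(im['intrinsics']); d=np.array(im['rotation'])@np.array([(u-K[0,2])/K[0,0],(v-K[1,2])/K[1,1],1.]); e=np.array(im['eye'])
    return e+d*(h-e[2])/d[2]
E
python3 - <<'E'
from h import *
print(env.get_obs())
for n in ['scene','side','wrist']:
    im=snap(n,n+'0.png'); print(n,im['eye'],im['rotation'],im['intrinsics'],im.get('mount'))
    np.savez('pics/'+n+'0.npz',**im)
E
```

```text
pics
{'t': 0.0, 'joints': array([ 9.35112554e+01,  2.05923133e+01,  6.34101597e-01, -1.90134484e-02,
       -7.01339409e+01, -1.65054508e+01]), 'qd': array([ 0.00224859, -0.04413803, -0.03135215, -0.06800228,  0.1527508 ,
        0.03138917]), 'effort': array([ 2.09980186e-03, -5.82730114e+01,  2.93043441e+01,  6.99674428e+00,
        6.85954874e-03, -1.50661845e-04]), 'position': array([0.15171706, 0.65726787, 0.23961871]), 'ee_rot': array([ 95.53019879,  89.90612945, -97.47047223]), 'force': array([ 0.12958135, -0.02579229,  0.11114724]), 'wrist_torque': array([-0.01271587, -0.01019177, -0.02983754]), 'gripper_width': 0.0878502059460144}
scene [0.9794321  0.65166886 1.26648282] [-148.02548382    0.78657374  147.65176959] [[494.96803772   0.         283.15072835]
 [  0.         494.96803772 212.61790239]
 [  0.           0.           1.        ]] None
side [ 0.23403888 -0.81396413  0.91741169] [-132.05123306    1.13632265  -25.28365137] [[508.34609296   0.         278.27057529]
 [  0.         508.34609296 207.57300575]
 [  0.           0.           1.        ]] None
wrist [0.22737434 0.63908049 0.38414363] [[-0.2253327  -0.93111372 -0.28679682]
 [-0.97428078  0.21578934  0.06489929]
 [ 0.00145908  0.29404456 -0.9557906 ]] [[360.86222362   0.         276.46666751]
 [  0.         360.86222362 219.49086132]
 [  0.           0.           1.        ]] [[ 1.11435676e-05 -2.94199122e-01  9.55744148e-01 -1.44403927e-01]
 [ 9.99999922e-01 -3.73706340e-04 -1.26694622e-04  9.58284146e-04]
 [ 3.94441094e-04  9.55744075e-01  2.94199095e-01 -7.78251757e-02]
 [ 0.00000000e+00  0.00000000e+00  0.00000000e+00  1.00000000e+00]]
```

```bash
python3 - <<'E'
s=open('h.py').read()
s=s.replace("    if fn:","    else:\n        im['rotation']=R.from_euler('xyz',im['rotation'],degrees=True).as_matrix()\n    if fn:")
open('h.py','w').write(s)
E
python3 - <<'E'
from h import *
for n in ['scene','side']:
    im=dict(np.load('pics/%s0.npz'%n)); im['rotation']=R.from_euler('xyz',im['rotation'],degrees=True).as_matrix(); W=cloud(im)
    np.save('pics/%sW0.npy'%n,W); z=W[...,2]; print(n,np.isnan(z).mean(),np.nanpercentile(z,[1,5,25,50,75,95,99]))
E
```

```text
scene 0.003864795918367347 [-7.58992843e-01 -7.52837713e-01 -4.79676835e-01 -2.80068449e-04
  2.98310709e-03  8.48749748e-02  4.17762498e-01]
side 0.004128401360544218 [-0.75138855 -0.66965604 -0.15259586  0.0008536   0.00350324  0.11706048
  0.30166146]
```

```bash
cat > loc.py <<'E'
from h import *
def rect(P):
    r=cv2.minAreaRect((P[:,:2]*1000).astype(np.float32)); return np.round(r[0],1),np.round(r[1],1),round(r[2],1)
def comps(W,hsv,lo,hi,zlo,zhi,minn=15):
    m=cv2.inRange(hsv,np.array(lo),np.array(hi))>0
    z=W[...,2]; m&=(z>zlo)&(z<zhi)&(W[...,0]>.1)&(W[...,0]<1)&(abs(W[...,1])<.8)
    n,l,s,c=cv2.connectedComponentsWithStats(m.astype(np.uint8))
    for i in range(1,n):
        if s[i,4]>=minn:
            yield c[i],s[i,4],W[l==i]
def report(im):
    W=cloud(im); hsv=cv2.cvtColor(im['color'],cv2.COLOR_RGB2HSV)
    for nm,lo,hi,a,b in [('blue',(105,150,40),(125,255,255),.05,.13),('yellow',(18,150,100),(32,255,255),.02,.2),('orange',(8,120,80),(17,255,255),.005,.2),('green',(50,100,40),(75,255,255),.002,.05),('white',(0,0,170),(180,40,255),.025,.043),('dark',(0,0,0),(180,255,45),.001,.03)]:
        for c,n,P in comps(W,hsv,lo,hi,a,b,20):
            print(nm,np.round(c),n,'z',np.round(np.percentile(P[:,2],[2,50,98]),4),'med',np.round(np.median(P,0),4),*rect(P))
E
python3 - <<'E'
from loc import *
for n in ['scene','side']:
    print(n); report(snap(n))
E
```

```text
scene
blue [265. 221.] 568 z [0.0534 0.0982 0.12  ] med [0.6588 0.0145 0.0982] [656.2  13.1] [184.4  21.1] 81.6
yellow [256. 113.] 83 z [0.0249 0.0497 0.0609] med [ 0.454  -0.379   0.0497] [ 452.9 -382.1] [33.8 19.3] 12.3
yellow [234. 123.] 93 z [0.027  0.0481 0.0614] med [ 0.5357 -0.3795  0.0481] [ 534.5 -381.8] [19.6 33.2] 80.0
yellow [217. 133.] 96 z [0.0226 0.0474 0.0589] med [ 0.6031 -0.3737  0.0474] [ 601.5 -381.2] [27.3 34. ] 71.8
yellow [266. 196.] 125 z [0.0881 0.102  0.1267] med [ 0.6192 -0.0393  0.102 ] [614.6 -44. ] [39.5 32.8] 84.3
yellow [284. 230.] 145 z [0.0888 0.0994 0.126 ] med [0.6337 0.0789 0.0994] [635.   72.3] [35.1 38. ] 31.9
yellow [512. 391.] 364 z [0.0212 0.0767 0.0848] med [0.4107 0.7099 0.0767] [385.8 708.6] [63.3 29.6] 6.1
orange [252. 285.] 1281 z [0.0094 0.0156 0.021 ] med [0.7715 0.1331 0.0156] [770.9 128. ] [ 68.7 154.8] 9.5
orange [416. 290.] 281 z [0.0147 0.0471 0.0531] med [0.4179 0.392  0.0471] [415.4 384.7] [34.6 69.8] 89.5
orange [514. 380.] 21 z [0.0169 0.0206 0.0255] med [0.3612 0.6936 0.0206] [363. 695.] [12.6 27.6] 60.2
orange [491. 408.] 43
[... 2833 characters left out ...]
ed [0.4701 0.3849 0.0301] [473.  385.7] [11.6 37. ] 77.8
white [235. 242.] 2434 z [0.0266 0.035  0.0388] med [0.4893 0.0077 0.035 ] [492.2  30.4] [269.6  90.6] 82.6
dark [198. 158.] 40 z [0.002  0.0052 0.0085] med [0.5295 0.4216 0.0052] [522.9 418.7] [23.5 48. ] 87.2
dark [185. 178.] 483 z [0.0016 0.005  0.0089] med [0.4642 0.3452 0.005 ] [460.7 345.8] [ 66.8 172.7] 88.8
dark [362. 362.] 234 z [0.0087 0.0235 0.0288] med [ 0.5946 -0.3924  0.0235] [ 600.5 -381.2] [33.7 45.6] 70.7
dark [334. 379.] 228 z [0.0092 0.0234 0.0278] med [ 0.529  -0.3993  0.0234] [ 533.1 -388.3] [33.2 46.2] 74.5
dark [296. 397.] 246 z [0.0092 0.0236 0.0283] med [ 0.4458 -0.3994  0.0236] [ 449.9 -388. ] [44.8 33.2] 12.0
```

```bash
cat >> h.py <<'E'
def go(x,y,z,psi=None):
    """tool-frame shift to world TCP x,y,z (m); psi = azimuth of tool y axis (deg, mod 180)"""
    o=env.get_obs(); M=R.from_euler('xyz',o['ee_rot'],degrees=True).as_matrix()
    d=M.T@(np.array([x,y,z])-o['position']); az=np.degrees(np.arctan2(M[1,1],M[0,1]))
    s=0
    if psi is not None:
        s=-((psi-az+90)%180-90)
    print('t %.2f'%o['t'],'pos',np.round(o['position'],4),'az %.1f'%az,'tilt %.2f'%np.degrees(np.arccos(-M[2,0])),'F',np.round(o['force'],1),'w %.4f'%o['gripper_width'],'j1 %.0f j6 %.0f'%(o['joints'][0],o['joints'][5]))
    # travel if spin applied first / translation first
    print(' travel(no spin)',np.round(d,4),'spin rad %.3f deg %.1f'%(np.radians(s),s), 'world d',np.round(np.array([x,y,z])-o['position'],4))
    M2=M@R.from_euler('x',s,degrees=True).as_matrix(); print(' travel after spin',np.round(M2.T@(np.array([x,y,z])-o['position']),4))
E
python3 - <<'E'
from loc import *
for n in ['scene','side']:
    im=snap(n);W=cloud(im);hsv=cv2.cvtColor(im['color'],cv2.COLOR_RGB2HSV)
    m=(W[...,0]>.35)&(W[...,0]<.62)&(W[...,1]>.28)&(W[...,1]<.48)
    z=W[...,2]
    for a,b in [(.05,.06),(.012,.045),(.002,.009)]:
        k=m&(z>a)&(z<b); k=cv2.morphologyEx(k.astype(np.uint8),cv2.MORPH_OPEN,np.ones((2,2),np.uint8))>0; print(n,a,k.sum(),rect(W[k]),np.median(W[k],0))
    k=m&(z>.05)&(z<.06)
go(.42,.39,.25,90)
E
```

```text
scene 0.05 4 (array([389.3, 393.2]), array([3. , 3.2]), 47.8) [0.38891631 0.39305903 0.05129999]
scene 0.012 301 (array([448.6, 383.1]), array([ 45. , 170.7]), 78.3) [nan nan nan]
scene 0.002 1564 (array([480.7, 385.5]), array([260.7, 171.9]), 1.8) [nan nan nan]
side 0.05 10 (array([431.3, 380.7]), array([12.2,  7.8]), 40.5) [0.43112364 0.37996302 0.05021347]
side 0.012 387 (array([457.7, 378.8]), array([152.4,  22.1]), 9.1) [nan nan nan]
side 0.002 965 (array([469.6, 393.8]), array([231.7, 167.1]), 7.3) [nan nan nan]
t 0.35 pos [0.1518 0.6576 0.2403] az -103.0 tilt 0.02 F [-0.2  0.7  0.2] w 0.0875 j1 94 j6 -17
 travel(no spin) [-0.0096  0.2004 -0.3215] spin rad -0.227 deg -13.0 world d [ 0.2682 -0.2676  0.0097]
 travel after spin [-0.0096  0.2676 -0.2682]
```

Emit:
drive_tool(
  motion=[
    {"travel":[0,0.02,-0.03],"spin":-0.115,"hand":-1},
    {"travel":[0,0.03,-0.03],"spin":-0.112,"hand":-1},
    {"travel":[0,0.03,-0.03],"spin":0,"hand":-1},
    {"travel":[0,0.03,-0.03],"spin":0,"hand":-1},
    {"travel":[0,0.03,-0.03],"spin":0,"hand":-1},
    {"travel":[0,0.03,-0.03],"spin":0,"hand":-1},
    {"travel":[0,0.03,-0.03],"spin":0,"hand":-1},
    {"travel":[0,0.03,-0.03],"spin":0,"hand":-1},
    {"travel":[0,0.03,-0.02],"spin":0,"hand":-1},
    {"travel":[0,0.01,0],"spin":0,"hand":-1},
  ],
)

```text
t: 1.35
position: [0.4126, 0.3715, 0.2398]
ee_rot: [-176.6, 89.9, 4.2]
force: [0.4, -0.7, -0.0]
gripper_width: 0.0877
```

```bash
python3 - <<'E'
from loc import *
go(.415,.39,.25,90)
im=snap('wrist','w1.png'); report(im)
E
```

```text
t 1.35 pos [0.4126 0.3715 0.2398] az -89.2 tilt 0.06 F [ 0.4 -0.7 -0. ] w 0.0877 j1 62 j6 29
 travel(no spin) [-0.0102 -0.0185 -0.0027] spin rad 0.015 deg 0.8 world d [0.0024 0.0185 0.0102]
 travel after spin [-0.0102 -0.0185 -0.0024]
orange [260. 190.] 1712 z [0.0122 0.048  0.0497] med [0.4162 0.3867 0.048 ] [413.3 386.8] [24.4 70.1] 88.5
white [527.  99.] 5245 z [0.0267 0.0341 0.0358] med [0.5019 0.143  0.0341] [502.8 128.9] [67.3 90.1] 82.7
white [262. 134.] 384 z [0.0253 0.03   0.0355] med [0.4669 0.3858 0.03  ] [469.1 385.8] [ 9.  41.4] 89.1
```

```bash
python3 - <<'E'
from loc import *
im=snap('wrist')
for u,v in [(217,43),(336,45),(328,222),(219,221),(276,132)]: print(plane(im,u,v,.004))
print('tip',plane(im,266,42,.006))
go(.4135,.3868,.031,88.8)
E
```

```text
[0.54876046 0.42959159 0.004     ]
[0.54861267 0.31541763 0.004     ]
[0.37049907 0.31313347 0.004     ]
[0.36995948 0.43351809 0.004     ]
[0.46649545 0.37190262 0.004     ]
tip [0.54996888 0.38256921 0.006     ]
t 1.45 pos [0.4113 0.3725 0.24  ] az -89.1 tilt 0.07 F [ 0.4  0.9 -0.2] w 0.0881 j1 62 j6 28
 travel(no spin) [ 0.209  -0.0141 -0.0022] spin rad 0.036 deg 2.1 world d [ 0.0022  0.0143 -0.209 ]
 travel after spin [ 0.209  -0.0142 -0.0017]
```

Emit:
drive_tool(
  motion=[
    {"travel":[0.03,-0.014,-0.001],"spin":0.03,"hand":-1},
    {"travel":[0.03,0,0],"spin":0,"hand":-1},
    {"travel":[0.03,0,0],"spin":0,"hand":-1},
    {"travel":[0.03,0,0],"spin":0,"hand":-1},
    {"travel":[0.03,0,0],"spin":0,"hand":-1},
    {"travel":[0.02,0,0],"spin":0,"hand":-1},
    {"travel":[0,0,0],"spin":0,"hand":-1},
  ],
)

```text
t: 2.15
position: [0.4103, 0.396, 0.067]
ee_rot: [-122.6, 89.4, 56.9]
force: [-1.1, -0.4, 1.1]
gripper_width: 0.0876
```

```bash
python3 - <<'E'
from loc import *
go(.4125,.3868,.031,88.5)
E
```

```text
t 2.15 pos [0.4103 0.396  0.067 ] az -90.6 tilt 0.58 F [-1.1 -0.4  1.1] w 0.0876 j1 64 j6 26
 travel(no spin) [ 0.0359  0.0094 -0.0021] spin rad 0.016 deg 0.9 world d [ 0.0022 -0.0092 -0.036 ]
 travel after spin [ 0.0359  0.0094 -0.0022]
```

Emit:
drive_tool(
  motion=[
    {"travel":[0,0.009,-0.002],"spin":0.016,"hand":-1},
    {"travel":[0.02,0,0],"spin":0,"hand":-1},
    {"travel":[0,0,0],"spin":0,"hand":-1},
  ],
)

```text
t: 2.45
position: [0.4124, 0.3891, 0.0493]
ee_rot: [-122.6, 89.2, 56.0]
force: [0.0, -0.5, 0.1]
gripper_width: 0.0876
```

```bash
python3 - <<'E'
from loc import *
go(.4125,.3868,.031,88.5)
E
```

```text
t 2.45 pos [0.4124 0.3891 0.0493] az -91.5 tilt 0.76 F [ 0.  -0.5  0.1] w 0.0876 j1 63 j6 25
 travel(no spin) [ 0.0183  0.0025 -0.    ] spin rad 0.001 deg 0.0 world d [ 0.0001 -0.0023 -0.0183]
 travel after spin [ 0.0183  0.0025 -0.    ]
```

Emit:
drive_tool(
  motion=[
    {"travel":[0.018,0.0025,0],"spin":0,"hand":-1},
    {"travel":[0,0,0],"spin":0,"hand":0.2},
    {"travel":[0,0,0],"spin":0,"hand":1},
    {"travel":[0,0,0],"spin":0,"hand":1},
    {"travel":[0,0,0],"spin":0,"hand":1},
    {"travel":[0,0,0],"spin":0,"hand":1},
    {"travel":[0,0,0],"spin":0,"hand":1},
  ],
  force=40,
)

```text
t: 3.15
position: [0.4153, 0.3912, 0.0407]
ee_rot: [-122.5, 88.5, 56.1]
force: [0.7, -0.8, -0.7]
gripper_width: 0.0449
```

```bash
python3 - <<'E'
from loc import *
go(.4125,.3868,.2,88.5)
E
```

```text
t 3.15 pos [0.4153 0.3912 0.0407] az -91.4 tilt 1.47 F [ 0.7 -0.8 -0.7] w 0.0449 j1 63 j6 25
 travel(no spin) [-0.1593  0.001   0.0005] spin rad 0.001 deg 0.1 world d [-0.0028 -0.0044  0.1593]
 travel after spin [-0.1593  0.001   0.0005]
```

```bash
python3 - <<'E'
from loc import *
for i in range(4):
    o=env.get_obs(); print(o['t'],np.round(o['position'],4),np.round(o['ee_rot'],2),np.round(o['joints'],2),np.round(o['effort'],1)); snap('wrist','w2.png')
E
```

```text
3.15 [0.4153 0.3912 0.0407] [-122.47   88.53   56.1 ] [ 63.05  22.04 -27.44   0.28 -39.06  25.31] [ -0.  -51.4  20.5   4.8   0.1   0. ]
3.2 [0.4153 0.3913 0.0407] [-122.4    88.52   56.18] [ 63.05  22.04 -27.44   0.28 -39.05  25.31] [ -0.  -51.1  20.3   4.8   0.1   0. ]
3.25 [0.4152 0.3911 0.0405] [-122.51   88.55   56.07] [ 63.05  22.06 -27.46   0.28 -39.05  25.31] [ -0.  -51.5  20.5   4.8   0.1  -0. ]
3.3 [0.4152 0.391  0.0403] [-122.48   88.57   56.1 ] [ 63.05  22.07 -27.46   0.28 -39.04  25.31] [  0.  -51.6  20.5   4.8   0.2   0. ]
```

Emit:
drive_tool(
  motion=[
    {"travel":[0,0,0],"spin":0,"hand":1},
  ],
)

```text
t: 3.45
position: [0.4149, 0.39, 0.0401]
ee_rot: [-123.7, 88.7, 54.8]
force: [-1.4, -2.7, 4.2]
gripper_width: 0.0239
```

```bash
python3 - <<'E'
from loc import *
o=env.get_obs(); print(o['t'],np.round(o['position'],4),np.round(o['ee_rot'],2),np.round(o['joints'],2),np.round(o['effort'],1),o['gripper_width'])
E
```

```text
3.45 [0.4149 0.39   0.0401] [-123.74   88.69   54.83] [ 63.04  22.07 -27.5    0.3  -39.13  25.31] [  1.1 -48.4  21.    4.3   1.6   0.1] 0.023877617899721894
```

Emit:
drive_tool(
  motion=[
    {"travel":[0,0,0],"spin":0,"hand":-0.3},
    {"travel":[0,0,0],"spin":0,"hand":-0.3},
  ],
)

```text
t: 3.65
position: [0.4149, 0.39, 0.04]
ee_rot: [-123.6, 88.7, 55.0]
force: [0.8, -0.4, -0.2]
gripper_width: 0.0347
```

```bash
cat > st.py <<'E'
from loc import *
def st():
    o=env.get_obs(); M=R.from_euler('xyz',o['ee_rot'],degrees=True).as_matrix()
    print('t',round(o['t'],2),'p',np.round(o['position'],4),'tx',np.round(M[:,0],4),'j',np.round(o['joints'],2),'qd',np.round(o['qd'],2),'w %.4f'%o['gripper_width'],'F',np.round(o['force'],1))
st()
E
python3 st.py
```

```text
t 3.65 p [0.4149 0.39   0.04  ] tx [ 0.0132  0.0188 -0.9997] j [ 63.03  22.08 -27.5    0.29 -39.11  25.31] qd [ 0.03  0.06  0.16 -0.03  0.08 -0.05] w 0.0347 F [ 0.8 -0.4 -0.2]
```

Emit:
drive_tool(
  motion=[
    {"travel":[0.005,0,0],"spin":0,"hand":-0.3},
  ],
)

```text
t: 3.75
position: [0.4153, 0.3907, 0.0353]
ee_rot: [-123.2, 88.6, 55.4]
force: [0.5, 0.0, -0.7]
gripper_width: 0.0421
```

```bash
python3 st.py
```

```text
t 3.75 p [0.4153 0.3907 0.0353] tx [ 0.0139  0.0202 -0.9997] j [ 63.04  22.48 -27.7    0.3  -38.43  25.3 ] qd [-0.07  4.82 -2.62 -0.2   7.26  0.04] w 0.0421 F [ 0.5  0.  -0.7]
```

Emit:
drive_tool(
  motion=[
    {"travel":[0,0,0],"spin":0,"hand":-0.3},
  ],
)

```text
t: 3.85
position: [0.415, 0.3904, 0.0345]
ee_rot: [-123.0, 88.7, 55.5]
force: [-0.7, 0.3, 0.3]
gripper_width: 0.0502
```

```bash
python3 st.py
```

```text
t 3.85 p [0.415  0.3904 0.0345] tx [ 0.0133  0.0193 -0.9997] j [ 63.04  22.55 -27.74   0.28 -38.38  25.3 ] qd [ 0.08 -0.43  0.59  0.23 -0.34 -0.01] w 0.0502 F [-0.7  0.3  0.3]
```

Emit:
drive_tool(
  motion=[
    {"travel":[0,0,0],"spin":0,"hand":-0.3},
  ],
)

```text
t: 3.95
position: [0.415, 0.3905, 0.0342]
ee_rot: [-123.1, 88.7, 55.5]
force: [0.6, 0.7, 1.0]
gripper_width: 0.0551
```

```bash
python3 st.py
```

```text
t 3.95 p [0.415  0.3905 0.0342] tx [ 0.0132  0.0192 -0.9997] j [ 63.04  22.58 -27.73   0.28 -38.37  25.3 ] qd [ 0.02  0.41 -0.3  -0.23  0.4   0.04] w 0.0551 F [0.6 0.7 1. ]
```

Emit:
drive_tool(
  motion=[
    {"travel":[0.004,0,0],"spin":0,"hand":-0.3},
    {"travel":[0,0,0],"spin":0,"hand":1},
    {"travel":[0,0,0],"spin":0,"hand":1},
    {"travel":[0,0,0],"spin":0,"hand":1},
    {"travel":[0,0,0],"spin":0,"hand":1},
    {"travel":[0,0,0],"spin":0,"hand":1},
    {"travel":[0,0,0],"spin":0,"hand":1},
  ],
  force=45,
)

```text
t: 4.65
position: [0.415, 0.3903, 0.0298]
ee_rot: [-123.6, 88.7, 55.0]
force: [0.2, -0.5, -1.0]
gripper_width: 0.0236
```

```bash
python3 st.py; python3 - <<'E'
from loc import *
go(.4125,.3868,.2,88.5)
E
```

```text
t 4.65 p [0.415  0.3903 0.0298] tx [ 0.0129  0.0185 -0.9997] j [ 63.04  22.95 -27.92   0.29 -37.85  25.3 ] qd [ 0.13 -0.06 -0.03  0.06  0.03  0.01] w 0.0236 F [ 0.2 -0.5 -1. ]
t 4.65 pos [0.415  0.3903 0.0298] az -91.4 tilt 1.29 F [ 0.2 -0.5 -1. ] w 0.0236 j1 63 j6 25
 travel(no spin) [-0.1702  0.0004  0.0003] spin rad 0.001 deg 0.1 world d [-0.0025 -0.0035  0.1702]
 travel after spin [-0.1702  0.0004  0.0003]
```

Emit:
drive_tool(
  motion=[
    {"travel":[-0.02,0,0],"spin":0,"hand":1},
    {"travel":[-0.02,0,0],"spin":0,"hand":1},
    {"travel":[-0.02,0,0],"spin":0,"hand":1},
    {"travel":[-0.02,0,0],"spin":0,"hand":1},
    {"travel":[-0.02,0,0],"spin":0,"hand":1},
    {"travel":[-0.02,0,0],"spin":0,"hand":1},
    {"travel":[-0.02,0,0],"spin":0,"hand":1},
    {"travel":[-0.02,0,0],"spin":0,"hand":1},
  ],
)

```text
t: 5.45
position: [0.4093, 0.3828, 0.1883]
ee_rot: [-111.3, 89.5, 67.1]
force: [0.2, 0.7, -2.8]
gripper_width: 0.0237
```

```bash
python3 st.py; python3 - <<'E'
from loc import *
snap('side','s3.png')
go(.4548,.0967,.19,82.65)
E
```

```text
t 5.45 p [0.4093 0.3828 0.1883] tx [ 0.0031  0.0073 -1.    ] j [ 6.307e+01  1.192e+01 -1.854e+01 -4.000e-02 -5.909e+01  2.535e+01] qd [  0.07 -11.01  14.87  -0.29 -26.44  -0.04] w 0.0237 F [ 0.2  0.7 -2.8]
t 5.50 pos [0.4105 0.3842 0.1921] az -91.6 tilt 0.74 F [1.6 0.6 0.8] w 0.0237 j1 63 j6 25
 travel(no spin) [-0.0008  0.2862 -0.052 ] spin rad 0.101 deg 5.8 world d [ 0.0443 -0.2875 -0.0021]
 travel after spin [-0.0008  0.2795 -0.0807]
```

Emit:
drive_tool(
  motion=[
    {"travel":[0,0,0],"spin":0.1,"hand":1},
    {"travel":[0,0.03,-0.009],"spin":0,"hand":1},
    {"travel":[0,0.03,-0.009],"spin":0,"hand":1},
    {"travel":[0,0.03,-0.009],"spin":0,"hand":1},
    {"travel":[0,0.03,-0.009],"spin":0,"hand":1},
    {"travel":[0,0.03,-0.009],"spin":0,"hand":1},
    {"travel":[0,0.03,-0.009],"spin":0,"hand":1},
    {"travel":[0,0.03,-0.009],"spin":0,"hand":1},
    {"travel":[0,0.03,-0.009],"spin":0,"hand":1},
    {"travel":[0,0.015,-0.004],"spin":0,"hand":1},
  ],
)

```text
t: 6.5
position: [0.4493, 0.1129, 0.1832]
ee_rot: [-85.0, 89.3, 87.6]
force: [-1.0, 0.3, -3.1]
gripper_width: 0.0239
```

```bash
python3 - <<'E'
from loc import *
snap('side')
im=snap('wrist','w4.png')
go(.4548,.0967,.19,82.65)
report(im)
E
python3 st.py
```

```text
t 6.60 pos [0.4493 0.113  0.1832] az -97.5 tilt 0.68 F [ 0.4 -0.4 -2.4] w 0.0239 j1 38 j6 45
 travel(no spin) [-0.007   0.0153 -0.0075] spin rad -0.002 deg -0.1 world d [ 0.0055 -0.0163  0.0068]
 travel after spin [-0.007   0.0154 -0.0075]
yellow [253. 213.] 191 z [0.1611 0.1733 0.1874] med [0.4839 0.117  0.1733] [484.  119.6] [ 8.7 13.2] 30.6
yellow [302. 212.] 232 z [0.161  0.1702 0.1869] med [0.4814 0.0963 0.1702] [477.7  92.6] [19.4  6.4] 74.8
orange [314. 206.] 21 z [0.1582 0.1604 0.1632] med [0.4793 0.0891 0.1604] [479.2  89.5] [6.  0.6] 83.3
orange [298. 214.] 40 z [0.1673 0.177  0.1845] med [0.4816 0.0975 0.177 ] [481.5  97.5] [5.1 0.8] 81.7
orange [255. 216.] 29 z [0.1761 0.1806 0.1863] med [0.4841 0.1158 0.1806] [484.1 115.6] [0.8 3.1] 1.0
orange [278. 245.] 1236 z [0.1878 0.1982 0.2   ] med [0.4803 0.1054 0.1982] [466.  108.7] [29.9 33.7] 81.2
orange [249. 353.] 29 z [0.1977 0.1991 0.1999] med [0.43   0.1249 0.1991] [429.9 124.7] [ 0.9 10.5] 84.1
orange [304. 350.] 22 z [0.1974 0.1989 0.1999] med [0.428  0.102  0.1989] [428.9 102. ] [0.6 7. ] 83.7
white [233. 139.] 5743 z 
[... 294 characters left out ...]
dark [ 55. 196.] 634 z [0.0016 0.0036 0.0052] med [0.4783 0.3164 0.0036] [463.9 317.8] [  7. 171.] 89.3
dark [ 22. 136.] 78 z [0.0027 0.0042 0.0059] med [0.5329 0.3285 0.0042] [531.9 327.8] [12.4 15.1] 32.8
dark [ 29. 147.] 43 z [0.003  0.0046 0.0057] med [0.5228 0.3251 0.0046] [521.6 325.9] [ 4.1 19.9] 36.9
dark [ 19. 261.] 832 z [0.0028 0.0043 0.0058] med [0.4179 0.3746 0.0043] [420.7 369.9] [40.9 76.9] 54.2
dark [  4. 296.] 77 z [0.0027 0.0042 0.0059] med [0.3824 0.3999 0.0042] [382.6 399.9] [13.3 18.9] 88.1
t 6.6 p [0.4493 0.113  0.1832] tx [ 4.000e-04  1.180e-02 -9.999e-01] j [ 38.12   3.01 -29.72  -0.62 -56.84  44.75] qd [ 1.98  0.43  1.11  0.12  0.24 -2.19] w 0.0239 F [ 0.4 -0.4 -2.4]
```

```bash
cat >> loc.py <<'E'
def bank(im):
    W=cloud(im); hsv=cv2.cvtColor(im['color'],cv2.COLOR_RGB2HSV)
    m=(hsv[...,1]<40)&(hsv[...,2]>150)&(W[...,2]>.032)&(W[...,2]<.037)&(W[...,0]>.4)&(W[...,0]<.6)&(abs(W[...,1]-.03)<.2)
    P=W[m]; return rect(P)
def carr(c,yaw):
    a=np.radians(yaw); X=np.array([np.cos(a),np.sin(a)]);Y=np.array([-np.sin(a),np.cos(a)]); o=np.array(c)+65*X
    f=lambda x,y:o+x*X+y*Y
    return f
E
python3 - <<'E'
from loc import *
im=snap('wrist'); r=bank(im); print(r)
W=cloud(im); z=W[...,2]
m=(z>.078)&(z<.09)&(W[...,0]>.55)
n,l,s,c=cv2.connectedComponentsWithStats(m.astype(np.uint8))
for i in range(1,n):
    if s[i,4]>30: P=W[l==i]; print(c[i],s[i],P.min(0),P.max(0),np.median(P,0))
# blade
hsv=cv2.cvtColor(im['color'],cv2.COLOR_RGB2HSV)
for v in [0,20,60,100,160,200]:
    row=W[v]; k=(row[:,2]>.145)&(row[:,2]<.2); k[:240]=0;k[320:]=0
    if k.any(): print(v,np.where(k)[0][[0,-1]],np.median(row[k],0))
E
```

```text
(array([490.4,  30.9]), array([262.9,  89.5]), 82.7)
[302.79826733  12.84529703] [288   0  31  27 808] [0.57134798 0.07023009 0.07803611] [0.58794067 0.08990179 0.08746573] [0.57875291 0.08052327 0.08353291]
[499.98081535  12.67865707] [483   0  36  27 834] [ 0.55562294 -0.04851443  0.07800311] [ 0.57191395 -0.02863176  0.08667242] [ 0.56313303 -0.03573684  0.08357188]
0 [266 287] [0.56736094 0.09696581 0.163838  ]
20 [266 287] [0.5599267  0.09790227 0.16609566]
60 [266 287] [0.54479714 0.09984163 0.17030374]
100 [266 287] [0.52951416 0.10179353 0.17427998]
160 [266 287] [0.50650085 0.10474701 0.18100735]
200 [266 287] [0.49118599 0.10669382 0.18547527]
```

Emit:
drive_tool(
  motion=[
    {"travel":[0,0.0152,0],"spin":0,"hand":1},
    {"travel":[0,0,0],"spin":0,"hand":1},
    {"travel":[0.018,0,0],"spin":0,"hand":1},
    {"travel":[0.018,0,0],"spin":0,"hand":1},
    {"travel":[0.018,0,0],"spin":0,"hand":1},
    {"travel":[0,0,0],"spin":0,"hand":1},
  ],
)

```text
t: 7.25
position: [0.4476, 0.1015, 0.1274]
ee_rot: [-92.8, 89.2, 79.9]
force: [-0.2, 0.0, -2.5]
gripper_width: 0.0237
```

```bash
python3 st.py; python3 - <<'E'
from loc import *
im=snap('wrist','w5.png')
print(bank(im)); W=cloud(im)
for v in [0,20,60,100,160,200]:
    row=W[v]; k=(row[:,2]>.08)&(row[:,2]<.2); k[:240]=0;k[320:]=0
    if k.any(): print(v,np.where(k)[0][[0,-1]],np.median(row[k],0))
go(.4495,.0973,.1108,82.7)
snap('side','s5.png')
E
```

```text
t 7.25 p [0.4476 0.1015 0.1274] tx [ 0.0025  0.0142 -0.9999] j [ 36.98   6.29 -34.59  -0.75 -48.51  46.2 ] qd [ 0.42 -1.32  2.08  1.03 -1.66 -0.14] w 0.0237 F [-0.2  0.  -2.5]
(array([490.2,  33. ]), array([258.9,  89.6]), 82.6)
0 [266 301] [0.56602678 0.08346537 0.10791502]
20 [266 287] [0.55812356 0.08678408 0.11064229]
60 [266 287] [0.54306904 0.08866323 0.11468435]
100 [266 287] [0.52790985 0.09057165 0.11944675]
160 [266 287] [0.50501923 0.09359028 0.12555454]
200 [266 287] [0.4894646  0.09534009 0.12972363]
t 7.30 pos [0.4485 0.1019 0.1287] az -97.3 tilt 0.88 F [-0.3 -0.2 -2. ] w 0.0237 j1 37 j6 46
 travel(no spin) [ 0.0178  0.0047 -0.0015] spin rad 0.000 deg 0.0 world d [ 0.001  -0.0046 -0.0179]
 travel after spin [ 0.0178  0.0047 -0.0015]
```

Emit:
drive_tool(
  motion=[
    {"travel":[0,0.0042,0],"spin":0,"hand":1},
    {"travel":[0,0,0],"spin":0,"hand":1},
    {"travel":[0.012,0,0],"spin":0,"hand":1},
  ],
)

```text
t: 7.65
position: [0.4512, 0.0997, 0.1212]
ee_rot: [-115.0, 88.7, 57.8]
force: [0.9, -0.8, -2.9]
gripper_width: 0.0237
```

```bash
python3 st.py; cat > bl.py <<'E'
from loc import *
snap('side')
im=snap('wrist')
print(bank(im)); W=cloud(im)
for v in [20,60,100,200]:
    row=W[v]; k=(row[:,2]>.08)&(row[:,2]<.2); k[:263]=0;k[290:]=0
    if k.any(): print(v,np.where(k)[0][[0,-1]],np.median(row[k],0))
go(.4495,.0973,.1108,82.7)
E
python3 bl.py
```

```text
t 7.65 p [0.4512 0.0997 0.1212] tx [ 0.0119  0.019  -0.9997] j [ 36.58   6.72 -35.17  -0.64 -46.92  46.68] qd [-0.06  9.71 -9.4  -0.69 18.9   0.37] w 0.0237 F [ 0.9 -0.8 -2.9]
(array([490.5,  35.1]), array([254.8,  90. ]), 82.7)
20 [266 287] [0.56048041 0.08449379 0.10253662]
60 [266 287] [0.54526213 0.08634192 0.10649734]
100 [266 287] [0.53008196 0.08821519 0.11065792]
200 [266 287] [0.49155735 0.0929336  0.12123591]
t 7.75 pos [0.4493 0.0986 0.119 ] az -97.2 tilt 1.04 F [-0.9 -0.4 -2.8] w 0.0238 j1 37 j6 47
 travel(no spin) [ 0.0082  0.0014 -0.0003] spin rad 0.001 deg 0.1 world d [ 0.0002 -0.0013 -0.0082]
 travel after spin [ 0.0082  0.0014 -0.0003]
```

Emit:
drive_tool(
  motion=[
    {"travel":[0,0.0022,0],"spin":0,"hand":1},
    {"travel":[0,0,0],"spin":0,"hand":1},
    {"travel":[0.005,0,0],"spin":0,"hand":1},
    {"travel":[0,0,0],"spin":0,"hand":1},
  ],
)

```text
t: 8.15
position: [0.4498, 0.0966, 0.1155]
ee_rot: [-111.0, 88.8, 61.7]
force: [-0.4, -0.8, -3.2]
gripper_width: 0.0236
```

```bash
python3 bl.py; python3 st.py
```

```text
(array([490.5,  34.9]), array([255.3,  89.7]), 82.7)
20 [266 287] [0.56079025 0.08225714 0.09971965]
60 [266 287] [0.54562871 0.08389979 0.10380989]
100 [266 287] [0.53047787 0.08615871 0.10789565]
200 [266 287] [0.49188042 0.09070946 0.11857234]
t 8.25 pos [0.4502 0.0968 0.1159] az -97.2 tilt 1.17 F [ 0.3  1.  -2.3] w 0.0235 j1 36 j6 47
 travel(no spin) [ 0.0051 -0.0003  0.0008] spin rad 0.002 deg 0.1 world d [-0.0007  0.0005 -0.0051]
 travel after spin [ 0.0051 -0.0003  0.0008]
t 8.25 p [0.4502 0.0968 0.1159] tx [ 0.0101  0.0178 -0.9998] j [ 36.33   7.06 -35.63  -0.67 -46.24  46.92] qd [ 0.09 -0.08  0.03  0.01  0.02  0.01] w 0.0235 F [ 0.3  1.  -2.3]
```

Emit:
drive_tool(
  motion=[
    {"travel":[0.004,0,0],"spin":0,"hand":1},
    {"travel":[0.001,0,0],"spin":0,"hand":1},
  ],
)

```text
t: 8.45
position: [0.4506, 0.0971, 0.111]
ee_rot: [-113.8, 88.8, 59.0]
force: [-1.2, -0.3, -0.3]
gripper_width: 0.0236
```

```bash
python3 bl.py; python3 st.py
```

```text
(array([491. ,  37.1]), array([250.8,  90. ]), 82.7)
20 [266 287] [0.56140575 0.08272161 0.09555841]
60 [266 287] [0.54624073 0.08455278 0.0991759 ]
100 [266 287] [0.53104978 0.08639812 0.10347198]
200 [266 287] [0.49262381 0.09106792 0.11412622]
t 8.55 pos [0.4507 0.0971 0.1112] az -97.2 tilt 1.23 F [-0.9  0.1 -2. ] w 0.0237 j1 36 j6 47
 travel(no spin) [ 0.0004 -0.      0.0012] spin rad 0.002 deg 0.1 world d [-0.0012  0.0002 -0.0004]
 travel after spin [0.0004 0.     0.0012]
t 8.55 p [0.4507 0.0971 0.1112] tx [ 0.0112  0.0183 -0.9998] j [ 36.34   7.46 -35.94  -0.65 -45.47  46.93] qd [-0.03 -0.19  0.1   0.1  -0.26 -0.08] w 0.0237 F [-0.9  0.1 -2. ]
```

Emit:
drive_tool(
  motion=[
    {"travel":[0.0015,0.0003,0],"spin":0,"hand":1},
    {"travel":[0.0005,0,0],"spin":0,"hand":1},
  ],
  force=60,
)

```text
t: 8.75
position: [0.4515, 0.0972, 0.11]
ee_rot: [-117.4, 88.7, 55.5]
force: [-3.6, -0.1, 4.6]
gripper_width: 0.0238
```

```bash
python3 st.py; python3 - <<'E'
from loc import *
snap('scene');snap('side')
E
python3 st.py
```

```text
t 8.75 p [0.4515 0.0972 0.11  ] tx [ 0.013   0.0189 -0.9997] j [ 36.32   7.57 -36.04  -0.61 -45.16  46.96] qd [0.07 0.12 0.07 0.17 0.54 0.04] w 0.0238 F [-3.6 -0.1  4.6]
t 8.85 p [0.4516 0.0973 0.1101] tx [ 0.0131  0.019  -0.9997] j [ 36.31   7.57 -36.03  -0.61 -45.15  46.96] qd [-0.08  0.09  0.03 -0.05  0.1  -0.04] w 0.0233 F [-1.7 -0.7  4.2]
```

Emit:
drive_tool(
  motion=[
    {"travel":[0.0003,0,-0.007],"spin":0,"hand":1},
    {"travel":[0.0003,0,-0.007],"spin":0,"hand":1},
    {"travel":[0.0003,0,-0.007],"spin":0,"hand":1},
  ],
)

```text
t: 9.15
position: [0.4737, 0.095, 0.1102]
ee_rot: [-118.9, 88.6, 54.0]
force: [-3.2, 1.0, 5.3]
gripper_width: 0.0238
```

```bash
python3 st.py; python3 bl.py
```

```text
t 9.15 p [0.4737 0.095  0.1102] tx [ 0.0145  0.0199 -0.9997] j [ 34.33   9.47 -33.57  -0.67 -45.62  49.05] qd [-6.63  6.76  8.64 -0.13 -1.59  6.93] w 0.0238 F [-3.2  1.   5.3]
(array([490.6,  35.3]), array([254.4,  90.3]), 82.7)
20 [263 289] [0.58581954 0.08114514 0.09512399]
60 [263 289] [0.57068098 0.0829371  0.09941586]
100 [266 287] [0.5554047  0.08454272 0.10333761]
200 [266 287] [0.51696308 0.08910314 0.1131145 ]
t 9.25 pos [0.4748 0.0951 0.1102] az -97.1 tilt 1.46 F [1.8 0.2 1.6] w 0.0234 j1 34 j6 49
 travel(no spin) [-0.001   0.0009  0.0253] spin rad 0.004 deg 0.2 world d [-0.0253  0.0022  0.0006]
 travel after spin [-0.001   0.001   0.0253]
```

Emit:
drive_tool(
  motion=[
    {"travel":[0.0005,0.002,-0.001],"spin":0.005,"hand":1},
    {"travel":[0.0003,0,-0.007],"spin":0,"hand":1},
    {"travel":[0.0003,0,-0.007],"spin":0,"hand":1},
  ],
)

```text
t: 9.55
position: [0.4893, 0.0909, 0.1097]
ee_rot: [-119.8, 88.5, 52.8]
force: [-4.8, 1.0, 9.8]
gripper_width: 0.0235
```

```bash
python3 st.py; sed -i "s/\[263\]/[266]/; s/k\[:263\]=0;k\[290:\]=0/k[:267]=0;k[287:]=0/" bl.py; cat >> bl.py <<'E'
f=carr((490.4,30.9),-7.3)
def inv(p):
    o=f(0,0); a=np.radians(-7.3); d=np.array(p[:2])*1000-o; return np.round([d[0]*np.cos(a)+d[1]*np.sin(a),-d[0]*np.sin(a)+d[1]*np.cos(a)],1)
o=env.get_obs(); print('tcp carrier',inv(o['position']))
for v in [100,150,200]:
    print('blade',inv(np.median(W[v,268:286],0)))
snap('side','s6.png'); snap('scene','c6.png')
a=cv2.imread('pics/s6.png')[150:270,200:360]; b=cv2.imread('pics/c6.png')[150:270,200:360]
cv2.imwrite('pics/z6.png',cv2.resize(np.hstack([a,b]),None,fx=2.5,fy=2.5,interpolation=cv2.INTER_CUBIC))
E
python3 bl.py
```

```text
t 9.55 p [0.4893 0.0909 0.1097] tx [ 0.0153  0.0202 -0.9997] j [ 32.79  10.8  -31.9   -0.69 -45.94  50.25] qd [-5.97  5.81  7.8  -0.54 -2.47  5.91] w 0.0235 F [-4.8  1.   9.8]
(array([490.2,  32.9]), array([258.9,  90.2]), 82.5)
20 [267 286] [0.60115036 0.07628912 0.0954078 ]
60 [267 286] [0.5861073  0.07797641 0.09912346]
100 [267 286] [0.5708933  0.08005694 0.10339114]
200 [267 286] [0.53253234 0.08465192 0.11327481]
t 9.65 pos [0.4906 0.091  0.1099] az -97.4 tilt 1.51 F [ 1.2 -1.5  5.4] w 0.0238 j1 33 j6 50
 travel(no spin) [-0.0015 -0.001   0.0415] spin rad -0.002 deg -0.1 world d [-0.0411  0.0063  0.0009]
 travel after spin [-0.0015 -0.0011  0.0415]
tcp carrier [-72.5  59.6]
blade [nan nan]
blade [-10.7  58.7]
blade [-30.   58.7]
```

Emit:
drive_tool(
  motion=[
    {"travel":[0.0002,-0.001,-0.007],"spin":0,"hand":1},
    {"travel":[0.0002,0,-0.007],"spin":0,"hand":1},
    {"travel":[0.0002,0,-0.007],"spin":0,"hand":1},
  ],
)

```text
t: 10.05
position: [0.5034, 0.0874, 0.1092]
ee_rot: [-92.5, 89.0, 79.9]
force: [-33.8, 8.0, 29.7]
gripper_width: 0.024
```

```bash
python3 st.py; python3 bl.py;python3 st.py
```

```text
t 10.05 p [0.5034 0.0874 0.1092] tx [ 0.0031  0.0177 -0.9998] j [ 31.29  12.42 -29.63  -1.05 -47.27  51.89] qd [-4.69  4.8   6.48 -2.43 -6.39  5.9 ] w 0.0240 F [-33.8   8.   29.7]
(array([490.1,  31.1]), array([263.1,  90.4]), 82.5)
20 [267 286] [0.61378345 0.07222826 0.09548576]
60 [267 286] [0.59896249 0.07411341 0.09907878]
100 [267 286] [0.58400821 0.07601461 0.10319328]
200 [267 286] [0.54597972 0.08091372 0.11281489]
t 10.15 pos [0.504  0.0872 0.1092] az -97.5 tilt 1.02 F [-20.2   2.6  21.1] w 0.0238 j1 31 j6 52
 travel(no spin) [-0.0016 -0.0029  0.0553] spin rad -0.004 deg -0.2 world d [-0.0545  0.0101  0.0016]
 travel after spin [-0.0016 -0.0031  0.0553]
tcp carrier [-58.7  57.6]
blade [22.1 56.6]
blade [ 3.1 56.7]
blade [-16.2  56.7]
t 10.25 p [0.504  0.0872 0.1092] tx [ 0.0045  0.0175 -0.9998] j [ 31.29  12.42 -29.66  -0.98 -47.19  51.85] qd [-0.06 -0.09 -0.22  0.12  0.23 -0.07] w 0.0238 F [-19.3   2.1  19.1]
```

Emit:
drive_tool(
  motion=[
    {"travel":[-0.0025,-0.0035,0],"spin":0,"hand":1},
    {"travel":[0,-0.0005,0],"spin":0,"hand":1},
  ],
)

```text
t: 10.45
position: [0.5011, 0.0902, 0.1102]
ee_rot: [-77.0, 89.1, 95.4]
force: [0.7, 0.2, 2.2]
gripper_width: 0.0238
```

```bash
python3 st.py; python3 bl.py;python3 st.py
```

```text
t 10.45 p [0.5011 0.0902 0.1102] tx [-0.0015  0.016  -0.9999] j [ 31.69  12.34 -29.55  -1.11 -47.71  51.45] qd [ 0.26  0.32 -0.27  0.04  0.28 -0.22] w 0.0238 F [0.7 0.2 2.2]
(array([490.1,  31.3]), array([262.2,  89.9]), 82.5)
20 [267 286] [0.61110442 0.07467626 0.09569778]
60 [267 286] [0.59631922 0.07678151 0.09930171]
100 [267 286] [0.58133172 0.07871772 0.10335229]
200 [267 286] [0.5432699  0.0836616  0.11339791]
t 10.55 pos [0.5013 0.0901 0.1103] az -97.6 tilt 0.91 F [-3.4 -0.   2.7] w 0.0235 j1 32 j6 51
 travel(no spin) [-0.0003 -0.0003  0.0523] spin rad -0.005 deg -0.3 world d [-0.0518  0.0072  0.0005]
 travel after spin [-0.0003 -0.0006  0.0523]
tcp carrier [-61.7  60.1]
blade [19.1 59. ]
blade [ 0. 59.]
blade [-19.3  59.1]
t 10.65 p [0.5014 0.09   0.1103] tx [-0.0013  0.0158 -0.9999] j [ 31.67  12.35 -29.53  -1.1  -47.72  51.47] qd [-0.09  0.    0.1   0.01  0.06 -0.05] w 0.0238 F [-4.   0.3  1.1]
```

Emit:
drive_tool(
  motion=[
    {"travel":[0,-0.001,-0.008],"spin":0,"hand":1},
    {"travel":[0,-0.001,-0.008],"spin":0,"hand":1},
    {"travel":[0,-0.001,-0.008],"spin":0,"hand":1},
  ],
)

```text
t: 10.95
position: [0.5137, 0.0867, 0.11]
ee_rot: [-16.5, 88.5, 155.9]
force: [-29.5, 4.9, 27.2]
gripper_width: 0.0238
```

```bash
python3 st.py; python3 bl.py;python3 st.py
```

```text
t 10.95 p [0.5137 0.0867 0.11  ] tx [-0.0232  0.0104 -0.9997] j [ 30.29  14.1  -26.95  -1.55 -49.81  53.03] qd [-4.44  5.64  8.55 -1.89 -7.92  5.14] w 0.0238 F [-29.5   4.9  27.2]
(array([492.8,  30.7]), array([262.8,  85.3]), 82.5)
20 [267 286] [0.61991541 0.07151272 0.11783391]
60 [267 286] [0.60944855 0.0732005  0.09932059]
100 [267 286] [0.5947393  0.07515946 0.10282548]
200 [267 286] [0.55715212 0.08017697 0.11327204]
t 11.05 pos [0.5149 0.0867 0.11  ] az -97.7 tilt 1.37 F [-21.    1.3  21.7] w 0.0233 j1 30 j6 53
 travel(no spin) [ 0.0007 -0.0018  0.0662] spin rad -0.007 deg -0.4 world d [-0.0654  0.0106  0.0008]
 travel after spin [ 0.0007 -0.0022  0.0662]
tcp carrier [-47.8  58.4]
blade [32.9 57.2]
blade [14.1 57.3]
blade [-5.1 57.4]
t 11.15 p [0.5149 0.0866 0.11  ] tx [-0.021   0.0104 -0.9997] j [ 30.26  14.12 -26.95  -1.47 -49.68  53.  ] qd [ 0.13 -0.26 -0.16  0.03  0.36  0.03] w 0.0235 F [-19.3   0.5  19.4]
```

Emit:
drive_tool(
  motion=[
    {"travel":[-0.001,-0.003,-0.02],"spin":-0.005,"hand":1},
  ],
)

```text
t: 11.25
position: [0.5279, 0.085, 0.1104]
ee_rot: [-6.1, 88.1, 166.4]
force: [-25.9, 0.3, 18.4]
gripper_width: 0.0238
```

```bash
python3 st.py; python3 bl.py;python3 st.py
```

```text
t 11.25 p [0.5279 0.085  0.1104] tx [-0.0324  0.0078 -0.9994] j [ 29.22  15.55 -24.76  -1.67 -51.1   54.36] qd [-11.53  17.12  25.67  -0.38 -13.08  14.69] w 0.0238 F [-25.9   0.3  18.4]
(array([501.3,  29.5]), array([262.9,  68.6]), 82.4)
20 [267 286] [0.63513094 0.07144013 0.13217131]
60 [267 286] [0.62434784 0.07283885 0.13251026]
100 [267 286] [0.61246354 0.07447583 0.10335596]
200 [267 286] [0.57490234 0.07931637 0.11375492]
t 11.35 pos [0.5327 0.0857 0.1103] az -97.5 tilt 1.63 F [-14.1  -1.   12. ] w 0.0236 j1 29 j6 54
 travel(no spin) [ 0.0018 -0.0007  0.084 ] spin rad -0.003 deg -0.2 world d [-0.0832  0.0116  0.0005]
 travel after spin [ 0.0018 -0.0009  0.084 ]
tcp carrier [-30.   59.8]
blade [50.5 58.7]
blade [nan nan]
blade [12.7 58.8]
t 11.45 p [0.5327 0.0858 0.1103] tx [-0.026   0.0086 -0.9996] j [ 29.13  15.76 -24.52  -1.49 -50.79  54.36] qd [ 0.07 -0.2  -0.38  0.06  0.45 -0.  ] w 0.0240 F [-11.9  -1.6  10.4]
```

Emit:
drive_tool(
  motion=[
    {"travel":[-0.0005,-0.001,-0.02],"spin":-0.003,"hand":1},
  ],
)

```text
t: 11.55
position: [0.5482, 0.0831, 0.1105]
ee_rot: [-5.0, 88.1, 167.7]
force: [-11.7, 0.5, 11.9]
gripper_width: 0.024
```

```bash
python3 bl.py;python3 st.py
```

```text
(array([490.7,  30.7]), array([262.8,  90.2]), 82.5)
20 [267 286] [0.66013005 0.06910822 0.10849872]
60 [267 286] [0.64730622 0.07090695 0.10829547]
100 [267 286] [0.63365186 0.07252699 0.13878516]
200 [267 286] [0.59572245 0.07746097 0.11342298]
t 11.65 pos [0.5536 0.0839 0.1104] az -97.3 tilt 1.56 F [-1.4 -1.7  4.3] w 0.0236 j1 28 j6 56
 travel(no spin) [ 2.40e-03 -1.00e-04  1.05e-01] spin rad 0.000 deg 0.0 world d [-0.1041  0.0134  0.0004]
 travel after spin [ 2.40e-03 -1.00e-04  1.05e-01]
tcp carrier [-9.  60.6]
blade [71.8 59.5]
blade [52.8 59.6]
blade [33.6 59.6]
t 11.75 p [0.5536 0.0839 0.1104] tx [-0.0247  0.0084 -0.9997] j [ 27.89  17.43 -22.06  -1.39 -51.54  55.67] qd [ 0.17 -0.24 -0.47  0.01  0.69 -0.09] w 0.0237 F [ 0.4 -2.3  1.4]
```

Emit:
drive_tool(
  motion=[
    {"travel":[-0.0005,-0.001,-0.018],"spin":0,"hand":1},
  ],
)

```text
t: 11.85
position: [0.5698, 0.0824, 0.1106]
ee_rot: [-10.7, 88.4, 162.0]
force: [-2.5, 0.8, -0.9]
gripper_width: 0.0236
```

```bash
python3 bl.py;python3 st.py; python3 - <<'E'
from loc import *
report(snap('side'))
snap('wrist','w7.png')
E
```

```text
(array([488.7,  12.2]), array([224.9,  89.9]), 82.3)
20 [267 286] [0.68272121 0.06793674 0.09587954]
60 [267 286] [0.66818091 0.06977728 0.09960857]
100 [267 286] [0.65351566 0.07158054 0.1137464 ]
200 [267 286] [0.6241511  0.07515022 0.14357865]
t 11.95 pos [0.5732 0.0827 0.1104] az -97.3 tilt 1.40 F [ 2.6 -1.1  0.9] w 0.0238 j1 27 j6 57
 travel(no spin) [0.0026 0.0012 0.1246] spin rad -0.000 deg -0.0 world d [-0.1237  0.0146  0.0004]
 travel after spin [0.0026 0.0012 0.1246]
tcp carrier [10.6 61.9]
blade [91.6 61.1]
blade [77.6 60.9]
blade [62.  60.9]
t 12.05 p [0.5724 0.0828 0.1104] tx [-0.0229  0.0089 -0.9997] j [ 26.9   18.91 -19.82  -1.33 -52.21  56.6 ] qd [ 0.35 -0.48 -0.67 -0.34 -0.28 -0.07] w 0.0235 F [ 1.9 -0.7 -0.2]
blue [286. 177.] 36 z [0.1157 0.1177 0.1208] med [0.665  0.0873 0.1177] [663.9  89.4] [17.6 19.2] 80.1
blue [300. 213.] 603 z [0.0536 0.1002 0.1197] med [ 0.6481 -0.0377  0.1002] [650.8 -10.3] [146.5  21.8] 83.0
yellow [187.  93.] 215 z [0.022  0.0568 0.0838] med [0.596  0.7174 0.0568] [598.4 726.4] [32.3 38.7] 7.3
yellow [130. 110.] 222 z [0.0224 0.0586 0.0834
[... 1090 characters left out ...]
 0.107  0.0162] [778.9  72.8] [ 69.3 258.5] 10.2
orange [242. 195.] 93 z [0.0915 0.1177 0.1316] med [0.5407 0.0771 0.1177] [546.2  72.2] [58.7 22.7] 81.5
green [271. 329.] 5992 z [0.0026 0.0063 0.0275] med [ 0.4698 -0.2345  0.0063] [ 471.4 -226.3] [201.3 159.7] 3.3
white [234. 241.] 2390 z [0.0265 0.035  0.0388] med [0.489  0.0089 0.035 ] [492.2  31.3] [268.4  90.6] 82.6
dark [361. 362.] 251 z [0.0091 0.0236 0.0285] med [ 0.5928 -0.3915  0.0236] [ 600.1 -382.4] [30.9 45.9] 69.4
dark [333. 378.] 281 z [0.0088 0.024  0.0285] med [ 0.5249 -0.3983  0.024 ] [ 533.9 -386.6] [35.6 47.7] 75.6
dark [296. 397.] 231 z [0.0086 0.0232 0.0286] med [ 0.4463 -0.3997  0.0232] [ 447.1 -397.6] [27.8 53. ] 71.1
```

Emit:
drive_tool(
  motion=[
    {"travel":[-0.0005,0.001,0.015],"spin":0,"hand":1},
    {"travel":[0,0,0.015],"spin":0,"hand":1},
    {"travel":[0,0,0.015],"spin":0,"hand":1},
    {"travel":[0,0,0.015],"spin":0,"hand":1},
    {"travel":[0,0,0.015],"spin":0,"hand":1},
    {"travel":[0,0,0.015],"spin":0,"hand":1},
  ],
)

```text
t: 12.75
position: [0.4752, 0.0934, 0.1107]
ee_rot: [-10.7, 88.3, 161.9]
force: [0.9, 0.8, -1.6]
gripper_width: 0.0234
```

```bash
python3 bl.py|tail -6;python3 st.py
```

```text
travel(no spin) [ 0.0009 -0.0008  0.025 ] spin rad -0.001 deg -0.1 world d [-0.0247  0.004  -0.0001]
 travel after spin [ 0.0009 -0.0008  0.025 ]
tcp carrier [-89.   59.8]
blade [-9.6 58.6]
blade [-28.4  58.6]
blade [-47.4  58.6]
t 12.95 p [0.4762 0.0936 0.111 ] tx [-0.0276  0.0093 -0.9996] j [ 33.32  11.03 -30.94  -1.74 -49.07  50.47] qd [-0.58  1.04  1.16  0.22  0.07  0.06] w 0.0239 F [-0.   0.3 -2.6]
```

Emit:
drive_tool(
  motion=[
    {"travel":[0,0,0.012],"spin":0,"hand":1},
    {"travel":[0,0,0.012],"spin":0,"hand":1},
    {"travel":[-0.015,0,0],"spin":0,"hand":1},
    {"travel":[0,0.03,0],"spin":0,"hand":1},
    {"travel":[0,0.03,0],"spin":0,"hand":1},
    {"travel":[0,0.03,0],"spin":0,"hand":1},
    {"travel":[0,0.025,0],"spin":0,"hand":1},
    {"travel":[0,0,0],"spin":0,"hand":1},
  ],
)

```text
t: 13.75
position: [0.4308, -0.0203, 0.1247]
ee_rot: [-7.1, 88.1, 165.6]
force: [0.2, 0.1, -3.3]
gripper_width: 0.0239
```

```bash
sed -i 's/^go.*/go(.4363,-.0217,.111,82.7)/' bl.py; python3 bl.py|tail -6;python3 st.py
```

```text
travel(no spin) [ 0.0138  0.0025 -0.0051] spin rad 0.000 deg 0.0 world d [ 0.0043 -0.003  -0.014 ]
 travel after spin [ 0.0138  0.0025 -0.0051]
tcp carrier [-116.6  -56.7]
blade [-36.5 -58.3]
blade [-55.3 -58.3]
blade [nan nan]
t 13.95 p [ 0.4327 -0.0179  0.1251] tx [-0.0307  0.0087 -0.9995] j [ 22.84   5.26 -35.9   -1.49 -50.27  60.95] qd [ 0.48  0.34  0.39  0.04 -0.01  0.14] w 0.0235 F [ 0.5 -0.2 -3.9]
```

```bash
python3 bl.py|head -5
```

```text
(array([490.1,  31.3]), array([262.2,  90.2]), 82.7)
20 [267 286] [ 0.54195097 -0.03211419  0.1091885 ]
60 [267 286] [ 0.52737478 -0.03030042  0.11355689]
100 [267 286] [ 0.51277237 -0.02847964  0.11724127]
200 [267 286] [ 0.47513277 -0.02379604  0.12759268]
```

Emit:
drive_tool(
  motion=[
    {"travel":[0,0.002,0],"spin":0,"hand":1},
    {"travel":[0,0,0],"spin":0,"hand":1},
    {"travel":[0.01,0,-0.0005],"spin":0,"hand":1},
    {"travel":[0,0,0],"spin":0,"hand":1},
  ],
)

```text
t: 14.55
position: [0.4329, -0.0188, 0.1141]
ee_rot: [-8.6, 88.2, 164.4]
force: [-0.9, -0.2, -1.8]
gripper_width: 0.0233
```

```bash
python3 bl.py;python3 st.py
```

```text
(array([489.6,  27.4]), array([254.7,  90.3]), 82.6)
20 [267 286] [ 0.54253834 -0.0329222   0.09943503]
60 [267 286] [ 0.52809081 -0.03115673  0.10330152]
100 [267 286] [ 0.5134435  -0.02936667  0.10738582]
200 [267 286] [ 0.47592831 -0.02475721  0.11734726]
t 14.65 pos [ 0.4337 -0.0188  0.1151] az -97.0 tilt 1.77 F [-0.1  0.5 -2.7] w 0.0236 j1 23 j6 61
 travel(no spin) [ 0.004   0.0026 -0.0031] spin rad 0.005 deg 0.3 world d [ 0.0026 -0.0029 -0.0041]
 travel after spin [ 0.004   0.0026 -0.0031]
tcp carrier [-115.   -56.5]
blade [-34.5 -56.9]
blade [-53.3 -57. ]
blade [-72.3 -57. ]
t 14.75 p [ 0.4339 -0.0187  0.1154] tx [-0.029   0.009  -0.9995] j [ 22.69   6.1  -36.54  -1.48 -48.7   61.28] qd [ 0.   -0.18  0.04 -0.14 -0.03  0.06] w 0.0235 F [ 0.3  0.4 -2.7]
```

Emit:
drive_tool(
  motion=[
    {"travel":[0,0.004,0],"spin":0.004,"hand":1},
    {"travel":[0,0.0004,0],"spin":0,"hand":1},
  ],
)

```text
t: 14.95
position: [0.4335, -0.0233, 0.1156]
ee_rot: [-10.2, 88.3, 162.5]
force: [0.1, -0.0, -3.5]
gripper_width: 0.0236
```

```bash
python3 bl.py;python3 st.py
```

```text
(array([489.3,  25.8]), array([251.3,  90.2]), 82.6)
20 [267 286] [ 0.54262336 -0.03780276  0.10063526]
60 [267 286] [ 0.52835381 -0.03598786  0.10407765]
100 [267 286] [ 0.51358555 -0.0341335   0.10836676]
200 [267 286] [ 0.47590042 -0.02937075  0.1182607 ]
t 15.05 pos [ 0.4336 -0.0231  0.1157] az -97.2 tilt 1.71 F [ 0.   0.3 -3. ] w 0.0239 j1 22 j6 62
 travel(no spin) [ 0.0046 -0.0017 -0.0026] spin rad 0.001 deg 0.1 world d [ 0.0027  0.0014 -0.0047]
 travel after spin [ 0.0046 -0.0017 -0.0026]
tcp carrier [-114.4  -60.8]
blade [-33.7 -61.6]
blade [-52.5 -61.6]
blade [-71.7 -61.6]
t 15.15 p [ 0.4336 -0.023   0.1156] tx [-0.0284  0.0091 -0.9996] j [ 22.14   6.06 -36.57  -1.46 -48.7   61.59] qd [ 0.04  0.04 -0.1  -0.01  0.05 -0.01] w 0.0239 F [ 0.2 -0.2 -3.4]
```

Emit:
drive_tool(
  motion=[
    {"travel":[0,-0.0013,0],"spin":0,"hand":1},
    {"travel":[0.004,0,0],"spin":0,"hand":1},
    {"travel":[0.001,0,0],"spin":0,"hand":1},
  ],
)

```text
t: 15.45
position: [0.4339, -0.0214, 0.1106]
ee_rot: [-11.6, 88.3, 161.1]
force: [-0.8, -0.6, -2.5]
gripper_width: 0.0238
```

```bash
python3 bl.py;python3 st.py
```

```text
(array([489.1,  25. ]), array([249.8,  90.3]), 82.5)
20 [267 286] [ 0.54315403 -0.03602884  0.09553347]
60 [267 286] [ 0.52858927 -0.0341764   0.09983656]
100 [267 286] [ 0.51397329 -0.03233817  0.10361412]
200 [267 286] [ 0.4762846  -0.02759208  0.11341407]
t 15.55 pos [ 0.434  -0.0215  0.1108] az -97.2 tilt 1.66 F [-0.5  0.2 -2.3] w 0.0240 j1 22 j6 61
 travel(no spin) [-0.0003 -0.0001 -0.0023] spin rad 0.001 deg 0.1 world d [ 0.0023 -0.0002  0.0002]
 travel after spin [-0.0003 -0.0001 -0.0023]
tcp carrier [-114.2  -59.1]
blade [-33.6 -59.7]
blade [-52.4 -59.8]
blade [-71.6 -59.8]
t 15.65 p [ 0.4341 -0.0214  0.1109] tx [-0.0273  0.0094 -0.9996] j [ 22.33   6.44 -36.9   -1.47 -47.91  61.43] qd [ 0.02 -0.02 -0.04 -0.03 -0.07 -0.03] w 0.0240 F [-0.4  0.4 -2.7]
```

Emit:
drive_tool(
  motion=[
    {"travel":[0.001,0,-0.008],"spin":0,"hand":1},
    {"travel":[0.0003,0,-0.009],"spin":0,"hand":1},
  ],
)

```text
t: 15.85
position: [0.4518, -0.0235, 0.1099]
ee_rot: [-13.4, 88.4, 159.4]
force: [-1.8, 0.1, 2.6]
gripper_width: 0.0241
```

```bash
python3 bl.py;python3 st.py
```

```text
(array([489.6,  27.8]), array([255.5,  90.1]), 82.8)
20 [267 286] [ 0.56272144 -0.03784113  0.0953542 ]
60 [267 286] [ 0.54823074 -0.03603653  0.09943049]
100 [267 286] [ 0.53359345 -0.03421328  0.10321821]
200 [267 286] [ 0.49595435 -0.0295321   0.11316826]
t 15.95 pos [ 0.4531 -0.0234  0.1099] az -97.2 tilt 1.52 F [ 1.  -0.2  1. ] w 0.0236 j1 21 j6 63
 travel(no spin) [-0.0007  0.0004  0.0169] spin rad 0.002 deg 0.1 world d [-0.0168  0.0017  0.0011]
 travel after spin [-0.0007  0.0004  0.0169]
tcp carrier [-95.1 -58.6]
blade [-13.9 -59.1]
blade [-32.7 -59.2]
blade [-51.8 -59.2]
t 16.05 p [ 0.4523 -0.0234  0.1098] tx [-0.0249  0.0099 -0.9996] j [ 21.16   8.17 -34.99  -1.41 -47.97  62.57] qd [ 0.32 -0.57 -0.72 -0.16 -0.05 -0.  ] w 0.0235 F [ 1.4 -0.5  1.9]
```

Clip a stays up; the blade is over rod b near the clip at about (225,197) in the left half. On contact (Fz rises), so push on.

Emit:
drive_tool(
  motion=[
    {"travel":[0,0.001,-0.016],"spin":0.002,"hand":1},
  ],
)

```text
t: 16.15
position: [0.4667, -0.0266, 0.1097]
ee_rot: [-14.0, 88.4, 158.6]
force: [-3.8, 1.3, 6.8]
gripper_width: 0.0234
```

```bash
python3 bl.py|tail -6;python3 st.py
```

```text
travel(no spin) [-0.0004 -0.0004  0.0338] spin rad -0.001 deg -0.0 world d [-0.0334  0.0047  0.0012]
 travel after spin [-0.0004 -0.0004  0.0338]
tcp carrier [-78.2 -59.5]
blade [  3.2 -60.2]
blade [-15.5 -60.2]
blade [-34.7 -60.2]
t 16.35 p [ 0.4687 -0.0263  0.1097] tx [-0.0232  0.0102 -0.9997] j [ 20.04   9.66 -33.14  -1.34 -48.26  63.52] qd [ 0.24 -0.6  -0.56 -0.1  -0.05 -0.15] w 0.0240 F [ 1.9 -0.5  2.8]
```

Emit:
drive_tool(
  motion=[
    {"travel":[0,0.0007,-0.016],"spin":0,"hand":1},
  ],
)

```text
t: 16.45
position: [0.4819, -0.0292, 0.1095]
ee_rot: [-14.3, 88.4, 158.3]
force: [-8.5, 0.9, 13.7]
gripper_width: 0.0237
```

```bash
python3 bl.py|tail -6;python3 st.py
```

```text
travel(no spin) [-0.0001 -0.0012  0.0494] spin rad -0.001 deg -0.0 world d [-0.0489  0.0075  0.0013]
 travel after spin [-0.0001 -0.0012  0.0494]
tcp carrier [-62.6 -60.3]
blade [ 18.3 -61.1]
blade [ -0.4 -61.1]
blade [-19.6 -61.1]
t 16.65 p [ 0.4849 -0.029   0.1097] tx [-0.0218  0.0103 -0.9997] j [ 19.04  11.08 -31.29  -1.28 -48.63  64.48] qd [ 0.1  -0.31 -0.31 -0.05  0.2   0.07] w 0.0240 F [ 3.5 -0.8  2.9]
```

Emit:
drive_tool(
  motion=[
    {"travel":[-0.0003,-0.0015,-0.02],"spin":0,"hand":1},
  ],
)

```text
t: 16.75
position: [0.4945, -0.0315, 0.1085]
ee_rot: [-4.9, 87.7, 167.6]
force: [-34.5, 4.2, 28.3]
gripper_width: 0.0238
```

```bash
python3 bl.py|tail -6;python3 st.py
```

```text
travel(no spin) [-0.0002 -0.001   0.0652] spin rad -0.002 deg -0.1 world d [-0.0645  0.0094  0.0022]
 travel after spin [-0.0002 -0.0012  0.0652]
tcp carrier [-46.8 -60.2]
blade [ 33.1 -61.4]
blade [ 14.5 -61.4]
blade [ -4.5 -61.4]
t 16.95 p [ 0.5009 -0.031   0.1087] tx [-0.029   0.0089 -0.9995] j [ 18.13  12.8  -29.1   -1.32 -49.52  65.32] qd [ 0.04 -0.22 -0.3   0.19  0.4   0.06] w 0.0236 F [-5.8 -2.7  7. ]
```

Emit:
drive_tool(
  motion=[
    {"travel":[-0.0003,-0.0015,-0.02],"spin":0,"hand":1},
  ],
)

```text
t: 17.05
position: [0.5109, -0.0336, 0.1079]
ee_rot: [-1.3, 87.4, 171.2]
force: [-34.6, 2.6, 41.3]
gripper_width: 0.0236
```

```bash
python3 bl.py|tail -6;python3 st.py
```

```text
travel(no spin) [ 0.0003 -0.001   0.0816] spin rad -0.003 deg -0.2 world d [-0.0807  0.0116  0.0028]
 travel after spin [ 0.0003 -0.0012  0.0816]
tcp carrier [-30.4 -60.3]
blade [ 49.2 -61.7]
blade [ 30.7 -61.6]
blade [ 11.8 -61.6]
t 17.25 p [ 0.5173 -0.0332  0.1082] tx [-0.0353  0.0075 -0.9993] j [ 17.28  14.46 -26.86  -1.31 -50.49  66.1 ] qd [ 0.06 -0.1  -0.26  0.1   0.36 -0.  ] w 0.0234 F [-7.1 -2.4 11.6]
```

Emit:
drive_tool(
  motion=[
    {"travel":[-0.0015,-0.0025,-0.02],"spin":-0.003,"hand":1},
  ],
)

```text
t: 17.35
position: [0.5294, -0.0345, 0.1088]
ee_rot: [0.2, 87.2, 172.8]
force: [-16.6, 1.0, 16.9]
gripper_width: 0.024
```

```bash
python3 bl.py|tail -6;python3 st.py
```

```text
travel(no spin) [0.0019 0.0004 0.0997] spin rad -0.000 deg -0.0 world d [-0.0989  0.0123  0.0021]
 travel after spin [0.0019 0.0004 0.0997]
tcp carrier [-12.3 -58.6]
blade [ 68.5 -59.7]
blade [ 49.3 -59.7]
blade [ 30.6 -59.7]
t 17.55 p [ 0.5353 -0.0339  0.1089] tx [-0.0388  0.0065 -0.9992] j [ 16.6   16.05 -24.45  -1.27 -51.53  66.88] qd [ 0.17 -0.16 -0.21 -0.01  0.42  0.  ] w 0.0237 F [-2.8 -3.1  6.2]
```

Emit:
drive_tool(
  motion=[
    {"travel":[-0.0005,-0.001,-0.022],"spin":0,"hand":1},
  ],
)

```text
t: 17.65
position: [0.5495, -0.0366, 0.1092]
ee_rot: [1.4, 87.1, 174.0]
force: [-23.0, 3.1, 34.5]
gripper_width: 0.0235
```

```bash
python3 bl.py|tail -6;python3 st.py
```

```text
travel(no spin) [0.0035 0.0004 0.1199] spin rad -0.000 deg -0.0 world d [-0.119   0.0149  0.0017]
 travel after spin [0.0035 0.0004 0.1199]
tcp carrier [  8.  -58.7]
blade [ 88.4 -59.5]
blade [ 75.3 -59.5]
blade [ 60.1 -59.5]
t 17.85 p [ 0.5553 -0.0365  0.1093] tx [-0.0418  0.0052 -0.9991] j [ 15.74  17.81 -21.79  -1.18 -52.63  67.67] qd [-0.04 -0.22 -0.39  0.11  0.48 -0.02] w 0.0238 F [-4.4 -3.4 13.4]
```

Emit:
drive_tool(
  motion=[
    {"travel":[-0.001,0,-0.006],"spin":0,"hand":1},
  ],
)

```text
t: 17.95
position: [0.5574, -0.0374, 0.1096]
ee_rot: [1.2, 87.3, 173.8]
force: [-3.7, 1.2, -1.5]
gripper_width: 0.0238
```

```bash
cat > tabs.py <<'E'
from loc import *
f=carr((490.4,30.9),-7.3)
def inv(p):
    o=f(0,0); a=np.radians(-7.3); d=np.array(p[:2])*1000-o; return np.round([d[0]*np.cos(a)+d[1]*np.sin(a),-d[0]*np.sin(a)+d[1]*np.cos(a)],1)
for n in ['wrist','side','scene']:
    im=snap(n,n[0]+'tab.png'); W=cloud(im); hsv=cv2.cvtColor(im['color'],cv2.COLOR_RGB2HSV)
    y=cv2.inRange(hsv,(18,120,60),(34,255,255))>0
    for nm,yy in (('a',60),('b',-60)):
        o=f(70,yy)/1000; m=y&(W[...,2]>.07)&(W[...,2]<.2)&(np.hypot(W[...,0]-o[0],W[...,1]-o[1])<.04)
        if m.sum()>5:
            P=W[m]; t=P[P[:,2]>np.percentile(P[:,2],98)-.004]
            print(n,nm,m.sum(),'ztop',np.round(np.percentile(P[:,2],[50,98]),4),'top centre carrier',inv(t.mean(0)),t.mean(0).round(4),np.round((inv(t.min(0)),inv(t.max(0))),0).tolist())
E
python3 tabs.py; python3 st.py
```

```text
wrist a 347 ztop [0.1114 0.1148] top centre carrier [72.  43.8] [0.6318 0.0569 0.1125] [[67.0, 41.0], [82.0, 47.0]]
wrist b 13905 ztop [0.1157 0.1899] top centre carrier [ 34.8 -60.3] [ 0.5817 -0.0416  0.1885] [[34.0, -81.0], [36.0, -40.0]]
side a 35 ztop [0.1139 0.1166] top centre carrier [91.9 59.4] [0.6536 0.0699 0.1145] [[80.0, 43.0], [103.0, 72.0]]
side b 78 ztop [0.1159 0.1653] top centre carrier [ 41.6 -75.6] [ 0.5866 -0.0576  0.1885] [[36.0, -96.0], [47.0, -56.0]]
scene a 166 ztop [0.1167 0.1462] top centre carrier [69.2 67.5] [0.6321 0.0808 0.145 ] [[59.0, 60.0], [79.0, 75.0]]
scene b 194 ztop [0.117  0.1773] top centre carrier [ 45.1 -73.9] [ 0.5902 -0.0564  0.1786] [[40.0, -77.0], [48.0, -72.0]]
t 18.1 p [ 0.5582 -0.0376  0.1095] tx [-0.047   0.0046 -0.9989] j [ 15.52  18.21 -21.15  -1.22 -53.17  67.89] qd [ 0.03 -0.08 -0.16  0.07  0.24 -0.06] w 0.0240 F [-5.7  0.6  6.2]
```

Emit:
drive_tool(
  motion=[
    {"travel":[-0.001,0,-0.006],"spin":0,"hand":1},
  ],
)

```text
t: 18.2
position: [0.5602, -0.0384, 0.1095]
ee_rot: [2.4, 86.9, 175.0]
force: [-8.8, 2.7, 8.0]
gripper_width: 0.0237
```

```bash
python3 - <<'E'
from loc import *
im=snap('wrist','w8.png');W=cloud(im);print(np.nanmedian(W[150:205,258:282].reshape(-1,3),0), np.nanmedian(W[115:160,300:318].reshape(-1,3),0))
E
python3 st.py
```

```text
[ 0.62012891 -0.04473745  0.14472499] [ 0.6259849  -0.05959392  0.11371285]
t 18.25 p [ 0.5608 -0.0385  0.1096] tx [-0.0536  0.0043 -0.9986] j [ 15.3   18.63 -20.48  -1.3  -53.8   68.12] qd [ 0.08 -0.15 -0.49  0.25  0.94 -0.31] w 0.0235 F [-7.7  2.2  8.7]
```

Emit:
drive_tool(
  motion=[
    {"travel":[-0.0005,0,0.015],"spin":0,"hand":1},
    {"travel":[0,0,0.015],"spin":0,"hand":1},
    {"travel":[0,0,0.015],"spin":0,"hand":1},
    {"travel":[0,0,0.015],"spin":0,"hand":1},
    {"travel":[0,0,0.015],"spin":0,"hand":1},
    {"travel":[0,0,0.015],"spin":0,"hand":1},
  ],
)

```text
t: 18.85
position: [0.4613, -0.026, 0.1099]
ee_rot: [3.1, 86.2, 175.6]
force: [0.5, 0.7, -1.8]
gripper_width: 0.0235
```

```bash
python3 tabs.py; python3 bl.py|tail -6;python3 st.py
```

```text
side a 190 ztop [0.1238 0.1459] top centre carrier [68.7 64.2] [0.6312 0.0776 0.1444] [[59.0, 56.0], [78.0, 73.0]]
side b 224 ztop [0.1238 0.1463] top centre carrier [ 68.4 -57.8] [ 0.6154 -0.0434  0.1446] [[59.0, -66.0], [80.0, -48.0]]
scene a 167 ztop [0.1157 0.1465] top centre carrier [69.4 67.4] [0.6323 0.0807 0.1446] [[60.0, 59.0], [79.0, 75.0]]
scene b 163 ztop [0.1172 0.1457] top centre carrier [ 68.5 -55.5] [ 0.6157 -0.0411  0.1441] [[57.0, -63.0], [79.0, -48.0]]
 travel(no spin) [ 0.0012 -0.0008  0.0269] spin rad -0.003 deg -0.2 world d [-0.0266  0.0043  0.0006]
 travel after spin [ 0.0012 -0.0008  0.0269]
tcp carrier [-85.  -59.9]
blade [ -5. -61.]
blade [-23.4 -61. ]
blade [-42.1 -60.9]
t 19.2 p [ 0.4634 -0.026   0.1104] tx [-0.0643  0.0048 -0.9979] j [ 19.88  10.5  -31.78  -1.94 -51.11  63.86] qd [-0.15  0.2   0.21  0.01 -0.11 -0.02] w 0.0234 F [ 0.4 -0.5 -2.9]
```

Emit:
drive_tool(
  motion=[
    {"travel":[0,0,0.015],"spin":0,"hand":1},
    {"travel":[-0.01,0,0.015],"spin":0,"hand":1},
    {"travel":[-0.03,0,0],"spin":0,"hand":1},
    {"travel":[-0.02,-0.02,0.005],"spin":0,"hand":1},
    {"travel":[0,-0.035,0.007],"spin":0,"hand":1},
    {"travel":[0,-0.035,0.007],"spin":0,"hand":1},
    {"travel":[0,-0.035,0.007],"spin":0,"hand":1},
    {"travel":[0,-0.035,0.007],"spin":0,"hand":1},
    {"travel":[0,-0.035,0.007],"spin":0,"hand":1},
    {"travel":[0,-0.035,0.007],"spin":0,"hand":1},
  ],
)

```text
t: 20.2
position: [0.4145, 0.2152, 0.1735]
ee_rot: [4.7, 85.8, 176.5]
force: [1.6, -0.8, -4.1]
gripper_width: 0.0233
```

```bash
python3 -c "
from h import *
snap('side','s9.png')
go(.418,.382,.1,88)";python3 st.py
```

```text
t 20.25 pos [0.4155 0.2197 0.1737] az -98.1 tilt 4.13 F [ 1.1  7.3 -2. ] w 0.0235 j1 49 j6 35
 travel(no spin) [ 0.0744 -0.1613  0.0151] spin rad -0.107 deg -6.1 world d [ 0.0025  0.1623 -0.0737]
 travel after spin [ 0.0744 -0.162  -0.0022]
t 20.25 p [0.4155 0.2197 0.1737] tx [-0.0718  0.0065 -0.9974] j [ 49.08   6.6  -25.84  -3.87 -60.03  34.8 ] qd [-2.99 -0.68 -1.13  1.02  0.11  6.07] w 0.0235 F [ 1.1  7.3 -2. ]
```

Emit:
drive_tool(
  motion=[
    {"travel":[0,-0.035,0.003],"spin":-0.05,"hand":1},
    {"travel":[0,-0.035,0],"spin":-0.05,"hand":1},
    {"travel":[0,-0.035,0],"spin":0,"hand":1},
    {"travel":[0,-0.035,0],"spin":0,"hand":1},
    {"travel":[0,-0.012,0],"spin":0,"hand":1},
    {"travel":[0,0,0],"spin":0,"hand":1},
    {"travel":[0.03,0,0],"spin":0,"hand":1},
    {"travel":[0.03,0,0],"spin":0,"hand":1},
    {"travel":[0,0,0],"spin":0,"hand":1},
  ],
)

```text
t: 21.15
position: [0.4141, 0.3749, 0.1095]
ee_rot: [1.1, 85.5, 179.0]
force: [-0.3, -1.0, -3.0]
gripper_width: 0.0236
```

```bash
python3 -c "
from h import *
snap('side','s9.png')
im=snap('wrist','w9.png'); W=cloud(im)
for v in [20,60,100,200]: print(np.nanmedian(W[v,268:286],0))
go(.418,.382,.031,88)";python3 st.py
```

```text
[0.52353756 0.37114288 0.09591078]
[0.50961797 0.37166475 0.10012053]
[0.49538476 0.37219794 0.1035856 ]
[0.45855363 0.37357356 0.11445124]
t 21.25 pos [0.4161 0.377  0.1132] az -92.1 tilt 4.23 F [-0.2  0.3 -2.5] w 0.0236 j1 59 j6 31
 travel(no spin) [ 0.0818 -0.0049 -0.0078] spin rad -0.002 deg -0.1 world d [ 0.0019  0.005  -0.0822]
 travel after spin [ 0.0818 -0.0049 -0.0078]
t 21.25 p [0.4161 0.377  0.1132] tx [-0.0737  0.0054 -0.9973] j [ 59.49  18.3  -19.06  -4.66 -54.6   31.18] qd [ 0.06 -1.21  2.04  0.56 -0.12 -0.04] w 0.0236 F [-0.2  0.3 -2.5]
```

Emit:
drive_tool(
  motion=[
    {"travel":[0.02,0,-0.002],"spin":0,"hand":1},
    {"travel":[0.02,0,-0.002],"spin":0,"hand":1},
    {"travel":[0.02,0,-0.002],"spin":0,"hand":1},
    {"travel":[0.01,0,-0.001],"spin":0,"hand":1},
    {"travel":[0.001,0,0],"spin":0,"hand":1},
  ],
)

```text
t: 21.75
position: [0.4232, 0.3803, 0.0503]
ee_rot: [-12.7, 86.2, 165.3]
force: [0.4, -0.4, -2.5]
gripper_width: 0.0236
```

```bash
python3 st.py; python3 -c "
from h import *
snap('side','s9.png')";python3 st.py
```

```text
t 21.75 p [0.4232 0.3803 0.0503] tx [-0.064   0.0168 -0.9978] j [ 59.11  22.91 -22.04  -5.05 -46.23  32.34] qd [-0.24 -0.58  0.41  0.27 -0.06 -0.04] w 0.0236 F [ 0.4 -0.4 -2.5]
t 21.8 p [0.4234 0.3806 0.0508] tx [-0.0635  0.0174 -0.9978] j [ 59.11  22.87 -22.01  -5.04 -46.24  32.33] qd [ 0.24 -0.68  0.47  0.11 -0.36 -0.18] w 0.0235 F [ 0.4  0.  -2.3]
```

Emit:
drive_tool(
  motion=[
    {"travel":[0.015,0,0],"spin":0,"hand":1},
    {"travel":[0.001,0,0],"spin":0,"hand":1},
    {"travel":[0.003,0,0],"spin":0,"hand":1},
  ],
)

```text
t: 22.1
position: [0.4244, 0.3832, 0.0364]
ee_rot: [-19.0, 86.4, 159.0]
force: [0.6, -0.4, -2.1]
gripper_width: 0.0238
```

```bash
python3 -c "
from h import *
snap('side','s9.png')";python3 st.py
```

```text
t 22.15 p [0.4239 0.3828 0.0356] tx [-0.06   0.022 -0.998] j [ 59.21  24.03 -22.69  -5.18 -44.08  32.5 ] qd [ 0.    0.05 -0.46 -0.37 -0.48 -0.03] w 0.0232 F [ 0.6 -0.  -4. ]
```

Emit:
drive_tool(
  motion=[
    {"travel":[0.005,0,0],"spin":0,"hand":1},
    {"travel":[0.002,0,0],"spin":0,"hand":1},
  ],
)

```text
t: 22.35
position: [0.424, 0.3836, 0.0297]
ee_rot: [-19.9, 86.4, 158.1]
force: [-0.6, 0.1, -1.9]
gripper_width: 0.0237
```

```bash
python3 -c "
from h import *
snap('side','s9.png')";python3 st.py
```

```text
t 22.4 p [0.424  0.3836 0.0296] tx [-0.0588  0.0236 -0.998 ] j [ 59.25  24.49 -22.95  -5.24 -43.23  32.57] qd [-0.08 -0.06  0.09  0.05 -0.53 -0.01] w 0.0235 F [-0.3 -0.  -2.8]
```

Emit:
drive_tool(
  motion=[
    {"travel":[0.0015,0,0],"spin":0,"hand":1},
    {"travel":[0.001,0,0],"spin":0,"hand":1},
  ],
)

```text
t: 22.6
position: [0.4241, 0.3838, 0.0292]
ee_rot: [-19.7, 86.4, 158.4]
force: [-4.3, -2.2, 8.4]
gripper_width: 0.0238
```

```bash
python3 -c "
from h import *
snap('side','s9.png')";python3 st.py
```

```text
t 22.65 p [0.4241 0.3838 0.0292] tx [-0.0582  0.0231 -0.998 ] j [ 59.28  24.53 -22.98  -5.19 -43.18  32.58] qd [-0.02 -0.07  0.11 -0.06  0.08  0.05] w 0.0234 F [-3.  -2.5  7.8]
```

Contact. Release and rise.

Emit:
drive_tool(
  motion=[
    {"travel":[0,0,0],"spin":0,"hand":-0.4},
    {"travel":[0,0,0],"spin":0,"hand":-0.4},
    {"travel":[0,0,0],"spin":0,"hand":-0.4},
    {"travel":[0,0,0],"spin":0,"hand":-0.4},
    {"travel":[-0.03,0,0],"spin":0,"hand":-0.4},
    {"travel":[-0.03,0,0],"spin":0,"hand":-0.4},
    {"travel":[-0.03,0,0],"spin":0,"hand":-0.4},
    {"travel":[-0.03,0,0],"spin":0,"hand":-0.4},
    {"travel":[-0.03,0,0],"spin":0,"hand":-0.4},
    {"travel":[-0.03,0,0],"spin":0,"hand":-0.4},
  ],
)

```text
t: 23.65
position: [0.4337, 0.3779, 0.2111]
ee_rot: [-12.6, 86.3, 165.5]
force: [0.2, 0.9, 0.0]
gripper_width: 0.0611
```

```bash
python3 -c "
from loc import *
snap('side','s9.png')
im=snap('wrist','w10.png'); report(im); report(snap('side'))";python3 st.py
```

```text
orange [278. 201.] 1460 z [0.0406 0.048  0.0496] med [0.4247 0.3814 0.048 ] [422.1 385.1] [25.3 67. ] 88.7
orange [263. 197.] 21 z [0.0453 0.0463 0.0476] med [0.4292 0.3947 0.0463] [428.3 394.3] [ 1.  17.1] 87.4
orange [263. 221.] 46 z [0.0434 0.046  0.0482] med [0.405  0.3955 0.046 ] [405.2 395. ] [ 2.1 28.2] 87.5
white [544. 106.] 3065 z [0.0258 0.0339 0.0357] med [0.4936 0.1555 0.0339] [501.4 159.4] [95.2 33. ] 13.1
white [276. 142.] 467 z [0.0254 0.0299 0.0352] med [0.475  0.3821 0.0299] [476.2 381.9] [ 9.4 41.9] 85.9
blue [286. 178.] 42 z [0.114  0.1172 0.1199] med [0.6644 0.0883 0.1172] [663.8  86.9] [20.4 19.5] 82.0
blue [291. 194.] 166 z [0.0712 0.1021 0.1195] med [0.6561 0.0417 0.1021] [658.4  48.2] [24.9 20.9] 81.4
blue [302. 208.] 51 z [0.1133 0.1175 0.12  ] med [ 0.6496 -0.0316  0.1175] [650.5 -31.1] [22.3 18.8] 62.9
blue [308. 229.] 245 z [0.0522 0.0936 0.1188] med [ 0.6406 -0.0777  0.0936] [643.3 -70.1] [25.5 22. ] 77.5
yellow [187.  93.] 214 z [0.0209 0.0566 0.0829] med [0.5965 0.7176 0.0566] [597.4 727.5] [35.  42.1] 10.6
yellow [130. 110.] 225 z [0.0223 0.0582 0.0838
[... 1572 characters left out ...]
178.] 251 z [0.0022 0.005  0.0091] med [0.4444 0.3522 0.005 ] [459.6 350.6] [ 54.4 171.2] 84.4
dark [204. 178.] 24 z [0.002  0.0052 0.0085] med [0.514  0.3183 0.0052] [512.7 318.8] [ 9.9 53.9] 86.5
dark [362. 362.] 216 z [0.0095 0.0236 0.028 ] med [ 0.596  -0.3926  0.0236] [ 599.8 -383.6] [29.3 46.4] 69.1
dark [334. 379.] 222 z [0.0092 0.0231 0.0283] med [ 0.5292 -0.3993  0.0231] [ 532.3 -388.1] [32.4 45.6] 75.9
dark [296. 397.] 228 z [0.009  0.0229 0.0277] med [ 0.4465 -0.3999  0.0229] [ 447.5 -397.7] [27.  52.9] 73.6
t 23.8 p [0.4346 0.3791 0.2122] tx [-0.0596  0.0201 -0.998 ] j [ 58.14  13.66 -11.38  -3.85 -65.84  31.52] qd [ 0.04  1.94 -3.02 -1.17  1.04 -0.07] w 0.0615 F [-1.   1.1  0.3]
```

Emit:
drive_tool(
  motion=[
    {"travel":[-0.045,0,0],"spin":0,"hand":-1},
  ],
)

```text
t: 23.9
position: [0.4344, 0.3758, 0.2511]
ee_rot: [-7.7, 86.0, 170.3]
force: [-0.5, 2.1, -0.5]
gripper_width: 0.0651
```

```bash
cat > settle.py <<'E'
from st import *
for i in range(3): optics.get_image('scene')
st()
E
python3 settle.py
```

```text
t 23.9 p [0.4344 0.3758 0.2511] tx [-0.0683  0.0117 -0.9976] j [ 57.87  12.31  -7.9   -3.88 -71.34  31.41] qd [ -2.95 -19.25  45.52   4.13 -59.43  -1.26] w 0.0651 F [-0.5  2.1 -0.5]
t 24.05 p [0.4383 0.3791 0.2592] tx [-0.0568  0.0233 -0.9981] j [ 57.86  11.94  -7.36  -3.66 -71.33  31.41] qd [ 0.02  1.5  -3.51 -1.61  1.32  0.04] w 0.0758 F [-0.2  0.1 -0. ]
```

Emit:
drive_tool(
  motion=[
    {"travel":[-0.045,0,0],"spin":0,"hand":-1},
  ],
)

```text
t: 24.15
position: [0.438, 0.376, 0.2975]
ee_rot: [-10.7, 86.1, 167.4]
force: [0.9, 1.3, -0.6]
gripper_width: 0.0837
```

```bash
python3 settle.py
```

```text
t 24.15 p [0.438  0.376  0.2975] tx [-0.0659  0.0148 -0.9977] j [ 57.59  11.01  -3.54  -3.74 -76.79  31.33] qd [ -2.95 -14.53  49.8    3.84 -58.98  -0.99] w 0.0837 F [ 0.9  1.3 -0.6]
t 24.3 p [0.4417 0.3788 0.3059] tx [-0.0542  0.0262 -0.9982] j [ 57.57  10.67  -2.97  -3.52 -76.78  31.33] qd [ 0.15  1.34 -3.52 -1.58  1.26 -0.06] w 0.0873 F [-0.6 -0.3 -1. ]
```

Emit:
drive_tool(
  motion=[
    {"travel":[0.05,0,0],"spin":0,"hand":-1},
    {"travel":[0.05,0,0],"spin":0,"hand":-1},
    {"travel":[0.04,0,0],"spin":0,"hand":-1},
  ],
)

```text
t: 24.6
position: [0.4361, 0.3849, 0.1659]
ee_rot: [-34.9, 86.6, 143.2]
force: [0.4, 0.5, -0.9]
gripper_width: 0.0878
```

```bash
python3 settle.py
```

```text
t 24.6 p [0.4361 0.3849 0.1659] tx [-0.0473  0.0354 -0.9983] j [ 58.42  15.7  -15.09  -3.94 -58.96  31.68] qd [  2.46  19.72 -31.46  -2.13  51.31   1.41] w 0.0878 F [ 0.4  0.5 -0.9]
t 24.75 p [0.4356 0.384  0.166 ] tx [-0.0503  0.0301 -0.9983] j [ 58.42  15.8  -14.96  -3.91 -59.35  31.68] qd [-0.15 -2.91  5.2   1.84 -1.93 -0.09] w 0.0880 F [-0.1  0.4  0.6]
```

```bash
python3 -c "
from h import *
go(.42,-.21,.2,93.3)"
```

```text
t 24.75 pos [0.4356 0.384  0.166 ] az -91.9 tilt 3.36 F [-0.1  0.4  0.6] w 0.0880 j1 58 j6 32
 travel(no spin) [-0.0511  0.5929 -0.0019] spin rad -0.092 deg -5.2 world d [-0.0156 -0.594   0.034 ]
 travel after spin [-0.0511  0.5906  0.0523]
```

Emit:
drive_tool(
  motion=[
    {"travel":[-0.045,0.02,0],"spin":0,"hand":0.5},
    {"travel":[-0.005,0.045,0],"spin":0,"hand":1},
    {"travel":[-0.002,0.045,0],"spin":0,"hand":1},
    {"travel":[0,0.045,0],"spin":0,"hand":1},
    {"travel":[0,0.045,0],"spin":0,"hand":1},
    {"travel":[0,0.045,0],"spin":0,"hand":1},
    {"travel":[0,0.045,0],"spin":0,"hand":1},
    {"travel":[0,0.045,0],"spin":0,"hand":1},
    {"travel":[0,0.045,0],"spin":0,"hand":1},
    {"travel":[0,0.045,0],"spin":0,"hand":1},
  ],
)

```text
t: 25.75
position: [0.4359, -0.0481, 0.2303]
ee_rot: [-67.2, 87.5, 111.7]
force: [2.0, 0.7, 0.3]
gripper_width: 0.0132
```

```bash
python3 settle.py; python3 -c "
from h import *
go(.42,-.21,.2,93.3)"
```

```text
t 25.75 p [ 0.4359 -0.0481  0.2303] tx [-0.0164  0.0411 -0.999 ] j [ 17.29  -1.16 -26.42  -2.79 -64.96  72.8 ] qd [-61.88   2.6    3.7    1.05  -1.15  61.49] w 0.0132 F [2.  0.7 0.3]
t 25.9 p [ 0.4357 -0.0489  0.2298] tx [-0.0173  0.0409 -0.999 ] j [ 17.19  -1.1  -26.43  -2.8  -64.95  72.59] qd [ 3.68  0.51 -0.19 -0.46  0.64 -1.95] w 0.0026 F [ 0.4  1.  -0.6]
t 25.90 pos [ 0.4357 -0.0489  0.2298] az -91.4 tilt 2.55 F [ 0.4  1.  -0.6] w 0.0026 j1 17 j6 73
 travel(no spin) [0.0234 0.1625 0.0113] spin rad -0.083 deg -4.7 world d [-0.0157 -0.1611 -0.0298]
 travel after spin [0.0234 0.1611 0.0247]
```

Emit:
drive_tool(
  motion=[
    {"travel":[0,0.04,0.003],"spin":-0.04,"hand":1},
    {"travel":[0,0.04,0.006],"spin":-0.04,"hand":1},
    {"travel":[0,0.04,0.006],"spin":0,"hand":1},
    {"travel":[0,0.035,0.006],"spin":0,"hand":1},
  ],
)

```text
t: 26.3
position: [0.4243, -0.2043, 0.2321]
ee_rot: [-88.6, 87.7, 95.3]
force: [0.5, -0.2, -0.4]
gripper_width: 0.0002
```

```bash
python3 settle.py; python3 -c "
from loc import *
go(.42,-.21,.03,93.3)
im=snap('wrist','w11.png'); report(im)"
```

```text
t 26.3 p [ 0.4243 -0.2043  0.2321] tx [-0.0037  0.0401 -0.9992] j [ -3.62   2.13 -22.96  -2.51 -65.3   98.66] qd [-46.97  12.03  13.13   0.59  -1.19  48.22] w 0.0002 F [ 0.5 -0.2 -0.4]
t 26.45 p [ 0.424  -0.2044  0.2314] tx [-0.0049  0.0403 -0.9992] j [ -3.64   2.18 -22.99  -2.52 -65.28  98.45] qd [ 2.48 -0.61 -1.01 -0.45  0.31 -1.45] w 0.0005 F [ 0.6  0.9 -0.6]
t 26.45 pos [ 0.424  -0.2044  0.2314] az -86.3 tilt 2.33 F [ 0.6  0.9 -0.6] w 0.0005 j1 -4 j6 98
 travel(no spin) [0.2011 0.0135 0.0039] spin rad 0.008 deg 0.4 world d [-0.004  -0.0056 -0.2014]
 travel after spin [0.2011 0.0135 0.0038]
yellow [506.  10.] 292 z [0.028 0.041 0.055] med [ 0.587  -0.3699  0.041 ] [ 589.2 -371.2] [17.3  9.7] 22.1
yellow [499.  85.] 283 z [0.0279 0.0399 0.0535] med [ 0.5332 -0.3799  0.0399] [ 532.  -379.7] [34.4 10.4] 3.9
yellow [482. 164.] 72 z [0.0303 0.0431 0.0544] med [ 0.4655 -0.3796  0.0431] [ 464.3 -379.9] [ 5.2 13.1] 39.9
yellow [478. 186.] 36 z [0.0344 0.0456 0.0536] med [ 0.446  -0.3793  0.0456] [ 444.9 -379.4] [11.   1.1] 11.3
orange [517.  15.] 25 z [0.0418 0.0472 0.0537] med [ 0.5831 -0.3775  0.0472] [ 583.3 -376.5] [6.4 1.2] 72.0
orange [502.  18.] 46 z [0.0259 0.0319 0.0396] med [ 0.5844 -0.3747  0.0319] [ 584.5 -374. ] [11.2  1.6] 69.3
green [321. 133.] 31470 z [0.0028 0.0045 0.0257] med [ 0.481  -0.2364  0.0045] [ 469.1 -234.6] [199.5 140.1] 3.3
white [ 92. 112.] 12444 z [0.0327 0.0343 0.0358] med [ 0.4863 -0.0169  0.0343] [484.  -16.4] [166.9  89.7] 82.6
dark [490.  22.] 956 z [0.0066 0.0227 0.0255] med [ 0.582  -0.3686  0.0227] [ 587.3 -374.5] [36.3 21.8] 69.0
dark [475.  87.] 606 z [0.0068 0.0169 0.0248] med [ 0.5305 -0.37    0.0169] [ 527.9 -372.6] [57.2 28. ] 21.0
dark [458. 174.] 585 z [0.0076 0.0186 0.025 ] med [ 0.4507 -0.37    0.0186] [ 449.5 -383.8] [47.4 34.1] 11.1
```

Emit:
drive_tool(
  motion=[
    {"travel":[0.02,0.01,-0.04],"spin":0,"hand":1},
    {"travel":[0.045,0.005,0],"spin":0,"hand":1},
    {"travel":[0.045,0,0],"spin":0,"hand":1},
    {"travel":[0.045,0,0],"spin":0,"hand":1},
    {"travel":[0.02,0,0],"spin":0,"hand":1},
    {"travel":[0,0,0],"spin":0,"hand":1},
  ],
)

```text
t: 27.1
position: [0.4761, -0.2014, 0.059]
ee_rot: [-111.4, 87.7, 73.1]
force: [0.0, 0.2, -0.5]
gripper_width: 0.0004
```

```bash
python3 settle.py; python3 -c "
from loc import *
go(.47,-.21,.025,93.3)"
```

```text
t 27.1 p [ 0.4761 -0.2014  0.059 ] tx [ 0.0115  0.0378 -0.9992] j [ -2.85  17.26 -30.49  -3.3  -41.75  99.8 ] qd [ 1.67 -1.07  0.86  0.39 -1.42 -0.65] w 0.0004 F [ 0.   0.2 -0.5]
t 27.25 p [ 0.4782 -0.2025  0.0624] tx [ 0.0174  0.0369 -0.9992] j [ -2.93  16.99 -30.29  -3.24 -41.87  99.83] qd [-0.75 -1.04  0.33  0.09  0.35  0.12] w 0.0004 F [-0.1  0.4  0.3]
t 27.25 pos [ 0.4782 -0.2025  0.0624] az -85.5 tilt 2.34 F [-0.1  0.4  0.3] w 0.0004 j1 -3 j6 100
 travel(no spin) [0.037  0.0082 0.0096] spin rad 0.021 deg 1.2 world d [-0.0082 -0.0075 -0.0374]
 travel after spin [0.037  0.0084 0.0094]
```

Emit:
drive_tool(
  motion=[
    {"travel":[0.02,0.006,0.004],"spin":0.02,"hand":1},
    {"travel":[0.016,0,0.004],"spin":0,"hand":1},
    {"travel":[0,0,0],"spin":0,"hand":1},
  ],
)

```text
t: 27.55
position: [0.477, -0.2073, 0.0321]
ee_rot: [-133.7, 87.3, 49.8]
force: [-0.4, -0.3, 0.5]
gripper_width: 0.0004
```

```bash
python3 settle.py
```

```text
t 27.55 p [ 0.477  -0.2073  0.0321] tx [ 0.0299  0.0354 -0.9989] j [ -3.48  19.39 -32.17  -3.55 -36.91  99.78] qd [ 0.02 -2.63  2.59  1.02 -2.   -0.49] w 0.0004 F [-0.4 -0.3  0.5]
t 27.7 p [ 0.4785 -0.2076  0.0335] tx [ 0.0325  0.0348 -0.9989] j [ -3.49  19.3  -32.06  -3.5  -36.95  99.78] qd [-0.02  0.16 -0.17 -0.14  0.19  0.04] w 0.0004 F [-0.2  0.5 -0.9]
```

Emit:
drive_tool(
  motion=[
    {"travel":[0,-0.01,0],"spin":0,"hand":1},
    {"travel":[0,-0.008,0],"spin":0,"hand":1},
  ],
)

```text
t: 27.9
position: [0.4789, -0.1893, 0.0363]
ee_rot: [-139.8, 87.1, 43.6]
force: [-0.3, -0.3, 0.4]
gripper_width: 0.0005
```

```bash
python3 settle.py
```

```text
t 27.9 p [ 0.4789 -0.1893  0.0363] tx [ 0.0361  0.0344 -0.9988] j [ -1.27  18.42 -33.04  -3.39 -36.56  97.43] qd [  9.81  -3.71  -4.32   0.69   1.68 -10.21] w 0.0005 F [-0.3 -0.3  0.4]
t 28.05 p [ 0.4786 -0.1892  0.0359] tx [ 0.0353  0.0345 -0.9988] j [ -1.26  18.46 -33.06  -3.4  -36.55  97.52] qd [-0.68  0.68  0.15  0.12  0.01  0.57] w 0.0002 F [-0.1  0.2 -0.5]
```

Emit:
drive_tool(
  motion=[
    {"travel":[0.009,0,0],"spin":0,"hand":1},
    {"travel":[0,-0.005,0],"spin":0,"hand":1},
  ],
)

```text
t: 28.25
position: [0.4788, -0.1838, 0.0267]
ee_rot: [-139.9, 87.1, 43.7]
force: [-0.3, -9.7, -11.5]
gripper_width: 0.0004
```

```bash
python3 settle.py
```

```text
t 28.25 p [ 0.4788 -0.1838  0.0267] tx [ 0.036   0.0344 -0.9988] j [ -0.6   19.16 -33.75  -3.47 -35.1   96.98] qd [ 6.11 -2.8  -3.38  4.07  1.13 -6.98] w 0.0004 F [ -0.3  -9.7 -11.5]
t 28.4 p [ 0.4789 -0.184   0.0272] tx [ 0.0359  0.0339 -0.9988] j [ -0.59  19.12 -33.75  -3.41 -35.14  96.96] qd [-0.14 -0.28  0.22 -0.32 -0.32  0.28] w 0.0002 F [-0.9 -4.  -2.5]
```

Emit:
drive_tool(
  motion=[
    {"travel":[0.001,-0.008,0],"spin":0,"hand":1},
  ],
)

```text
t: 28.5
position: [0.479, -0.1824, 0.0272]
ee_rot: [-148.2, 87.5, 35.7]
force: [1.0, -107.1, -7.2]
gripper_width: 0.0004
```

```bash
python3 settle.py
```

```text
t 28.5 p [ 0.479  -0.1824  0.0272] tx [ 0.0353  0.0253 -0.9991] j [ -0.    19.   -34.28  -2.55 -34.72  95.94] qd [  5.74  -1.23  -5.94   9.92   4.76 -11.04] w 0.0004 F [   1.  -107.1   -7.2]
t 28.65 p [ 0.4789 -0.183   0.0273] tx [ 0.0361  0.0256 -0.999 ] j [-9.000e-02  1.899e+01 -3.428e+01 -2.580e+00 -3.469e+01  9.593e+01] qd [-0.43  0.08  0.18 -0.76 -0.14  0.21] w 0.0002 F [  1.2 -60.8  -6.7]
```

Emit:
drive_tool(
  motion=[
    {"travel":[0,0,0],"spin":0,"hand":1},
    {"travel":[0,-0.002,0],"spin":0,"hand":1},
    {"travel":[0,-0.002,0],"spin":0,"hand":1},
  ],
)

```text
t: 28.95
position: [0.4779, -0.1837, 0.0271]
ee_rot: [-151.4, 87.6, 32.1]
force: [0.6, -20.0, -6.0]
gripper_width: 0.0003
```

```bash
python3 settle.py
```

```text
t 28.95 p [ 0.4779 -0.1837  0.0271] tx [ 0.0352  0.0221 -0.9991] j [ -0.    18.94 -34.54  -2.23 -34.52  95.35] qd [ 1.31 -0.28 -1.4   2.25  0.89 -2.79] w 0.0003 F [  0.6 -20.   -6. ]
t 29.1 p [ 0.478  -0.1837  0.0271] tx [ 0.0351  0.0216 -0.9992] j [ 1.000e-02  1.894e+01 -3.455e+01 -2.190e+00 -3.452e+01  9.536e+01] qd [ 0.02 -0.05  0.07  0.02  0.1   0.17] w 0.0003 F [  0.2 -15.7  -4.4]
```

Emit:
drive_tool(
  motion=[
    {"travel":[0,-0.0025,0],"spin":0,"hand":1},
    {"travel":[0,-0.0025,0],"spin":0,"hand":1},
    {"travel":[0,-0.0025,0],"spin":0,"hand":1},
    {"travel":[0,-0.0025,0],"spin":0,"hand":1},
    {"travel":[0,-0.0025,0],"spin":0,"hand":1},
  ],
)

```text
t: 29.6
position: [0.4781, -0.1834, 0.0274]
ee_rot: [-174.4, 88.1, 9.5]
force: [1.9, -29.9, -7.4]
gripper_width: 0.0005
```

```bash
python3 settle.py
```

```text
t 29.6 p [ 0.4781 -0.1834  0.0274] tx [ 0.0335  0.0056 -0.9994] j [  0.78  18.79 -35.44  -0.53 -33.86  93.57] qd [ 1.5  -0.23 -1.78  3.28  1.28 -3.64] w 0.0005 F [  1.9 -29.9  -7.4]
t 29.75 p [ 0.478  -0.1834  0.0273] tx [ 0.0334  0.0057 -0.9994] j [  0.78  18.79 -35.44  -0.54 -33.86  93.58] qd [-0.07  0.02 -0.   -0.2   0.03  0.13] w 0.0000 F [  1.9 -30.   -7.1]
```

Emit:
drive_tool(
  motion=[
    {"travel":[0,-0.0025,0],"spin":0,"hand":1},
    {"travel":[0,-0.0018,0],"spin":0,"hand":1},
    {"travel":[0,0.004,0],"spin":0,"hand":1},
    {"travel":[-0.04,0.005,0],"spin":0,"hand":1},
    {"travel":[-0.04,0,0],"spin":0,"hand":1},
    {"travel":[-0.04,0,0],"spin":0,"hand":1},
    {"travel":[-0.04,0,0],"spin":0,"hand":1},
    {"travel":[-0.04,0,0],"spin":0,"hand":1},
  ],
)

```text
t: 30.55
position: [0.4686, -0.1894, 0.2272]
ee_rot: [-170.5, 89.0, 13.6]
force: [1.4, 0.2, -0.5]
gripper_width: 0.0001
```

```bash
python3 settle.py
```

```text
t 30.55 p [ 0.4686 -0.1894  0.2272] tx [ 0.0173  0.0042 -0.9998] j [  0.11   4.51 -21.95  -0.27 -62.55  94.07] qd [ 6.500e-01 -2.184e+01  3.398e+01 -3.800e-01 -5.577e+01 -5.000e-02] w 0.0001 F [ 1.4  0.2 -0.5]
t 30.7 p [ 0.4707 -0.1896  0.2286] tx [ 0.0238  0.0036 -0.9997] j [  0.11   4.42 -21.88  -0.23 -62.34  94.07] qd [-0.07  2.37 -3.69 -1.16  1.56 -0.04] w 0.0005 F [-0.1 -0.1 -0.5]
```

```bash
python3 -c "
from loc import *
go(.4505,-.386,.2,101.7)"
```

```text
t 30.70 pos [ 0.4707 -0.1896  0.2286] az -85.9 tilt 1.38 F [-0.1 -0.1 -0.5] w 0.0005 j1 0 j6 94
 travel(no spin) [0.0274 0.1945 0.0348] spin rad -0.133 deg -7.6 world d [-0.0202 -0.1964 -0.0286]
 travel after spin [0.0274 0.1882 0.0603]
```

Emit:
drive_tool(
  motion=[
    {"travel":[0,0.035,0.008],"spin":-0.07,"hand":-1},
    {"travel":[0,0.035,0.012],"spin":-0.063,"hand":-1},
    {"travel":[0,0.035,0.011],"spin":0,"hand":-1},
    {"travel":[0,0.035,0.011],"spin":0,"hand":-1},
    {"travel":[0,0.035,0.011],"spin":0,"hand":-1},
    {"travel":[0,0.012,0.004],"spin":0,"hand":-1},
  ],
)

```text
t: 31.3
position: [0.4467, -0.3828, 0.2214]
ee_rot: [-165.0, 88.6, 27.5]
force: [0.4, 0.1, 0.0]
gripper_width: 0.043
```

```bash
cat > ins.py <<'E'
from loc import *
import sys
optics.get_image('side')
im=snap('wrist',sys.argv[1]); W=cloud(im); hsv=cv2.cvtColor(im['color'],cv2.COLOR_RGB2HSV)
y=(cv2.inRange(hsv,(12,110,60),(34,255,255))>0)&(W[...,2]>.05)&(W[...,2]<.062)&(W[...,1]<-.25)
n,l,s,c=cv2.connectedComponentsWithStats(y.astype(np.uint8))
for i in range(1,n):
    if s[i,4]>60: print('rib top',c[i].round(),s[i,4],rect(W[l==i]))
E
python3 settle.py; python3 ins.py w12.png; python3 -c "
from loc import *
go(.4505,-.386,.2,101.7)"
```

```text
t 31.3 p [ 0.4467 -0.3828  0.2214] tx [ 0.021   0.011  -0.9997] j [-22.25  12.91 -12.14  -1.15 -64.07 125.32] qd [-11.66   6.89   7.5   -1.44  -1.93  11.93] w 0.0430 F [0.4 0.1 0. ]
t 31.45 p [ 0.4468 -0.3809  0.2217] tx [ 0.021   0.0112 -0.9997] j [-22.07  12.79 -12.25  -1.16 -64.08 125.14] qd [ 1.51 -1.38 -0.46  0.03 -0.03 -0.52] w 0.0551 F [-0.6  0.3 -0.2]
rib top [319.  19.] 809 (array([ 600. , -379.8]), array([14. , 33.6]), 70.0)
rib top [307. 109.] 617 (array([ 532.7, -386.1]), array([13.9, 34. ]), 76.3)
rib top [284. 202.] 574 (array([ 449.9, -385.5]), array([33.1, 13.8]), 10.6)
t 31.55 pos [ 0.4472 -0.38    0.2227] az -77.3 tilt 1.41 F [0.3 0.2 0.4] w 0.0628 j1 -22 j6 125
 travel(no spin) [ 0.0227  0.0066 -0.0013] spin rad 0.017 deg 1.0 world d [ 0.0033 -0.006  -0.0227]
 travel after spin [ 0.0227  0.0066 -0.0014]
```

```bash
python3 -c "
from loc import *
go(.4499,-.3855,.043,100.6)"
```

```text
t 31.55 pos [ 0.4472 -0.38    0.2227] az -77.3 tilt 1.41 F [0.3 0.2 0.4] w 0.0628 j1 -22 j6 125
 travel(no spin) [0.1796 0.0069 0.0029] spin rad 0.036 deg 2.1 world d [ 0.0027 -0.0055 -0.1797]
 travel after spin [0.1796 0.007  0.0027]
```

Emit:
drive_tool(
  motion=[
    {"travel":[0.045,0.007,0],"spin":0.03,"hand":-1},
  ],
)

```text
t: 31.65
position: [0.4536, -0.3872, 0.1834]
ee_rot: [176.8, 88.1, 7.9]
force: [2.1, -0.7, -0.6]
gripper_width: 0.071
```

```bash
python3 settle.py|tail -1; python3 -c "
from loc import *
go(.4499,-.3855,.043,100.6)"
```

```text
t 31.8 p [ 0.4486 -0.3846  0.1756] tx [ 0.0178  0.013  -0.9998] j [-22.37  15.41 -15.13  -1.26 -58.81 124.04] qd [-0.08 -2.08  3.41  1.53 -1.64  0.61] w 0.0828 F [-0.3 -0.3  0.1]
t 31.80 pos [ 0.4486 -0.3846  0.1756] az -79.0 tilt 1.26 F [-0.3 -0.3  0.1] w 0.0828 j1 -22 j6 124
 travel(no spin) [0.1326 0.0024 0.0015] spin rad 0.008 deg 0.4 world d [ 0.0013 -0.0009 -0.1326]
 travel after spin [0.1326 0.0024 0.0015]
```

Emit:
drive_tool(
  motion=[
    {"travel":[0.045,0,0],"spin":0,"hand":-1},
  ],
)

```text
t: 31.9
position: [0.454, -0.3859, 0.1374]
ee_rot: [-178.9, 88.4, 12.4]
force: [1.6, -0.6, -0.6]
gripper_width: 0.0866
```

```bash
python3 settle.py|tail -1; python3 -c "
from loc import *
go(.4499,-.3855,.043,100.6)"
```

```text
t 32.05 p [ 0.4486 -0.3828  0.1304] tx [ 0.0145  0.0144 -0.9998] j [-22.21  17.93 -18.17  -1.34 -53.45 124.11] qd [-0.3  -1.95  3.4   1.45 -1.21 -0.01] w 0.0875 F [-0.  -0.3 -0.4]
t 32.05 pos [ 0.4486 -0.3828  0.1304] az -78.9 tilt 1.17 F [-0.  -0.3 -0.4] w 0.0875 j1 -22 j6 124
 travel(no spin) [0.0874 0.0038 0.0007] spin rad 0.009 deg 0.5 world d [ 0.0013 -0.0027 -0.0874]
 travel after spin [0.0874 0.0038 0.0007]
```

Emit:
drive_tool(
  motion=[
    {"travel":[0.045,0.003,0],"spin":0.009,"hand":-1},
  ],
)

```text
t: 32.15
position: [0.4552, -0.3877, 0.0931]
ee_rot: [-175.3, 88.5, 15.5]
force: [1.9, -0.9, -1.0]
gripper_width: 0.0879
```

```bash
python3 settle.py|tail -1; python3 -c "
from loc import *
go(.4499,-.3855,.043,100.6)"
```

```text
t 32.3 p [ 0.4495 -0.3848  0.086 ] tx [ 0.0122  0.015  -0.9998] j [-22.35  21.01 -20.43  -1.43 -48.25 123.94] qd [ 0.05 -2.16  2.46  1.22 -0.92  0.02] w 0.0878 F [0.  0.2 1. ]
t 32.30 pos [ 0.4495 -0.3848  0.086 ] az -79.3 tilt 1.11 F [0.  0.2 1. ] w 0.0878 j1 -22 j6 124
 travel(no spin) [0.043  0.0013 0.0004] spin rad 0.001 deg 0.1 world d [ 0.0004 -0.0007 -0.043 ]
 travel after spin [0.043  0.0013 0.0004]
```

Emit:
drive_tool(
  motion=[
    {"travel":[0.043,0.001,0],"spin":0,"hand":-1},
  ],
)

```text
t: 32.4
position: [0.4557, -0.388, 0.0507]
ee_rot: [-171.4, 88.6, 19.4]
force: [1.8, -0.4, -0.8]
gripper_width: 0.0877
```

```bash
python3 settle.py|tail -1
```

```text
t 32.55 p [ 0.45   -0.385   0.0441] tx [ 0.0103  0.0156 -0.9998] j [-22.34  24.12 -22.38  -1.53 -43.3  124.14] qd [-0.16 -1.81  1.88  0.99 -0.8  -0.1 ] w 0.0876 F [ 0.  -0.4  0. ]
```

Emit:
drive_tool(
  motion=[
    {"travel":[0,0,0],"spin":0,"hand":1},
    {"travel":[0,0,0],"spin":0,"hand":1},
    {"travel":[0,0,0],"spin":0,"hand":1},
    {"travel":[0,0,0],"spin":0,"hand":1},
    {"travel":[0,0,0],"spin":0,"hand":1},
    {"travel":[0,0,0],"spin":0,"hand":1},
    {"travel":[0,0,0],"spin":0,"hand":1},
    {"travel":[0,0,0],"spin":0,"hand":1},
    {"travel":[0,0,0],"spin":0,"hand":1},
  ],
  force=40,
)

```text
t: 33.45
position: [0.4544, -0.3875, 0.0546]
ee_rot: [-166.4, 88.7, 24.4]
force: [-0.9, 0.2, -1.0]
gripper_width: 0.0216
```

```bash
python3 settle.py|tail -1
```

```text
t 33.6 p [ 0.4542 -0.3874  0.0544] tx [ 0.0204  0.0097 -0.9997] j [-22.34  23.39 -21.88  -1.38 -43.87 124.13] qd [-0.    0.21 -0.17  0.09  0.08 -0.04] w 0.0138 F [-0.6  0.  -2.9]
```

Emit:
drive_tool(
  motion=[
    {"travel":[-0.04,0,0],"spin":0,"hand":1},
  ],
  force=50,
)

```text
t: 33.7
position: [0.4498, -0.3856, 0.0892]
ee_rot: [-136.0, 88.9, 54.7]
force: [-0.4, -0.3, -2.2]
gripper_width: 0.0135
```

```bash
python3 settle.py|tail -1
```

```text
t 33.85 p [ 0.4548 -0.3885  0.0964] tx [ 0.024   0.0078 -0.9997] j [-22.41  20.43 -19.75  -1.25 -48.73 124.04] qd [-0.06  1.69 -2.48 -1.17  1.12  0.12] w 0.0132 F [-0.8  0.2 -2.9]
```

Emit:
drive_tool(
  motion=[
    {"travel":[-0.045,0,0],"spin":0,"hand":1},
  ],
)

```text
t: 33.95
position: [0.4499, -0.3863, 0.1353]
ee_rot: [-144.1, 88.9, 46.6]
force: [0.8, 0.1, -3.2]
gripper_width: 0.0136
```

```bash
python3 settle.py|tail -1; python3 - <<'E'
from loc import *
f=carr((490.4,30.9),-7.3)
for i,y in enumerate((-75,0,75)): print(i+1,f(-65,y))
p=f(-65,-75)/1000
go(p[0],p[1],.15,82.7)
E
```

```text
t 34.1 p [ 0.455  -0.3895  0.1435] tx [ 0.028   0.0058 -0.9996] j [-22.48  17.46 -16.97  -1.14 -54.22 123.97] qd [ 0.06  2.11 -3.09 -1.43  1.27  0.02] w 0.0135 F [ 0.5  0.5 -2.9]
1 [480.87015435 -43.49208319]
2 [490.4  30.9]
3 [499.92984565 105.29208319]
t 34.10 pos [ 0.455  -0.3895  0.1435] az -79.2 tilt 1.64 F [ 0.5  0.5 -2.9] w 0.0135 j1 -22 j6 124
 travel(no spin) [-0.0038 -0.335  -0.0906] spin rad 0.316 deg 18.1 world d [0.0259 0.346  0.0065]
 travel after spin [-0.0038 -0.3465  0.0181]
```

Emit:
drive_tool(
  motion=[
    {"travel":[-0.005,-0.02,0],"spin":0.105,"hand":1},
    {"travel":[0,-0.025,0],"spin":0.105,"hand":1},
    {"travel":[0,-0.03,0],"spin":0.105,"hand":1},
    {"travel":[0,-0.03,0],"spin":0,"hand":1},
    {"travel":[0,-0.03,0],"spin":0,"hand":1},
    {"travel":[0,-0.03,0],"spin":0,"hand":1},
    {"travel":[0,-0.03,0],"spin":0,"hand":1},
    {"travel":[0,-0.03,0],"spin":0,"hand":1},
    {"travel":[0,-0.03,0],"spin":0,"hand":1},
    {"travel":[0,-0.03,0],"spin":0,"hand":1},
  ],
)

```text
t: 35.1
position: [0.4691, -0.0972, 0.1359]
ee_rot: [-101.5, 89.2, 69.9]
force: [0.8, 0.8, -2.3]
gripper_width: 0.0136
```

```bash
python3 settle.py|tail -1; python3 - <<'E'
from loc import *
go(.4809,-.0435,.12,82.7)
E
```

```text
t 35.25 p [ 0.4695 -0.097   0.1361] tx [ 0.0052  0.0134 -0.9999] j [ 11.33   7.71 -31.41  -0.9  -50.44  70.78] qd [-2.3   0.12  0.16  0.33 -0.5   1.42] w 0.0134 F [-0.3 -0.4 -2.7]
t 35.25 pos [ 0.4695 -0.097   0.1361] az -98.5 tilt 0.82 F [-0.3 -0.4 -2.7] w 0.0134 j1 11 j6 71
 travel(no spin) [ 0.0169 -0.0544 -0.0034] spin rad -0.020 deg -1.2 world d [ 0.0114  0.0535 -0.0161]
 travel after spin [ 0.0169 -0.0543 -0.0044]
```

Emit:
drive_tool(
  motion=[
    {"travel":[0,-0.03,-0.002],"spin":-0.02,"hand":1},
    {"travel":[0,-0.024,-0.002],"spin":0,"hand":1},
  ],
)

```text
t: 35.45
position: [0.4788, -0.0453, 0.1346]
ee_rot: [-85.8, 89.3, 86.7]
force: [0.0, 0.3, -2.4]
gripper_width: 0.0133
```

```bash
python3 settle.py|tail -1; python3 - <<'E'
from loc import *
go(.4809,-.0435,.12,82.7)
im=snap('wrist','w13.png'); print(bank(im)); W=cloud(im); hsv=cv2.cvtColor(im['color'],cv2.COLOR_RGB2HSV)
m=(hsv[...,2]<75)&(W[...,2]>.098)&(W[...,2]<.12); m[270:]=0
P=W[m]; print(m.sum(),rect(P) if m.sum()>10 else '')
E
```

```text
t 35.6 p [ 0.4789 -0.0451  0.1346] tx [ 7.000e-04  1.260e-02 -9.999e-01] j [ 17.56   8.07 -31.22  -0.88 -50.46  65.63] qd [-1.38 -0.29 -0.32 -0.04 -0.34  0.73] w 0.0137 F [ 0.3 -0.5 -2.2]
t 35.60 pos [ 0.4789 -0.0451  0.1346] az -97.4 tilt 0.72 F [ 0.3 -0.5 -2.2] w 0.0137 j1 18 j6 66
 travel(no spin) [ 0.0146 -0.0016 -0.0018] spin rad -0.001 deg -0.1 world d [ 0.002   0.0016 -0.0146]
 travel after spin [ 0.0146 -0.0016 -0.0018]
(array([490.4,  31.1]), array([262.4,  89.8]), 82.8)
1961 (array([487.7, -46. ]), array([35. , 21.1]), 83.5)
```

Emit:
drive_tool(
  motion=[
    {"travel":[0,-0.0017,-0.0068],"spin":0.008,"hand":1},
    {"travel":[0,0,0],"spin":0,"hand":1},
    {"travel":[0.018,0,0],"spin":0,"hand":1},
    {"travel":[0.016,0,0],"spin":0,"hand":1},
  ],
)

```text
t: 36.05
position: [0.487, -0.0471, 0.1008]
ee_rot: [-95.9, 89.2, 76.0]
force: [-0.2, -0.1, -2.5]
gripper_width: 0.0138
```

```bash
python3 settle.py|tail -1; cat > blk.py <<'E'
from loc import *
import sys
zl,zh=float(sys.argv[1]),float(sys.argv[2]); px,py=float(sys.argv[3]),float(sys.argv[4])
im=snap('wrist',sys.argv[5]); W=cloud(im); hsv=cv2.cvtColor(im['color'],cv2.COLOR_RGB2HSV)
m=(hsv[...,2]<75)&(W[...,2]>zl)&(W[...,2]<zh); m[272:]=0; m[:,:180]=0; m[:,380:]=0
m=cv2.morphologyEx(m.astype(np.uint8),cv2.MORPH_OPEN,np.ones((3,3)))>0
P=W[m]; c,s,a=rect(P); print(m.sum(),c,s,a,'z',np.median(P[:,2]))
yaw=-7.3; A=np.radians(yaw); X=np.array([np.cos(A),np.sin(A)]);Y=np.array([-np.sin(A),np.cos(A)])
front=np.percentile(P[:,:2]@X,99)*1000; mid=np.mean(np.percentile(P[:,:2]@Y,[1,99]))*1000
t=np.array([px,py])
print('block x err (carrier)',front-24-t@X,'y err',mid-t@Y, 'width',np.diff(np.percentile(P[:,:2]@Y,[1,99]))*1000)
E
python3 blk.py .055 .085 480.9 -43.5 w14.png
```

```text
t 36.2 p [ 0.4863 -0.0472  0.1007] tx [ 5.000e-04  1.210e-02 -9.999e-01] j [ 17.04  11.32 -32.65  -0.91 -45.81  65.48] qd [ 0.3  -1.22  1.36  0.44 -0.79  0.02] w 0.0138 F [-0.2 -0.7 -1.7]
2297 [495.8 -48.2] [35.7 19.6] 81.2 z 0.07032817015691381
block x err (carrier) 1.0278607078477648 y err -2.6849432134679567 width [34.44516821]
```

Emit:
drive_tool(
  motion=[
    {"travel":[0,-0.0027,0.0008],"spin":-0.015,"hand":1},
  ],
)

```text
t: 36.35
position: [0.487, -0.0444, 0.1022]
ee_rot: [-96.3, 89.3, 76.4]
force: [0.2, 0.1, -2.3]
gripper_width: 0.0137
```

```bash
python3 settle.py|tail -1; 
python3 blk.py .055 .085 480.9 -43.5 w14.png; python3 -c "
from loc import *
go(.4809,-.0435,.12,82.7)"
```

```text
t 36.5 p [ 0.4869 -0.044   0.1021] tx [ 0.0033  0.0126 -0.9999] j [ 17.43  11.14 -32.64  -0.88 -45.83  66.  ] qd [ 0.03  0.07 -0.22  0.02  0.17 -0.17] w 0.0136 F [-1.  -0.1 -1.8]
2313 [496.6 -44.9] [35.1 19.6] 82.3 z 0.07185071496639706
block x err (carrier) 1.2587837999296312 y err 0.5708877804456591 width [34.3564269]
t 36.55 pos [ 0.4869 -0.044   0.1021] az -97.2 tilt 0.74 F [ 0.3  0.5 -1.6] w 0.0134 j1 17 j6 66
 travel(no spin) [-0.018   0.      0.0059] spin rad 0.002 deg 0.1 world d [-0.006   0.0005  0.0179]
 travel after spin [-0.018   0.0001  0.0059]
```

Emit:
drive_tool(
  motion=[
    {"travel":[0.01,0.0004,0.001],"spin":0,"hand":1},
  ],
)

```text
t: 36.65
position: [0.4871, -0.0438, 0.0931]
ee_rot: [-108.4, 89.2, 64.4]
force: [0.5, 0.3, -2.7]
gripper_width: 0.0133
```

```bash
python3 settle.py|tail -1; 
python3 blk.py .045 .075 480.9 -43.5 w14.png
```

```text
t 36.8 p [ 0.4851 -0.0442  0.0913] tx [ 0.0015  0.0123 -0.9999] j [ 17.45  11.91 -33.47  -0.92 -44.33  66.  ] qd [-0.   -0.31  0.76  0.36 -0.62 -0.01] w 0.0138 F [-0.3 -0.4 -2.8]
2282 [494.8 -45. ] [35.6 19.7] 82.3 z 0.06096891871398516
block x err (carrier) -0.6162411567648292 y err 0.05602960660598555 width [34.42436588]
```

Emit:
drive_tool(
  motion=[
    {"travel":[0.006,0,0],"spin":0,"hand":1},
  ],
)

```text
t: 36.95
position: [0.4861, -0.044, 0.086]
ee_rot: [-98.9, 89.3, 73.9]
force: [0.4, -0.5, -2.1]
gripper_width: 0.0132
```

```bash
python3 settle.py|tail -1; 
python3 blk.py .04 .075 480.9 -43.5 w14.png
```

```text
t 37.1 p [ 0.4851 -0.0442  0.0851] tx [ 0.001   0.012  -0.9999] j [ 17.46  12.44 -33.83  -0.93 -43.47  66.01] qd [ 0.05 -0.37  0.48  0.22 -0.32 -0.09] w 0.0136 F [-0.1  0.3 -3.2]
2285 [494.3 -44.9] [35.8 20.5] 81.5 z 0.05479788718899695
block x err (carrier) -0.681200656013857 y err 0.021855333128993237 width [34.44111907]
```

Emit:
drive_tool(
  motion=[
    {"travel":[0.007,0,-0.0004],"spin":0,"hand":1},
  ],
)

```text
t: 37.25
position: [0.4865, -0.044, 0.0789]
ee_rot: [-98.2, 89.3, 74.6]
force: [0.6, -0.4, -1.2]
gripper_width: 0.0134
```

```bash
python3 settle.py|tail -1; 
python3 blk.py .036 .075 480.9 -43.5 w14.png
```

```text
t 37.4 p [ 0.4857 -0.044   0.0779] tx [ 0.0011  0.0121 -0.9999] j [ 17.45  13.09 -34.2   -0.95 -42.45  66.04] qd [ 0.02 -0.4   0.12  0.18 -0.65 -0.04] w 0.0138 F [-0.1  1.5 -1.2]
2292 [494.6 -44.8] [35.6 20.7] 83.2 z 0.047750502286646845
block x err (carrier) -0.13952477695733023 y err 0.3136244938168531 width [34.68047644]
```

Emit:
drive_tool(
  motion=[
    {"travel":[0.007,0,0],"spin":0,"hand":1},
  ],
)

```text
t: 37.55
position: [0.487, -0.0435, 0.072]
ee_rot: [-100.4, 89.2, 72.5]
force: [1.2, 3.8, 1.2]
gripper_width: 0.0136
```

```bash
python3 settle.py|tail -1; 
python3 blk.py .036 .075 480.9 -43.5 w14.png
```

```text
t 37.7 p [ 0.4857 -0.0436  0.0706] tx [ 0.0011  0.0126 -0.9999] j [ 17.48  13.73 -34.61  -1.01 -41.39  66.06] qd [-0.   -0.33  0.16  0.18 -0.72 -0.06] w 0.0135 F [ 1.7  3.2 -3.7]
2051 [494.5 -44.3] [35.7 21.1] 82.8 z 0.04055088217485503
block x err (carrier) -0.10229185991249778 y err 0.9251424447600272 width [34.90547403]
```

Emit:
drive_tool(
  motion=[
    {"travel":[0.0065,0.0004,0],"spin":0,"hand":1},
  ],
)

```text
t: 37.85
position: [0.4865, -0.0436, 0.0648]
ee_rot: [-95.7, 89.2, 77.1]
force: [1.4, 4.5, 2.0]
gripper_width: 0.0137
```

```bash
python3 settle.py|tail -1
```

```text
t 38.0 p [ 0.4866 -0.0434  0.0644] tx [ 0.0028  0.0131 -0.9999] j [ 17.47  14.29 -34.93  -1.03 -40.4   66.13] qd [-0.03  0.03 -0.03 -0.06  0.05 -0.11] w 0.0136 F [0.3 6.2 0.5]
```

Emit:
drive_tool(
  motion=[
    {"travel":[0.0025,0,0],"spin":0,"hand":1},
  ],
)

```text
t: 38.1
position: [0.4874, -0.0429, 0.0639]
ee_rot: [-100.5, 89.2, 72.4]
force: [-19.2, 13.1, 53.6]
gripper_width: 0.0135
```

```bash
python3 settle.py|tail -1; 
python3 blk.py .029 .065 480.9 -43.5 w14.png
```

```text
t 38.25 p [ 0.4872 -0.0429  0.064 ] tx [ 0.0044  0.0134 -0.9999] j [ 17.53  14.33 -34.97  -1.02 -40.24  66.14] qd [-0.06 -0.1  -0.13 -0.06  0.14 -0.02] w 0.0137 F [-10.7  10.2  28.6]
1947 [495.8 -44.1] [35.8 20.9] 82.6 z 0.03428075797083069
block x err (carrier) 0.8710741346658324 y err 1.3311198689143566 width [35.0351856]
```

Emit:
drive_tool(
  motion=[
    {"travel":[0,0,0],"spin":0,"hand":-0.4},
    {"travel":[0,0,0],"spin":0,"hand":-0.4},
    {"travel":[0,0,0],"spin":0,"hand":-0.4},
    {"travel":[-0.01,0,0],"spin":0,"hand":-0.4},
    {"travel":[-0.03,0,0],"spin":0,"hand":-0.4},
    {"travel":[-0.03,0,0],"spin":0,"hand":-0.4},
    {"travel":[-0.03,0,0],"spin":0,"hand":-0.4},
  ],
)

```text
t: 39.0
position: [0.4822, -0.0469, 0.1639]
ee_rot: [-36.1, 89.3, 136.7]
force: [1.4, 0.4, -0.4]
gripper_width: 0.06
```

```bash
python3 settle.py|tail -1; cat > chk.py <<'E'
from loc import *
import sys
f=carr((490.4,30.9),-7.3)
def inv(p):
    o=f(0,0); a=np.radians(-7.3); d=np.array(p[:2])*1000-o; return np.round([d[0]*np.cos(a)+d[1]*np.sin(a),-d[0]*np.sin(a)+d[1]*np.cos(a)],1)
for cam in sys.argv[1:]:
    im=snap(cam,cam+'chk.png'); W=cloud(im); hsv=cv2.cvtColor(im['color'],cv2.COLOR_RGB2HSV)
    y=(cv2.inRange(hsv,(12,110,60),(34,255,255))>0)&(W[...,2]>.056)&(W[...,2]<.075)
    for i,yy in enumerate((-75,0,75)):
        o=f(-65,yy)/1000; d=np.hypot(W[...,0]-o[0],W[...,1]-o[1])<.03
        m=y&d
        if m.sum()>20: c=rect(W[m]); print(cam,'pocket',i+1,m.sum(),'rib',inv(c[0]/1000)-[-65,yy],c,'ztop',np.percentile(W[m][:,2],[50,90]).round(4))
        k=d&(hsv[...,2]<70)&(W[...,2]>.025)&(W[...,2]<.06)
        if k.sum()>20: print('   block z',np.percentile(W[k][:,2],[10,50,90]).round(4))
    y=(cv2.inRange(hsv,(12,110,60),(34,255,255))>0)&(W[...,2]>.05)&(W[...,2]<.062)&(W[...,1]<-.2)
    n,l,s,c=cv2.connectedComponentsWithStats(y.astype(np.uint8))
    for i in range(1,n):
        if s[i,4]>30: print(cam,'table rib top',c[i].round(),s[i,4],rect(W[l==i]))
E
python3 chk.py wrist scene side
```

```text
t 39.15 p [ 0.4841 -0.0465  0.1651] tx [-0.0029  0.0095 -1.    ] j [ 17.28   6.64 -28.28  -0.69 -55.09  65.99] qd [ 0.01  1.97 -2.69 -1.01  1.46  0.04] w 0.0611 F [-0.8  0.6 -0.8]
wrist pocket 1 918 rib [1.6 1.9] (array([482.7, -41.8]), array([13.5, 33.5]), 83.0) ztop [0.0663 0.0672]
   block z [0.0335 0.0345 0.0354]
scene pocket 1 55 rib [3.  4.7] (array([484.4, -39.2]), array([15.5, 32. ]), 83.3) ztop [0.0658 0.0685]
   block z [0.0316 0.0359 0.0383]
scene table rib top [234. 121.] 44 (array([ 534.6, -381.5]), array([21.2, 33.4]), 70.5)
scene table rib top [216. 130.] 42 (array([ 600.3, -377.5]), array([18.2, 32.4]), 63.2)
side pocket 1 95 rib [2.6 0.7] (array([483.5, -43.1]), array([13.8, 33.2]), 83.0) ztop [0.0659 0.0685]
   block z [0.0329 0.0351 0.0376]
side table rib top [363. 347.] 141 (array([ 601.9, -379.6]), array([15.5, 34. ]), 71.9)
side table rib top [334. 363.] 147 (array([ 534.6, -385.5]), array([16. , 33.8]), 76.5)
```

```bash
python3 -c "
from loc import *
go(.5327,-.386,.16,76.3)"
```

```text
t 39.30 pos [ 0.4822 -0.0467  0.1622] az -97.1 tilt 0.68 F [-1.1  0.4 -0. ] w 0.0612 j1 17 j6 66
 travel(no spin) [-0.0011  0.3304 -0.0923] spin rad 0.114 deg 6.6 world d [ 0.0505 -0.3393 -0.0022]
 travel after spin [-0.0011  0.3177 -0.1294]
```

Emit:
drive_tool(
  motion=[
    {"travel":[-0.01,0.02,-0.006],"spin":0.057,"hand":-0.7},
    {"travel":[-0.01,0.03,-0.012],"spin":0.057,"hand":-0.7},
    {"travel":[0,0.035,-0.0145],"spin":0,"hand":-0.7},
    {"travel":[0,0.035,-0.0145],"spin":0,"hand":-0.7},
    {"travel":[0,0.035,-0.0145],"spin":0,"hand":-0.7},
    {"travel":[0,0.035,-0.0145],"spin":0,"hand":-0.7},
    {"travel":[0,0.035,-0.0145],"spin":0,"hand":-0.7},
    {"travel":[0,0.035,-0.0145],"spin":0,"hand":-0.7},
    {"travel":[0,0.03,-0.0125],"spin":0,"hand":-0.7},
    {"travel":[0,0.02,-0.008],"spin":0,"hand":-0.7},
  ],
)

```text
t: 40.3
position: [0.5301, -0.3875, 0.1658]
ee_rot: [-6.4, 88.1, 160.0]
force: [0.3, -0.2, 0.0]
gripper_width: 0.0743
```

```bash
python3 settle.py|tail -1; python3 ins.py w15.png; python3 -c "
from loc import *
go(.5327,-.3861,.043,76.3)"
```

```text
t 40.45 p [ 0.5297 -0.3864  0.1656] tx [-0.0322  0.012  -0.9994] j [-1.913e+01  2.285e+01 -5.990e+00 -5.000e-02 -6.312e+01  9.547e+01] qd [ 1.84 -1.96 -1.2  -0.2   0.09 -0.58] w 0.0744 F [ 0.2  0.4 -0.6]
rib top [248. 118.] 288 (array([ 600.4, -380. ]), array([14., 34.]), 69.6)
rib top [280. 201.] 200 (array([ 534.2, -391.7]), array([34.4, 12.5]), 7.5)
t 40.55 pos [ 0.5302 -0.385   0.1668] az -103.6 tilt 1.87 F [ 0.1 -0.1 -0.2] w 0.0744 j1 -19 j6 95
 travel(no spin) [ 0.1236  0.001  -0.0067] spin rad 0.002 deg 0.1 world d [ 0.0025 -0.0011 -0.1238]
 travel after spin [ 0.1236  0.001  -0.0067]
```

Emit:
drive_tool(
  motion=[
    {"travel":[0.03,0.001,-0.003],"spin":0,"hand":-0.7},
    {"travel":[0.03,0,-0.002],"spin":0,"hand":-0.7},
    {"travel":[0.03,0,-0.002],"spin":0,"hand":-0.7},
    {"travel":[0,0,0],"spin":0,"hand":-0.7},
  ],
)

```text
t: 40.95
position: [0.5353, -0.3825, 0.0762]
ee_rot: [-7.3, 88.3, 159.5]
force: [-0.7, 0.9, -1.1]
gripper_width: 0.0744
```

```bash
python3 settle.py|tail -1; python3 -c "
from loc import *
snap('wrist','w16.png')
go(.5327,-.3861,.043,76.3)"
```

```text
t 41.1 p [ 0.5386 -0.3847  0.0818] tx [-0.02    0.006  -0.9998] j [-1.867e+01  2.741e+01 -1.087e+01  5.000e-02 -5.291e+01  9.540e+01] qd [-0.36 -0.8   0.88  0.02  0.18  0.05] w 0.0746 F [0.4 0.1 0.4]
t 41.15 pos [ 0.5389 -0.385   0.0823] az -103.3 tilt 1.13 F [0.1 0.7 0.7] w 0.0745 j1 -19 j6 95
 travel(no spin) [0.0394 0.0026 0.005 ] spin rad 0.008 deg 0.4 world d [-0.0062 -0.0011 -0.0393]
 travel after spin [0.0394 0.0026 0.005 ]
```

Emit:
drive_tool(
  motion=[
    {"travel":[0.037,0.0026,0.005],"spin":0.008,"hand":-0.7},
  ],
)

```text
t: 41.25
position: [0.5379, -0.3881, 0.052]
ee_rot: [13.6, 89.6, 180.0]
force: [1.4, 0.4, 0.2]
gripper_width: 0.0745
```

```bash
python3 settle.py|tail -1;python3 settle.py|tail -1
```

```text
t 41.4 p [ 0.5317 -0.3858  0.0454] tx [-0.021   0.0066 -0.9998] j [-1.897e+01  2.936e+01 -1.325e+01  5.000e-02 -4.864e+01  9.522e+01] qd [ 0.09 -1.17  2.39  1.08 -0.91  0.02] w 0.0740 F [-0.2  0.1  1.1]
t 41.55 p [ 0.5339 -0.3867  0.0475] tx [-0.0168  0.0044 -0.9998] j [-18.96  29.27 -13.1    0.1  -48.62  95.22] qd [ 0.01 -0.2  -0.04 -0.01  0.31  0.02] w 0.0743 F [-0.3  0.1 -0.2]
```

Emit:
drive_tool(
  motion=[
    {"travel":[0,0,0],"spin":0,"hand":1},
    {"travel":[0,0,0],"spin":0,"hand":1},
    {"travel":[0,0,0],"spin":0,"hand":1},
    {"travel":[0,0,0],"spin":0,"hand":1},
    {"travel":[0,0,0],"spin":0,"hand":1},
    {"travel":[0,0,0],"spin":0,"hand":1},
    {"travel":[0,0,0],"spin":0,"hand":1},
    {"travel":[0,0,0],"spin":0,"hand":1},
    {"travel":[0,0,0],"spin":0,"hand":1},
  ],
  force=45,
)

```text
t: 42.45
position: [0.5363, -0.3876, 0.0517]
ee_rot: [3.3, 89.3, 169.6]
force: [0.7, 1.6, 0.6]
gripper_width: 0.0137
```

```bash
python3 settle.py|tail -1
```

```text
t 42.6 p [ 0.5362 -0.3876  0.0517] tx [-0.0116  0.0021 -0.9999] j [-18.95  29.02 -12.87   0.14 -48.78  95.22] qd [-0.01  0.09  0.07  0.01 -0.07 -0.06] w 0.0134 F [-0.3  0.1 -0.2]
```

Emit:
drive_tool(
  motion=[
    {"travel":[-0.03,0,0],"spin":0,"hand":1},
    {"travel":[-0.035,0,0],"spin":0,"hand":1},
    {"travel":[-0.035,0,0],"spin":0,"hand":1},
  ],
  force=50,
)

```text
t: 42.9
position: [0.5331, -0.3857, 0.1465]
ee_rot: [-5.4, 88.5, 160.8]
force: [0.7, 0.0, -1.5]
gripper_width: 0.0139
```

```bash
python3 settle.py|tail -1; python3 -c "
from loc import *
go(.494,.0305,.15,82.7)"
```

```text
t 43.05 p [ 0.5353 -0.3867  0.1491] tx [-0.0182  0.0056 -0.9998] j [-1.895e+01  2.356e+01 -7.230e+00  4.000e-02 -6.031e+01  9.522e+01] qd [ 0.13  2.15 -3.04 -1.25  1.19 -0.02] w 0.0135 F [-0.1  0.1 -2.4]
t 43.05 pos [ 0.5353 -0.3867  0.1491] az -103.7 tilt 1.09 F [-0.1  0.1 -2.4] w 0.0135 j1 -19 j6 95
 travel(no spin) [ 0.0022 -0.3956  0.1389] spin rad -0.112 deg -6.4 world d [-0.0413  0.4172  0.0009]
 travel after spin [ 0.0022 -0.4086  0.094 ]
```

Emit:
drive_tool(
  motion=[
    {"travel":[0,-0.025,0.006],"spin":-0.056,"hand":1},
    {"travel":[0,-0.035,0.0085],"spin":-0.056,"hand":1},
    {"travel":[0,-0.037,0.0085],"spin":0,"hand":1},
    {"travel":[0,-0.037,0.0085],"spin":0,"hand":1},
    {"travel":[0,-0.037,0.0085],"spin":0,"hand":1},
    {"travel":[0,-0.037,0.0085],"spin":0,"hand":1},
    {"travel":[0,-0.037,0.0085],"spin":0,"hand":1},
    {"travel":[0,-0.037,0.0085],"spin":0,"hand":1},
    {"travel":[0,-0.037,0.0085],"spin":0,"hand":1},
    {"travel":[0,-0.037,0.0085],"spin":0,"hand":1},
  ],
)

```text
t: 44.05
position: [0.493, -0.0134, 0.139]
ee_rot: [-5.7, 87.8, 166.6]
force: [0.8, 0.4, -1.8]
gripper_width: 0.0135
```

```bash
python3 settle.py|tail -1; python3 -c "
from loc import *
go(.494,.0305,.145,82.7)"
```

```text
t 44.2 p [ 0.4934 -0.0129  0.1393] tx [-0.0373  0.009  -0.9993] j [ 20.38  10.17 -27.59  -1.51 -54.07  63.1 ] qd [-2.81  0.4   0.4   0.47 -0.38  1.5 ] w 0.0136 F [-0.2 -0.7 -2.3]
t 44.20 pos [ 0.4934 -0.0129  0.1393] az -97.4 tilt 2.20 F [-0.2 -0.7 -2.3] w 0.0136 j1 20 j6 63
 travel(no spin) [-0.0054 -0.0432  0.0052] spin rad -0.002 deg -0.1 world d [0.0006 0.0434 0.0057]
 travel after spin [-0.0054 -0.0432  0.0051]
```

Emit:
drive_tool(
  motion=[
    {"travel":[0,-0.022,0.0026],"spin":0,"hand":1},
    {"travel":[0,-0.021,0.0026],"spin":0,"hand":1},
  ],
)

```text
t: 44.4
position: [0.4923, 0.029, 0.1379]
ee_rot: [-3.2, 87.6, 169.2]
force: [0.9, -0.7, -1.8]
gripper_width: 0.0135
```

```bash
python3 settle.py|tail -1; 
python3 blk.py .09 .125 490.4 30.9 w17.png; python3 -c "
from loc import *
go(.494,.0305,.145,82.7)"
```

```text
t 44.55 p [0.4925 0.0291 0.1379] tx [-0.0406  0.0076 -0.9991] j [ 25.14  10.33 -27.52  -1.71 -54.08  58.43] qd [-1.25 -0.19 -0.23  0.16 -0.28  0.59] w 0.0134 F [-0.1 -0.4 -2.2]
2466 [502.1  27.4] [34.8 19.8] 82.0 z 0.10993123422094596
block x err (carrier) -2.3891125296044606 y err -1.896510628919927 width [34.09251969]
t 44.60 pos [0.4925 0.0287 0.138 ] az -97.5 tilt 2.37 F [-0.2  0.3 -2.4] w 0.0136 j1 25 j6 58
 travel(no spin) [-0.007 -0.002 -0.001] spin rad -0.003 deg -0.2 world d [0.0015 0.0018 0.007 ]
 travel after spin [-0.007 -0.002 -0.001]
```

Emit:
drive_tool(
  motion=[
    {"travel":[0,-0.002,-0.0025],"spin":-0.003,"hand":1},
    {"travel":[0.02,0,-0.001],"spin":0,"hand":1},
    {"travel":[0.02,0,-0.001],"spin":0,"hand":1},
  ],
)

```text
t: 44.9
position: [0.4977, 0.0283, 0.0988]
ee_rot: [-6.5, 87.9, 166.0]
force: [0.2, 1.3, -1.9]
gripper_width: 0.0136
```

```bash
python3 settle.py|tail -1; 
python3 blk.py .055 .085 490.4 30.9 w17.png
```

```text
t 45.05 p [0.4967 0.028  0.0983] tx [-0.0397  0.0073 -0.9992] j [ 24.84  13.52 -29.68  -1.78 -48.7   58.93] qd [ 0.24 -1.51  1.58  0.59 -0.76 -0.14] w 0.0139 F [-0.4  0.1 -1.7]
2400 [506.3  26.5] [35.4 19.7] 82.0 z 0.0703803894936509
block x err (carrier) 1.9182448879446952 y err -2.4035157764499644 width [34.63177114]
```

Emit:
drive_tool(
  motion=[
    {"travel":[0,-0.0022,0.0018],"spin":-0.005,"hand":1},
  ],
)

```text
t: 45.2
position: [0.4966, 0.0306, 0.1001]
ee_rot: [-5.1, 87.8, 167.8]
force: [0.1, -0.7, -1.7]
gripper_width: 0.0135
```

```bash
python3 settle.py|tail -1; 
python3 blk.py .055 .085 490.4 30.9 w17.png
```

```text
t 45.35 p [0.4963 0.031  0.1001] tx [-0.0366  0.0084 -0.9993] j [ 25.2   13.26 -29.74  -1.77 -48.72  58.88] qd [ 0.1   0.18 -0.15 -0.02  0.16  0.03] w 0.0135 F [-0.1  0.7 -1.2]
2442 [506.1  29.4] [35.1 19.8] 82.4 z 0.07221318062874285
block x err (carrier) 1.2482421423351298 y err 0.4927720059449143 width [34.25485931]
```

Emit:
drive_tool(
  motion=[
    {"travel":[0.009,0,-0.0005],"spin":0,"hand":1},
  ],
)

```text
t: 45.5
position: [0.4974, 0.0314, 0.0921]
ee_rot: [-8.4, 88.0, 164.6]
force: [1.2, 0.4, -3.0]
gripper_width: 0.0139
```

```bash
python3 settle.py|tail -1; 
python3 blk.py .045 .075 490.4 30.9 w17.png
```

```text
t 45.65 p [0.4959 0.0309 0.0904] tx [-0.0379  0.0079 -0.9992] j [ 25.2   14.02 -30.31  -1.81 -47.45  58.95] qd [ 0.01 -0.33  0.4   0.23 -0.58 -0.01] w 0.0135 F [ 0.7  0.7 -2. ]
2454 [505.5  29.4] [35.2 20. ] 82.9 z 0.06245873542162127
block x err (carrier) 0.8383831318495822 y err 0.32823464817565196 width [34.30036424]
```

Emit:
drive_tool(
  motion=[
    {"travel":[0.008,0.0003,0],"spin":0,"hand":1},
  ],
)

```text
t: 45.8
position: [0.4966, 0.031, 0.0832]
ee_rot: [-6.4, 87.9, 166.6]
force: [-0.5, 0.7, -0.9]
gripper_width: 0.0134
```

```bash
python3 settle.py|tail -1; 
python3 blk.py .04 .075 490.4 30.9 w17.png
```

```text
t 45.95 p [0.4952 0.0305 0.0819] tx [-0.039   0.0074 -0.9992] j [ 25.19  14.67 -30.85  -1.85 -46.34  59.  ] qd [-0.09 -0.44  0.61  0.42 -0.44 -0.06] w 0.0136 F [ 0.4 -0.3 -2. ]
2432 [504.3  29.1] [35.3 21. ] 82.5 z 0.054098858241949
block x err (carrier) 0.20587903823599163 y err -0.08231991779913983 width [34.52371556]
```

Emit:
drive_tool(
  motion=[
    {"travel":[0.007,0,-0.0003],"spin":0,"hand":1},
  ],
)

```text
t: 46.1
position: [0.4963, 0.0308, 0.0758]
ee_rot: [-5.4, 87.8, 167.6]
force: [0.2, 0.0, -1.9]
gripper_width: 0.0133
```

```bash
python3 settle.py|tail -1; 
python3 blk.py .036 .075 490.4 30.9 w17.png
```

```text
t 46.25 p [0.4959 0.0309 0.075 ] tx [-0.038   0.008  -0.9992] j [ 25.2   15.26 -31.2   -1.89 -45.33  59.05] qd [-0.   -0.23  0.13  0.12 -0.71 -0.02] w 0.0137 F [ 0.6  2.1 -1.6]
2391 [504.8  29.4] [35.6 21.4] 83.2 z 0.047242676347690804
block x err (carrier) 0.8016164998614386 y err 0.44547664789209307 width [34.62693053]
```

Emit:
drive_tool(
  motion=[
    {"travel":[0.007,0,-0.0003],"spin":0,"hand":1},
  ],
)

```text
t: 46.4
position: [0.4971, 0.0316, 0.0691]
ee_rot: [-7.4, 87.9, 165.6]
force: [2.4, 3.9, 2.1]
gripper_width: 0.0138
```

```bash
python3 settle.py|tail -1; 
python3 blk.py .031 .075 490.4 30.9 w17.png
```

```text
t 46.55 p [0.4958 0.0313 0.0677] tx [-0.0382  0.0084 -0.9992] j [ 25.23  15.87 -31.59  -1.95 -44.33  59.09] qd [-0.01 -0.27  0.03  0.07 -0.52 -0.05] w 0.0138 F [ 1.6  3.8 -5.7]
2305 [504.9  29.9] [35.6 21. ] 83.0 z 0.039953685374134934
block x err (carrier) 0.7567120252883797 y err 0.9381635250153977 width [34.83719822]
```

Emit:
drive_tool(
  motion=[
    {"travel":[0.0055,0.0003,-0.0003],"spin":0,"hand":1},
  ],
)

```text
t: 46.7
position: [0.4966, 0.0314, 0.0629]
ee_rot: [-6.5, 87.8, 166.4]
force: [0.4, 5.4, 1.5]
gripper_width: 0.0135
```

```bash
python3 settle.py|tail -1; 
python3 blk.py .029 .065 490.4 30.9 w17.png
```

```text
t 46.85 p [0.4964 0.0312 0.0621] tx [-0.0374  0.0086 -0.9993] j [ 25.2   16.36 -31.86  -1.97 -43.52  59.17] qd [ 0.12 -0.04  0.09 -0.09 -0.08  0.07] w 0.0138 F [ 2.2  5.  -3.7]
2030 [505.7  29.8] [35.7 21. ] 81.9 z 0.03456653857323595
block x err (carrier) 1.217325537771444 y err 0.9407712524338763 width [34.87465915]
```

Emit:
drive_tool(
  motion=[
    {"travel":[0.003,0,0],"spin":0,"hand":1},
  ],
)

```text
t: 47.0
position: [0.4969, 0.0316, 0.0614]
ee_rot: [-6.2, 87.9, 166.8]
force: [-19.6, 10.3, 59.4]
gripper_width: 0.0137
```

```bash
python3 settle.py|tail -1; 
python3 blk.py .028 .065 490.4 30.9 w17.png
```

```text
t 47.15 p [0.4968 0.0317 0.0616] tx [-0.0359  0.009  -0.9993] j [ 25.24  16.4  -31.92  -1.95 -43.34  59.18] qd [ 0.03 -0.1  -0.16 -0.05  0.23  0.  ] w 0.0140 F [-9.8  8.1 28.6]
1984 [505.5  30. ] [35.5 21. ] 81.6 z 0.034175862520135866
block x err (carrier) 1.2012266735930552 y err 1.1142429842493442 width [34.82175459]
```

Emit:
drive_tool(
  motion=[
    {"travel":[0,0,0],"spin":0,"hand":-0.4},
    {"travel":[0,0,0],"spin":0,"hand":-0.4},
    {"travel":[0,0,0],"spin":0,"hand":-0.4},
    {"travel":[-0.01,0,0],"spin":0,"hand":-0.4},
    {"travel":[-0.03,0,0],"spin":0,"hand":-0.4},
    {"travel":[-0.03,0,0],"spin":0,"hand":-0.4},
    {"travel":[-0.03,0,0],"spin":0,"hand":-0.4},
  ],
)

```text
t: 47.9
position: [0.4954, 0.0269, 0.1615]
ee_rot: [5.9, 87.1, 178.8]
force: [0.1, 0.4, 0.4]
gripper_width: 0.0599
```

```bash
python3 settle.py|tail -1; python3 chk.py wrist scene side
```

```text
t 48.05 p [0.4972 0.0277 0.1627] tx [-0.0446  0.0032 -0.999 ] j [ 24.85   9.32 -25.11  -1.47 -57.83  58.91] qd [ 0.06  1.77 -2.78 -1.08  1.52  0.02] w 0.0610 F [ 0.6 -0.  -0.2]
wrist pocket 1 1048 rib [2.  2.1] (array([483.1, -41.7]), array([14.2, 33.3]), 82.7) ztop [0.0662 0.0672]
   block z [0.0335 0.0345 0.0354]
wrist pocket 2 945 rib [1.9 1.7] (array([492.5,  32.3]), array([13.6, 33.5]), 82.9) ztop [0.0663 0.0672]
   block z [0.0335 0.0345 0.0354]
scene pocket 1 55 rib [3.9 4.5] (array([485.3, -39.5]), array([16.1, 31. ]), 75.1) ztop [0.0661 0.0699]
   block z [0.0302 0.0343 0.0387]
scene pocket 2 52 rib [3.9 4.6] (array([494.9,  35. ]), array([15.9, 33.9]), 87.2) ztop [0.0653 0.0689]
   block z [0.032  0.0344 0.0384]
scene table rib top [317.  32.] 53 (array([  62.4, -598.8]), array([23.7, 65.8]), 33.3)
scene table rib top [217. 130.] 44 (array([ 600.7, -376.4]), array([18. , 32.6]), 53.2)
side pocket 1 95 rib [2.2 0.9] (array([483.2, -42.9]), array([16.2, 32.3]), 82.1) ztop [0.0656 0.0696]
   block z [0.0329 0.0355 0.0375]
side pocket 2 81 rib [ 2.5 -1.3] (array([492.7,  29.3]), array([15.9, 30.8]), 80.6) ztop [0.0658 0.0686]
   block z [0.0329 0.0348 0.0373]
side table rib top [363. 347.] 140 (array([ 602.3, -379.2]), array([15.9, 33.8]), 70.0)
```

```bash
python3 -c "
from loc import *
go(.6003,-.3798,.165,69.7)"
```

```text
t 48.20 pos [0.4953 0.0272 0.1598] az -97.1 tilt 2.86 F [0.3 0.4 0.7] w 0.0611 j1 25 j6 59
 travel(no spin) [-0.0111  0.391  -0.1539] spin rad 0.231 deg 13.2 world d [ 0.105  -0.407   0.0052]
 travel after spin [-0.0111  0.3454 -0.2393]
```

Emit:
drive_tool(
  motion=[
    {"travel":[-0.015,0.01,0],"spin":0.077,"hand":-0.7},
    {"travel":[-0.015,0.03,0],"spin":0.077,"hand":-0.7},
    {"travel":[0,0.035,-0.015],"spin":0.077,"hand":-0.7},
    {"travel":[0,0.036,-0.026],"spin":0,"hand":-0.7},
    {"travel":[0,0.036,-0.026],"spin":0,"hand":-0.7},
    {"travel":[0,0.036,-0.026],"spin":0,"hand":-0.7},
    {"travel":[0,0.036,-0.026],"spin":0,"hand":-0.7},
    {"travel":[0,0.036,-0.026],"spin":0,"hand":-0.7},
    {"travel":[0,0.036,-0.026],"spin":0,"hand":-0.7},
    {"travel":[0,0.036,-0.026],"spin":0,"hand":-0.7},
  ],
)

```text
t: 49.2
position: [0.5717, -0.3601, 0.1743]
ee_rot: [19.7, 85.9, 179.4]
force: [1.2, 0.5, 0.4]
gripper_width: 0.0747
```

```bash
python3 settle.py|tail -1; python3 ins.py w18.png; python3 -c "
from loc import *
go(.6003,-.3798,.165,69.7)"
```

```text
t 49.35 p [ 0.571  -0.3607  0.1728] tx [-0.0735  0.0015 -0.9973] j [-15.21  25.26  -1.71   1.11 -67.12  84.19] qd [ 2.6  -2.41 -2.28 -0.57  0.21 -1.11] w 0.0744 F [-0.7  0.9 -1. ]
rib top [286. 155.] 394 (array([ 600.9, -380.2]), array([13.8, 33.2]), 69.4)
t 49.45 pos [ 0.5712 -0.3584  0.1742] az -110.4 tilt 4.13 F [ 0.2 -0.8 -0.1] w 0.0744 j1 -15 j6 84
 travel(no spin) [ 0.0071  0.0098 -0.0353] spin rad -0.001 deg -0.1 world d [ 0.0291 -0.0214 -0.0092]
 travel after spin [ 0.0071  0.0098 -0.0353]
```

Emit:
drive_tool(
  motion=[
    {"travel":[0,0.01,-0.035],"spin":0,"hand":-0.7},
    {"travel":[0.03,0,-0.002],"spin":0,"hand":-0.7},
    {"travel":[0.03,0,-0.002],"spin":0,"hand":-0.7},
    {"travel":[0.02,0,-0.002],"spin":0,"hand":-0.7},
  ],
)

```text
t: 49.85
position: [0.6034, -0.3783, 0.094]
ee_rot: [21.3, 86.2, -178.8]
force: [0.8, -0.7, -0.3]
gripper_width: 0.0748
```

```bash
python3 settle.py|tail -1
```

```text
t 50.0 p [ 0.603  -0.3784  0.0946] tx [-0.0679 -0.0012 -0.9977] j [-15.88  31.89  -1.53   1.3  -60.31  85.15] qd [-0.38 -1.79  2.55  0.95 -0.68  0.01] w 0.0743 F [ 0.2 -0.2  0.5]
```

Emit:
drive_tool(
  motion=[
    {"travel":[-0.05,0,0],"spin":0,"hand":-0.7},
  ],
)

```text
t: 50.1
position: [0.6028, -0.3759, 0.139]
ee_rot: [17.3, 85.5, 177.3]
force: [0.7, 0.3, -0.7]
gripper_width: 0.0744
```

```bash
python3 settle.py|tail -1
```

```text
t 50.25 p [ 0.6094 -0.3789  0.1509] tx [-0.0592 -0.0053 -0.9982] j [-15.73  29.42   2.14   1.33 -65.91  85.21] qd [-0.21  1.58 -3.28 -1.56  1.39  0.07] w 0.0746 F [-0.  -0.1  0.2]
```

Emit:
drive_tool(
  motion=[
    {"travel":[-0.05,0,0],"spin":0,"hand":-0.7},
  ],
)

```text
t: 50.35
position: [0.6088, -0.3764, 0.19]
ee_rot: [20.5, 86.1, -179.5]
force: [1.2, 0.0, -1.3]
gripper_width: 0.0745
```

```bash
python3 settle.py|tail -1
```

```text
t 50.5 p [ 0.614  -0.3792  0.2004] tx [-0.0507 -0.0093 -0.9987] j [-15.61  27.55   5.7    1.37 -70.82  85.25] qd [-0.17  1.89 -3.49 -1.65  1.23 -0.01] w 0.0745 F [-0.1  0.5 -0.3]
```

Emit:
drive_tool(
  motion=[
    {"travel":[-0.05,0,0],"spin":0,"hand":-0.7},
  ],
)

```text
t: 50.6
position: [0.6132, -0.3765, 0.2388]
ee_rot: [23.7, 86.6, -176.2]
force: [0.6, -0.6, -1.6]
gripper_width: 0.0746
```

```bash
python3 settle.py|tail -1
```

```text
t 50.75 p [ 0.6178 -0.3792  0.2495] tx [-0.0429 -0.0129 -0.999 ] j [-15.49  26.05   9.69   1.41 -75.81  85.29] qd [-0.01  1.87 -3.67 -1.73  1.18  0.12] w 0.0744 F [0.2 0.3 0. ]
```

```bash
python3 -c "
from loc import *
go(.6006,-.380,.09,69.6)"
```

```text
t 50.75 pos [ 0.6178 -0.3792  0.2495] az -109.8 tilt 2.57 F [0.2 0.3 0. ] w 0.0744 j1 -15 j6 85
 travel(no spin) [0.1601 0.0023 0.0101] spin rad 0.010 deg 0.6 world d [-0.0172 -0.0008 -0.1595]
 travel after spin [0.1601 0.0024 0.0101]
```

Emit:
drive_tool(
  motion=[
    {"travel":[0.04,0.0005,0.003],"spin":0.01,"hand":-0.7},
    {"travel":[0.04,0.0005,0.003],"spin":0,"hand":-0.7},
    {"travel":[0.04,0.0005,0.002],"spin":0,"hand":-0.7},
    {"travel":[0.03,0,0.001],"spin":0,"hand":-0.7},
  ],
)

```text
t: 51.15
position: [0.607, -0.38, 0.106]
ee_rot: [57.7, 88.2, -142.6]
force: [0.2, -0.0, -0.4]
gripper_width: 0.0741
```

```bash
python3 settle.py|tail -1; python3 settle.py|tail -1; python3 -c "
from loc import *
snap('wrist','w19.png')
go(.6006,-.380,.045,69.6)"
```

```text
t 51.3 p [ 0.6068 -0.3801  0.1063] tx [-0.0284 -0.019  -0.9994] j [-15.74  30.3   -2.76   1.75 -58.22  84.52] qd [-0.05 -2.27  3.97  1.15 -1.28 -0.01] w 0.0748 F [-0.1 -0.8  1. ]
t 51.45 p [ 0.6095 -0.3812  0.1104] tx [-0.0216 -0.0217 -0.9995] j [-15.75  30.12  -2.52   1.8  -58.23  84.52] qd [-0.03 -0.47  0.12 -0.31  0.22  0.  ] w 0.0742 F [-0.4  0.1 -0.6]
t 51.50 pos [ 0.6095 -0.3812  0.1104] az -110.3 tilt 1.74 F [0.4 0.1 0.2] w 0.0742 j1 -16 j6 85
 travel(no spin) [0.0656 0.0002 0.008 ] spin rad 0.002 deg 0.1 world d [-0.0089  0.0012 -0.0654]
 travel after spin [0.0656 0.0002 0.008 ]
```

Emit:
drive_tool(
  motion=[
    {"travel":[0.04,0,0.005],"spin":0,"hand":-0.7},
  ],
)

```text
t: 51.6
position: [0.6094, -0.3824, 0.0781]
ee_rot: [92.8, 88.4, -107.4]
force: [1.1, -1.0, -0.0]
gripper_width: 0.0746
```

```bash
python3 settle.py|tail -1; python3 settle.py|tail -1; python3 -c "
from loc import *
go(.6006,-.380,.045,69.6)"
```

```text
t 51.75 p [ 0.6029 -0.3799  0.0699] tx [-0.024  -0.0205 -0.9995] j [-15.81  31.85  -5.47   1.87 -53.71  84.4 ] qd [-0.02 -1.32  2.81  1.36 -1.06 -0.04] w 0.0746 F [0.  0.1 0.7]
t 51.9 p [ 0.6052 -0.3809  0.0727] tx [-0.019  -0.0229 -0.9996] j [-15.81  31.73  -5.28   1.93 -53.69  84.4 ] qd [-0.02 -0.25 -0.1  -0.07  0.37  0.11] w 0.0744 F [ 0.9 -0.5  1.9]
t 51.90 pos [ 0.6052 -0.3809  0.0727] az -110.2 tilt 1.70 F [ 0.9 -0.5  1.9] w 0.0744 j1 -16 j6 84
 travel(no spin) [0.0277 0.     0.0044] spin rad 0.003 deg 0.2 world d [-0.0046  0.0009 -0.0277]
 travel after spin [0.0277 0.     0.0044]
```

Emit:
drive_tool(
  motion=[
    {"travel":[0.028,0,0.0045],"spin":0,"hand":-0.7},
  ],
)

```text
t: 52.0
position: [0.6048, -0.3816, 0.0504]
ee_rot: [90.2, 88.3, -110.0]
force: [1.1, -0.7, 1.0]
gripper_width: 0.0749
```

```bash
python3 settle.py|tail -1; python3 settle.py|tail -1
```

```text
t 52.15 p [ 0.6    -0.3798  0.0448] tx [-0.0206 -0.0224 -0.9995] j [-15.84  33.02  -7.26   2.02 -50.52  84.29] qd [ 0.04 -0.9   1.72  0.77 -0.51  0.04] w 0.0749 F [0.8 0.4 0.4]
t 52.3 p [ 0.6015 -0.3804  0.0464] tx [-0.0173 -0.0238 -0.9996] j [-15.84  32.94  -7.16   2.05 -50.49  84.29] qd [ 0.08 -0.08 -0.06 -0.1   0.33  0.02] w 0.0747 F [-0.2  0.2  0.2]
```

Emit:
drive_tool(
  motion=[
    {"travel":[0.001,0,0],"spin":0,"hand":1},
    {"travel":[0,0,0],"spin":0,"hand":1},
    {"travel":[0,0,0],"spin":0,"hand":1},
    {"travel":[0,0,0],"spin":0,"hand":1},
    {"travel":[0,0,0],"spin":0,"hand":1},
    {"travel":[0,0,0],"spin":0,"hand":1},
    {"travel":[0,0,0],"spin":0,"hand":1},
    {"travel":[0,0,0],"spin":0,"hand":1},
    {"travel":[0,0,0],"spin":0,"hand":1},
  ],
  force=45,
)

```text
t: 53.2
position: [0.6036, -0.381, 0.049]
ee_rot: [83.2, 88.4, -117.0]
force: [0.8, 1.3, 1.4]
gripper_width: 0.0138
```

```bash
python3 settle.py|tail -1; python3 -c "
from loc import *
go(.6006,-.380,.045,69.6)"
```

```text
t 53.35 p [ 0.6036 -0.381   0.049 ] tx [-0.0129 -0.0256 -0.9996] j [-15.83  32.82  -7.     2.09 -50.51  84.3 ] qd [-0.01  0.04  0.03  0.05 -0.03  0.08] w 0.0137 F [-0.4  2.1  1.4]
t 53.35 pos [ 0.6036 -0.381   0.049 ] az -110.2 tilt 1.64 F [-0.4  2.1  1.4] w 0.0137 j1 -16 j6 84
 travel(no spin) [ 0.004  -0.      0.0032] spin rad 0.004 deg 0.2 world d [-0.003  0.001 -0.004]
 travel after spin [0.004  0.     0.0032]
```

Emit:
drive_tool(
  motion=[
    {"travel":[-0.03,0,0],"spin":0,"hand":1},
    {"travel":[-0.035,0,0],"spin":0,"hand":1},
    {"travel":[-0.035,0,0],"spin":0,"hand":1},
    {"travel":[-0.01,0,0],"spin":0,"hand":1},
  ],
  force=50,
)

```text
t: 53.75
position: [0.6018, -0.3771, 0.1562]
ee_rot: [62.5, 88.2, -137.8]
force: [1.0, -0.4, -0.9]
gripper_width: 0.0136
```

```bash
python3 settle.py|tail -1; python3 -c "
from loc import *
go(.503,.1048,.16,82.7)"
```

```text
t 53.9 p [ 0.6    -0.3761  0.1517] tx [-0.0278 -0.0184 -0.9994] j [-15.6   27.45  -1.14   1.62 -62.67  84.52] qd [-0.04  1.57 -1.68 -0.52  0.28 -0.06] w 0.0137 F [ 0.1  0.7 -3.8]
t 53.90 pos [ 0.6    -0.3761  0.1517] az -110.3 tilt 1.91 F [ 0.1  0.7 -3.8] w 0.0137 j1 -16 j6 85
 travel(no spin) [-0.0144 -0.4169  0.2582] spin rad -0.227 deg -13.0 world d [-0.097   0.4809  0.0083]
 travel after spin [-0.0144 -0.4644  0.1578]
```

Emit:
drive_tool(
  motion=[
    {"travel":[-0.005,-0.025,0.018],"spin":-0.076,"hand":1},
    {"travel":[-0.005,-0.03,0.018],"spin":-0.076,"hand":1},
    {"travel":[0,-0.032,0.015],"spin":-0.075,"hand":1},
    {"travel":[0,-0.036,0.012],"spin":0,"hand":1},
    {"travel":[0,-0.036,0.012],"spin":0,"hand":1},
    {"travel":[0,-0.036,0.012],"spin":0,"hand":1},
    {"travel":[0,-0.036,0.012],"spin":0,"hand":1},
    {"travel":[0,-0.036,0.012],"spin":0,"hand":1},
    {"travel":[0,-0.036,0.012],"spin":0,"hand":1},
    {"travel":[0,-0.036,0.012],"spin":0,"hand":1},
  ],
)

```text
t: 54.9
position: [0.5057, -0.009, 0.1344]
ee_rot: [20.1, 86.2, -167.3]
force: [0.8, -0.2, -2.4]
gripper_width: 0.0132
```

```bash
python3 settle.py|tail -1; python3 -c "
from loc import *
go(.503,.1048,.15,82.7)"
```

```text
t 55.05 p [ 0.5061 -0.0084  0.1347] tx [-0.0635 -0.0144 -0.9979] j [ 20.9   12.49 -25.68  -0.64 -55.53  62.24] qd [-2.74  0.34  0.89  0.69 -0.44  1.39] w 0.0136 F [-0.1 -0.4 -2. ]
t 55.05 pos [ 0.5061 -0.0084  0.1347] az -97.2 tilt 3.73 F [-0.1 -0.4 -2. ] w 0.0136 j1 21 j6 62
 travel(no spin) [-0.0167 -0.1116  0.0183] spin rad 0.002 deg 0.1 world d [-0.0031  0.1132  0.0153]
 travel after spin [-0.0167 -0.1115  0.0185]
```

Emit:
drive_tool(
  motion=[
    {"travel":[-0.05,0,0],"spin":0,"hand":1},
  ],
)

```text
t: 55.15
position: [0.5042, -0.0084, 0.1781]
ee_rot: [19.8, 85.4, -167.5]
force: [1.2, -0.0, -3.3]
gripper_width: 0.0137
```

```bash
python3 settle.py|tail -1
```

```text
t 55.3 p [ 0.5108 -0.0079  0.186 ] tx [-0.0598 -0.0137 -0.9981] j [ 20.8    9.73 -21.56  -0.55 -62.2   62.23] qd [-0.39  1.52 -3.46 -1.72  1.53 -0.02] w 0.0139 F [-0.2  0.1 -4.1]
```

Emit:
drive_tool(
  motion=[
    {"travel":[-0.05,-0.01,0],"spin":0,"hand":1},
  ],
)

```text
t: 55.4
position: [0.5099, 0.0005, 0.2268]
ee_rot: [19.4, 85.7, -168.0]
force: [0.9, 0.6, -2.2]
gripper_width: 0.0136
```

```bash
python3 settle.py|tail -1
```

```text
t 55.55 p [0.5161 0.0021 0.2344] tx [-0.0567 -0.0127 -0.9983] j [ 21.65   7.8  -17.12  -0.56 -68.38  61.29] qd [-0.03  1.61 -3.86 -1.73  1.2   0.17] w 0.0141 F [ 0.6 -1.  -3.1]
```

Emit:
drive_tool(
  motion=[
    {"travel":[-0.05,0,0.002],"spin":0,"hand":1},
  ],
)

```text
t: 55.65
position: [0.5123, 0.002, 0.2758]
ee_rot: [18.9, 85.8, -168.5]
force: [0.1, 0.2, -2.9]
gripper_width: 0.0138
```

```bash
python3 settle.py|tail -1
```

```text
t 55.8 p [0.5178 0.0025 0.2841] tx [-0.0539 -0.0119 -0.9985] j [ 21.64   6.03 -12.55  -0.52 -74.54  61.19] qd [ 0.16  1.52 -3.85 -1.74  1.42 -0.  ] w 0.0135 F [ 0.1  0.1 -2.7]
```

Emit:
drive_tool(
  motion=[
    {"travel":[-0.05,0,0.002],"spin":0,"hand":1},
  ],
)

```text
t: 55.9
position: [0.5142, 0.0027, 0.3252]
ee_rot: [18.5, 85.9, -168.9]
force: [2.0, 1.2, -3.2]
gripper_width: 0.0138
```

```bash
python3 settle.py|tail -1;  python3 -c "
from loc import *
go(.503,.1048,.15,82.7)"
```

```text
t 56.05 p [0.5194 0.0031 0.3339] tx [-0.0513 -0.0112 -0.9986] j [ 21.64   4.79  -7.56  -0.5  -80.62  61.09] qd [ 0.11  1.42 -3.81 -1.82  1.32  0.1 ] w 0.0135 F [ 0.3  0.1 -4.4]
t 56.05 pos [0.5194 0.0031 0.3339] az -97.3 tilt 3.01 F [ 0.3  0.1 -4.4] w 0.0135 j1 22 j6 61
 travel(no spin) [ 0.1834 -0.102   0.0202] spin rad -0.001 deg -0.0 world d [-0.0164  0.1017 -0.1839]
 travel after spin [ 0.1834 -0.102   0.0201]
```

Emit:
drive_tool(
  motion=[
    {"travel":[0,-0.035,0.004],"spin":0,"hand":1},
    {"travel":[0,-0.035,0.004],"spin":0,"hand":1},
    {"travel":[0,-0.031,0.003],"spin":0,"hand":1},
    {"travel":[0.045,0,0.002],"spin":0,"hand":1},
    {"travel":[0.045,0,0.002],"spin":0,"hand":1},
    {"travel":[0.045,0,0.002],"spin":0,"hand":1},
    {"travel":[0.045,0,0.002],"spin":0,"hand":1},
  ],
)

```text
t: 56.75
position: [0.5002, 0.1044, 0.1376]
ee_rot: [18.0, 86.6, -169.7]
force: [1.9, 0.8, -3.7]
gripper_width: 0.0135
```

```bash
python3 settle.py|tail -1;python3 settle.py|tail -1;  python3 -c "
from loc import *
go(.503,.1048,.11,82.7)"; python3 blk.py .09 .14 499.9 105.3 w20.png
```

```text
t 56.9 p [0.4991 0.1034 0.1378] tx [-0.0642 -0.0146 -0.9978] j [ 32.81  12.68 -24.56  -1.55 -56.32  50.35] qd [-0.02 -3.2   6.44  2.29 -2.17  0.  ] w 0.0143 F [ 0.6  0.  -1.6]
t 57.05 p [0.5038 0.1058 0.1433] tx [-0.0531 -0.0091 -0.9985] j [ 32.81  12.38 -24.11  -1.46 -56.36  50.34] qd [ 0.12 -0.95  0.37 -0.25  0.31 -0.01] w 0.0139 F [-1.   0.4 -1.8]
t 57.05 pos [0.5038 0.1058 0.1433] az -97.7 tilt 3.09 F [-1.   0.4 -1.8] w 0.0139 j1 33 j6 50
 travel(no spin) [ 0.0333  0.0005 -0.0011] spin rad -0.006 deg -0.4 world d [-0.0008 -0.001  -0.0333]
 travel after spin [ 0.0333  0.0005 -0.0011]
2621 [513.3 103.5] [34.9 20.2] 82.3 z 0.11783387049757177
block x err (carrier) -0.7187530763334848 y err -0.042984155909636 width [34.07263226]
```

Emit:
drive_tool(
  motion=[
    {"travel":[0.025,0,-0.001],"spin":-0.005,"hand":1},
    {"travel":[0.02,0,-0.001],"spin":0,"hand":1},
  ],
)

```text
t: 57.3
position: [0.5087, 0.1077, 0.1047]
ee_rot: [9.6, 87.7, -177.7]
force: [-1.0, -0.1, -2.9]
gripper_width: 0.0133
```

```bash
python3 settle.py|tail -1;python3 settle.py|tail -1; python3 blk.py .055 .1 499.9 105.3 w20.png
```

```text
t 57.45 p [0.5079 0.1071 0.1042] tx [-0.0427 -0.0037 -0.9991] j [ 32.73  15.02 -26.65  -1.48 -50.51  50.86] qd [ 0.08 -0.94  1.02  0.43 -0.69 -0.03] w 0.0135 F [ 0.2 -0.2 -2. ]
t 57.6 p [0.5083 0.1075 0.1048] tx [-0.0412 -0.0029 -0.9991] j [ 32.74  14.97 -26.62  -1.47 -50.49  50.87] qd [ 0.16  0.11 -0.22 -0.2   0.34  0.06] w 0.0135 F [-0.3 -0.9 -1.3]
2604 [518.  105.4] [35.  20.1] 82.5 z 0.0795044563893724
block x err (carrier) 3.842222326954243 y err 2.379380387328979 width [34.1557066]
```

Emit:
drive_tool(
  motion=[
    {"travel":[-0.045,0.001,0.003],"spin":0,"hand":1},
  ],
)

```text
t: 57.75
position: [0.5038, 0.1057, 0.146]
ee_rot: [15.1, 87.1, -172.3]
force: [-0.1, 1.2, -2.9]
gripper_width: 0.0137
```

```bash
python3 settle.py|tail -1;python3 settle.py|tail -1
```

```text
t 57.9 p [0.5091 0.108  0.1535] tx [-3.500e-02  2.000e-04 -9.994e-01] j [ 32.78  11.59 -23.61  -1.31 -56.48  50.65] qd [-0.07  2.03 -3.15 -1.56  1.62 -0.01] w 0.0136 F [ 0.4  0.1 -3.6]
t 58.05 p [0.5065 0.1069 0.1497] tx [-0.0416 -0.0026 -0.9991] j [ 32.78  11.81 -23.88  -1.4  -56.41  50.65] qd [-0.06  0.88 -0.54  0.02  0.07  0.09] w 0.0135 F [ 0.3  0.6 -2. ]
```

Emit:
drive_tool(
  motion=[
    {"travel":[0.025,0.001,0.001],"spin":0,"hand":1},
    {"travel":[0.02,0,0],"spin":0,"hand":1},
  ],
)

```text
t: 58.25
position: [0.5044, 0.1063, 0.1053]
ee_rot: [8.7, 87.8, -178.6]
force: [-1.1, -0.2, -2.7]
gripper_width: 0.0136
```

```bash
python3 settle.py|tail -1;python3 settle.py|tail -1; python3 blk.py .055 .1 499.9 105.3 w20.png
```

```text
t 58.4 p [0.5043 0.1061 0.1053] tx [-0.0405 -0.0029 -0.9992] j [ 32.87  14.55 -27.15  -1.46 -50.34  50.75] qd [ 0.02 -1.53  2.09  0.78 -0.93 -0.02] w 0.0138 F [-0.1 -0.1 -2.2]
t 58.55 p [0.506  0.107  0.1073] tx [-3.630e-02 -6.000e-04 -9.993e-01] j [ 32.87  14.42 -27.01  -1.43 -50.35  50.75] qd [-0.   -0.54  0.16 -0.11  0.2   0.02] w 0.0135 F [ 0.3 -0.1 -2.5]
2542 [515.9 105. ] [34.6 20. ] 82.3 z 0.08209101411600096
block x err (carrier) 1.7073384182310178 y err 1.764633663255296 width [34.00608744]
```

Emit:
drive_tool(
  motion=[
    {"travel":[0.017,0.0018,0.001],"spin":0,"hand":1},
  ],
)

```text
t: 58.7
position: [0.5064, 0.1065, 0.093]
ee_rot: [3.3, 88.2, 176.0]
force: [1.1, 0.2, -3.8]
gripper_width: 0.0135
```

```bash
python3 settle.py|tail -1;python3 settle.py|tail -1; python3 blk.py .05 .09 499.9 105.3 w20.png
```

```text
t 58.85 p [0.5039 0.1052 0.0906] tx [-3.670e-02 -7.000e-04 -9.993e-01] j [ 32.82  15.46 -28.29  -1.49 -48.05  50.88] qd [ 0.1  -0.64  1.12  0.61 -0.5   0.04] w 0.0135 F [-0.3 -0.2 -3.2]
t 59.0 p [0.5048 0.1056 0.0914] tx [-3.480e-02  2.000e-04 -9.994e-01] j [ 32.82  15.42 -28.23  -1.46 -48.03  50.88] qd [ 0.06  0.08  0.02 -0.01  0.3  -0.1 ] w 0.0140 F [ 0.1  0.  -1.5]
2536 [514.5 103.7] [34.9 20.5] 82.6 z 0.06624010907745535
block x err (carrier) 0.681685700056903 y err 0.2915366646860207 width [34.01866725]
```

Emit:
drive_tool(
  motion=[
    {"travel":[0.01,0.0003,0],"spin":0,"hand":1},
  ],
)

```text
t: 59.15
position: [0.5056, 0.106, 0.0827]
ee_rot: [4.0, 88.2, 176.7]
force: [0.8, -0.4, -2.2]
gripper_width: 0.0138
```

```bash
python3 settle.py|tail -1; python3 blk.py .045 .09 499.9 105.3 w20.png
```

```text
t 59.3 p [0.5039 0.1051 0.0807] tx [-3.590e-02 -3.000e-04 -9.994e-01] j [ 32.82  16.2  -28.9   -1.51 -46.65  50.93] qd [ 0.01 -0.31  0.52  0.33 -0.55 -0.03] w 0.0137 F [-0.3 -0.4 -2.6]
2325 [514.  103.2] [35.1 19.8] 82.7 z 0.05563967508104253
block x err (carrier) -0.1271257206572045 y err -0.24103443575597794 width [34.32775007]
```

Emit:
drive_tool(
  motion=[
    {"travel":[0.008,0,0],"spin":0,"hand":1},
  ],
)

```text
t: 59.45
position: [0.5047, 0.1056, 0.0737]
ee_rot: [6.1, 88.1, 178.8]
force: [-0.3, -0.0, -2.7]
gripper_width: 0.0137
```

```bash
python3 settle.py|tail -1; python3 blk.py .037 .09 499.9 105.3 w20.png
```

```text
t 59.6 p [0.5041 0.1055 0.0727] tx [-0.0353 -0.     -0.9994] j [ 32.85  16.84 -29.35  -1.54 -45.52  50.95] qd [ 0.1  -0.31  0.09 -0.16 -0.77 -0.06] w 0.0132 F [-0.1  1.5 -1.7]
2325 [513.9 103.6] [35.3 20.2] 82.6 z 0.04762963054896138
block x err (carrier) 0.021388527200599583 y err 0.0640289833493739 width [34.63672197]
```

Emit:
drive_tool(
  motion=[
    {"travel":[0.007,0,0],"spin":0,"hand":1},
  ],
)

```text
t: 59.75
position: [0.5051, 0.1064, 0.067]
ee_rot: [4.3, 88.1, 177.0]
force: [1.0, 4.1, 0.3]
gripper_width: 0.0137
```

```bash
python3 settle.py|tail -1; python3 blk.py .037 .09 499.9 105.3 w20.png
```

```text
t 59.9 p [0.5037 0.1059 0.0654] tx [-3.540e-02  6.000e-04 -9.994e-01] j [ 32.88  17.41 -29.75  -1.61 -44.54  50.98] qd [ 0.06 -0.32  0.05  0.04 -0.63 -0.11] w 0.0137 F [ 0.4  4.6 -4.2]
2035 [513.8 104.1] [35.4 20.2] 83.0 z 0.04045641809324643
block x err (carrier) -0.4308685056627155 y err 0.5891104363540194 width [34.61519059]
```

Emit:
drive_tool(
  motion=[
    {"travel":[0.0055,0.0003,-0.0003],"spin":0,"hand":1},
  ],
)

```text
t: 60.05
position: [0.5046, 0.1063, 0.0608]
ee_rot: [4.7, 88.1, 177.4]
force: [0.2, 4.7, 1.3]
gripper_width: 0.0137
```

```bash
python3 settle.py|tail -1; python3 blk.py .028 .09 499.9 105.3 w20.png
```

```text
t 60.2 p [0.5037 0.1057 0.0596] tx [-3.560e-02  7.000e-04 -9.994e-01] j [ 32.86  17.89 -30.05  -1.65 -43.76  51.04] qd [ 0.03 -0.11  0.16  0.01 -0.43  0.08] w 0.0137 F [ 0.7  6.4 -4.1]
2161 [513.6 103.9] [35.3 20.3] 82.5 z 0.03452202259390441
block x err (carrier) -0.39606456472813534 y err 0.4039254184083916 width [34.57130275]
```

Emit:
drive_tool(
  motion=[
    {"travel":[0.003,0,0],"spin":0,"hand":1},
  ],
)

```text
t: 60.35
position: [0.504, 0.106, 0.0588]
ee_rot: [6.8, 88.0, 179.5]
force: [-20.6, 7.4, 59.8]
gripper_width: 0.0132
```

```bash
python3 settle.py|tail -1; python3 blk.py .028 .09 499.9 105.3 w20.png
```

```text
t 60.5 p [0.5039 0.106  0.059 ] tx [-3.450e-02  8.000e-04 -9.994e-01] j [ 32.89  17.93 -30.12  -1.61 -43.6   51.05] qd [-0.02 -0.06 -0.1  -0.1   0.19 -0.02] w 0.0138 F [-9.5  4.6 25.5]
2144 [513.6 104. ] [35.4 20.6] 82.7 z 0.034135442543084954
block x err (carrier) -0.26975738962050855 y err 0.48996346905980204 width [34.59142795]
```

Emit:
drive_tool(
  motion=[
    {"travel":[0,0,0],"spin":0,"hand":-0.4},
    {"travel":[0,0,0],"spin":0,"hand":-0.4},
    {"travel":[0,0,0],"spin":0,"hand":-0.4},
    {"travel":[-0.01,0,0],"spin":0,"hand":-0.4},
    {"travel":[-0.03,0,0],"spin":0,"hand":-0.4},
    {"travel":[-0.03,0,0],"spin":0,"hand":-0.4},
    {"travel":[-0.03,0,0],"spin":0,"hand":-0.4},
  ],
)

```text
t: 61.25
position: [0.5029, 0.1013, 0.159]
ee_rot: [18.0, 87.2, -169.3]
force: [-0.3, 1.0, 0.7]
gripper_width: 0.0598
```

```bash
python3 settle.py|tail -1; python3 chk.py wrist side; python3 tabs.py|grep -v wrist
```

```text
t 61.4 p [0.5046 0.1023 0.1602] tx [-0.0425 -0.0061 -0.9991] j [ 32.55  10.97 -23.46  -1.2  -57.82  50.83] qd [ 0.05  1.9  -2.72 -1.03  1.51 -0.04] w 0.0611 F [ 0.2  0.1 -0.7]
wrist pocket 1 1203 rib [1.7 2.6] (array([482.9, -41.1]), array([13.9, 33.5]), 82.5) ztop [0.066  0.0671]
   block z [0.0336 0.0345 0.0354]
wrist pocket 2 1077 rib [2.2 1.9] (array([492.8,  32.5]), array([14.4, 32.9]), 81.9) ztop [0.0662 0.0672]
   block z [0.0337 0.0346 0.0356]
wrist pocket 3 944 rib [0.3 1.4] (array([500.4, 106.6]), array([13.5, 33.3]), 82.5) ztop [0.0663 0.0672]
   block z [0.0332 0.0345 0.0355]
side pocket 1 98 rib [ 2.4 -0.1] (array([483.2, -43.9]), array([14.2, 32.9]), 82.9) ztop [0.0661 0.0689]
   block z [0.0336 0.0359 0.0376]
side pocket 2 85 rib [ 2.4 -0.3] (array([492.7,  30.3]), array([15.2, 30. ]), 77.7) ztop [0.0658 0.0687]
   block z [0.0327 0.0358 0.0378]
side pocket 3 74 rib [ 0.1 -1.1] (array([499.9, 104.2]), array([14.1, 31.2]), 80.6) ztop [0.0654 0.0689]
   block z [0.0326 0.0355 0.0371]
side a 191 ztop [0.1243 0.1462] top centre carrier [68.2 64.4] [0.6307 0.0778 0.1446] [[58.0, 54.0], [78.0, 76.0]]
side b 223 ztop [0.1226 0.147 ] top centre carrier [ 68.5 -58. ] [ 0.6155 -0.0436  0.1454] [[58.0, -67.0], [79.0, -49.0]]
scene a 166 ztop [0.1167 0.1463] top centre carrier [68.6 67.2] [0.6315 0.0806 0.1444] [[59.0, 60.0], [79.0, 74.0]]
scene b 163 ztop [0.1174 0.1463] top centre carrier [ 67.7 -54.4] [ 0.6151 -0.0399  0.1448] [[58.0, -62.0], [79.0, -46.0]]
```

```bash
python3 -c "
from loc import *
go(.628,.0745,.23,82.7)"
```

```text
t 61.65 pos [0.5028 0.1016 0.1569] az -97.3 tilt 2.80 F [-0.2  0.4  0. ] w 0.0614 j1 33 j6 51
 travel(no spin) [-0.0788  0.0121 -0.1241] spin rad 0.001 deg 0.0 world d [ 0.1252 -0.0271  0.0731]
 travel after spin [-0.0788  0.012  -0.1241]
```

Emit:
drive_tool(
  motion=[
    {"travel":[-0.045,0,0],"spin":0,"hand":-0.7},
  ],
)

```text
t: 61.75
position: [0.5012, 0.1004, 0.1965]
ee_rot: [20.4, 86.5, -167.0]
force: [0.6, -0.2, -0.5]
gripper_width: 0.0653
```

```bash
python3 settle.py|tail -1
```

```text
t 61.9 p [0.5063 0.1025 0.2036] tx [-0.0448 -0.0076 -0.999 ] j [ 32.47   8.85 -19.85  -1.13 -63.7   50.78] qd [ 0.08  1.34 -3.18 -1.4   1.42  0.09] w 0.0726 F [-1.3 -0.  -0.6]
```

Emit:
drive_tool(
  motion=[
    {"travel":[-0.04,0,0],"spin":0,"hand":-0.7},
  ],
)

```text
t: 62.0
position: [0.5048, 0.1018, 0.2386]
ee_rot: [18.9, 86.8, -168.4]
force: [0.6, 0.0, -0.4]
gripper_width: 0.0742
```

```bash
python3 settle.py|tail -1
```

```text
t 62.15 p [0.5091 0.1032 0.2449] tx [-0.042  -0.0065 -0.9991] j [ 32.39   7.18 -16.19  -1.04 -68.87  50.75] qd [-0.01  1.27 -3.17 -1.29  1.27  0.01] w 0.0741 F [-0.5  0.4  0.2]
```

Emit:
drive_tool(
  motion=[
    {"travel":[0,0.003,-0.03],"spin":0,"hand":-0.7},
    {"travel":[0,0.003,-0.03],"spin":0,"hand":-0.7},
    {"travel":[0,0.003,-0.03],"spin":0,"hand":-0.7},
    {"travel":[0,0.003,-0.025],"spin":0,"hand":-0.7},
  ],
)

```text
t: 62.55
position: [0.6211, 0.0767, 0.2361]
ee_rot: [14.9, 87.3, -172.2]
force: [0.3, 0.9, 0.9]
gripper_width: 0.0742
```

```bash
python3 settle.py|tail -1; cat > tab.py <<'E'
from loc import *
import sys
im=snap('wrist',sys.argv[1]); W=cloud(im); hsv=cv2.cvtColor(im['color'],cv2.COLOR_RGB2HSV)
y=(cv2.inRange(hsv,(14,120,60),(36,255,255))>0)&(W[...,2]>.08)&(W[...,2]<.16); y[268:]=0
n,l,s,c=cv2.connectedComponentsWithStats(y.astype(np.uint8))
for i in range(1,n):
    if s[i,4]>60:
        P=W[l==i]; zt=np.percentile(P[:,2],99); print(c[i].round(),s[i,4],'ztop',zt.round(4),'top',rect(P[P[:,2]>zt-.003]),'all z',np.percentile(P[:,2],[5,50]).round(4))
E
python3 tab.py w21.png; python3 -c "
from loc import *
go(.6275,.0745,.132,82.7)"
```

```text
t 62.7 p [0.6204 0.0765 0.2351] tx [-0.0485 -0.0071 -0.9988] j [ 24.41  17.76  -3.81  -0.82 -71.13  58.7 ] qd [ 1.01 -2.29 -1.56 -0.2  -0.31 -0.58] w 0.0748 F [-0.7 -0.6 -0. ]
[436. 187.] 2505 ztop 0.1448 top (array([615.3, -42.9]), array([12.3, 23.5]), 81.8) all z [0.1108 0.1149]
[271. 185.] 2144 ztop 0.1448 top (array([630.4,  78.7]), array([11.6, 23.7]), 82.8) all z [0.1104 0.114 ]
t 62.75 pos [0.6198 0.0767 0.2358] az -97.1 tilt 2.77 F [-0.2 -0.2 -0.1] w 0.0746 j1 24 j6 59
 travel(no spin) [ 1.033e-01 -1.000e-04 -1.280e-02] spin rad 0.003 deg 0.2 world d [ 0.0077 -0.0022 -0.1038]
 travel after spin [ 1.033e-01 -1.000e-04 -1.280e-02]
```

Emit:
drive_tool(
  motion=[
    {"travel":[0.03,0,-0.006],"spin":0,"hand":-0.7},
    {"travel":[0.03,0,-0.005],"spin":0,"hand":-0.7},
    {"travel":[0.02,0,-0.004],"spin":0,"hand":-0.7},
  ],
)

```text
t: 63.05
position: [0.6304, 0.0755, 0.156]
ee_rot: [13.2, 87.6, -173.8]
force: [-0.9, -0.3, 1.3]
gripper_width: 0.0749
```

```bash
python3 settle.py|tail -1;python3 settle.py|tail -1; python3 tab.py w22.png; python3 -c "
from loc import *
go(.630,.0765,.132,82.7)"
```

```text
t 63.2 p [0.6303 0.0753 0.1566] tx [-0.0438 -0.0056 -0.999 ] j [ 23.96  21.81  -8.59  -0.82 -62.02  59.39] qd [ 0.03 -1.78  2.68  1.08 -0.95 -0.02] w 0.0743 F [ 0.3 -0.6  0.7]
t 63.35 p [0.6323 0.0757 0.1595] tx [-0.0386 -0.004  -0.9992] j [ 23.95  21.67  -8.4   -0.78 -62.04  59.4 ] qd [-0.07 -0.32  0.27 -0.13  0.03  0.15] w 0.0745 F [-0.9  0.4 -0. ]
[274. 234.] 3221 ztop 0.1443 top (array([639.1,  77.5]), array([11.3,  6.5]), 84.7) all z [0.1102 0.1135]
[493. 237.] 3799 ztop 0.1444 top (array([624. , -43.7]), array([12.9,  7.6]), 86.7) all z [0.1105 0.1139]
t 63.40 pos [0.6324 0.0758 0.1596] az -97.0 tilt 2.21 F [0.4 0.2 0.1] w 0.0745 j1 24 j6 59
 travel(no spin) [ 0.0276 -0.0007  0.0014] spin rad 0.005 deg 0.3 world d [-0.0024  0.0007 -0.0276]
 travel after spin [ 0.0276 -0.0007  0.0014]
```

Emit:
drive_tool(
  motion=[
    {"travel":[0.026,-0.0008,0.001],"spin":0,"hand":-0.7},
  ],
)

```text
t: 63.5
position: [0.6334, 0.0774, 0.1382]
ee_rot: [9.7, 88.3, -177.3]
force: [0.3, -0.1, -0.2]
gripper_width: 0.0746
```

```bash
python3 settle.py|tail -1;python3 settle.py|tail -1
```

```text
t 63.65 p [0.6298 0.0764 0.1336] tx [-0.0397 -0.0042 -0.9992] j [ 24.09  22.83 -10.34  -0.83 -59.01  59.31] qd [-0.05 -0.84  1.81  0.93 -0.76  0.06] w 0.0745 F [ 1.2  0.5 -0.3]
t 63.8 p [0.6312 0.0767 0.135 ] tx [-0.0367 -0.0034 -0.9993] j [ 24.08  22.77 -10.22  -0.79 -59.01  59.31] qd [ 0.   -0.06 -0.12 -0.31  0.38  0.05] w 0.0742 F [0.3 0.1 0.2]
```

Emit:
drive_tool(
  motion=[
    {"travel":[0,0,0],"spin":0,"hand":1},
    {"travel":[0,0,0],"spin":0,"hand":1},
    {"travel":[0,0,0],"spin":0,"hand":1},
    {"travel":[0,0,0],"spin":0,"hand":1},
    {"travel":[0,0,0],"spin":0,"hand":1},
    {"travel":[0,0,0],"spin":0,"hand":1},
    {"travel":[0,0,0],"spin":0,"hand":1},
    {"travel":[0,0,0],"spin":0,"hand":1},
    {"travel":[0,0,0],"spin":0,"hand":1},
  ],
  force=30,
)

```text
t: 64.7
position: [0.6326, 0.0765, 0.1381]
ee_rot: [12.5, 88.1, -174.6]
force: [-0.4, -3.0, 2.1]
gripper_width: 0.012
```

```bash
python3 settle.py|tail -1
```

```text
t 64.85 p [0.6326 0.0765 0.1381] tx [-0.0331 -0.0029 -0.9994] j [ 24.04  22.61 -10.05  -0.72 -59.14  59.31] qd [ 0.04 -0.09  0.05 -0.16  0.    0.05] w 0.0122 F [-0.8 -3.1  1.7]
```

Emit:
drive_tool(
  motion=[
    {"travel":[-0.015,0,0],"spin":0,"hand":1},
    {"travel":[-0.025,0,0],"spin":0,"hand":1},
    {"travel":[-0.03,0,0],"spin":0,"hand":1},
    {"travel":[-0.03,0,0],"spin":0,"hand":1},
  ],
  force=40,
)

```text
t: 65.25
position: [0.6325, 0.0769, 0.2337]
ee_rot: [12.3, 87.4, -174.8]
force: [1.7, 0.8, -1.6]
gripper_width: 0.0119
```

```bash
python3 settle.py|tail -1; python3 -c "
from loc import *
snap('side','s23.png')
go(.512,-.232,.24,82.7)"
```

```text
t 65.4 p [0.634  0.0773 0.2355] tx [-0.0398 -0.0024 -0.9992] j [ 23.95  18.7   -2.38  -0.84 -71.06  59.25] qd [ 0.02  1.61 -3.09 -1.11  0.99  0.  ] w 0.0121 F [ 0.1 -0.4 -2.3]
t 65.45 pos [0.633  0.0771 0.2337] az -97.1 tilt 2.46 F [ 0.6 -0.9 -1.7] w 0.0118 j1 24 j6 59
 travel(no spin) [-1.000e-04  3.217e-01  8.190e-02] spin rad 0.003 deg 0.2 world d [-0.121  -0.3091  0.0063]
 travel after spin [-1.00e-04  3.22e-01  8.08e-02]
```

Emit:
drive_tool(
  motion=[
    {"travel":[0,0.025,0.012],"spin":0,"hand":1},
    {"travel":[0,0.035,0.01],"spin":0,"hand":1},
    {"travel":[0,0.037,0.009],"spin":0,"hand":1},
    {"travel":[0,0.037,0.008],"spin":0,"hand":1},
    {"travel":[0,0.037,0.008],"spin":0,"hand":1},
    {"travel":[0,0.037,0.008],"spin":0,"hand":1},
    {"travel":[0,0.037,0.008],"spin":0,"hand":1},
    {"travel":[0,0.035,0.008],"spin":0,"hand":1},
    {"travel":[0,0.03,0.006],"spin":0,"hand":1},
  ],
)

```text
t: 66.35
position: [0.5086, -0.2256, 0.2254]
ee_rot: [6.9, 86.4, -179.9]
force: [1.5, -0.1, -1.3]
gripper_width: 0.0116
```

```bash
python3 settle.py|tail -1; python3 -c "
from loc import *
go(.516,-.232,.11,82.7)"
```

```text
t 66.5 p [ 0.5087 -0.2256  0.2253] tx [-6.32e-02 -1.00e-04 -9.98e-01] j [ -3.6   12.08 -13.38   0.25 -68.16  86.56] qd [ 2.08 -0.06  0.54 -0.16  0.04 -0.94] w 0.0117 F [-0.3 -0.5 -1.3]
t 66.50 pos [ 0.5087 -0.2256  0.2253] az -96.9 tilt 3.62 F [-0.3 -0.5 -1.3] w 0.0117 j1 -4 j6 87
 travel(no spin) [ 0.1146  0.0046 -0.0152] spin rad 0.007 deg 0.4 world d [ 0.0073 -0.0064 -0.1153]
 travel after spin [ 0.1146  0.0045 -0.0152]
```

Emit:
drive_tool(
  motion=[
    {"travel":[0.035,0.004,-0.005],"spin":0,"hand":1},
    {"travel":[0.035,0,-0.005],"spin":0,"hand":1},
    {"travel":[0.035,0,-0.004],"spin":0,"hand":1},
    {"travel":[0.015,0,0],"spin":0,"hand":1},
  ],
)

```text
t: 66.9
position: [0.5164, -0.2296, 0.101]
ee_rot: [6.4, 86.6, 179.5]
force: [-0.9, -0.0, -1.2]
gripper_width: 0.0118
```

```bash
python3 settle.py|tail -1; python3 settle.py|tail -1;python3 -c "
from loc import *
snap('side','s24.png')
go(.516,-.232,.08,82.7)"
```

```text
t 67.05 p [ 0.5175 -0.23    0.1036] tx [-5.720e-02 -6.000e-04 -9.984e-01] j [ -3.99  19.32 -21.05   0.33 -52.9   86.91] qd [-0.14 -2.03  2.33  0.75 -0.88  0.16] w 0.0120 F [ 0.6 -0.  -0.8]
t 67.2 p [ 0.5193 -0.2306  0.1063] tx [-0.0517 -0.0014 -0.9987] j [ -4.03  19.13 -20.9    0.36 -52.92  86.92] qd [-0.11 -0.57  0.01  0.02  0.16 -0.03] w 0.0113 F [-0.4 -0.3 -1.2]
t 67.25 pos [ 0.5193 -0.2307  0.1065] az -96.9 tilt 2.94 F [ 0.5 -0.5 -1.1] w 0.0113 j1 -4 j6 87
 travel(no spin) [0.0266 0.0015 0.0017] spin rad 0.007 deg 0.4 world d [-0.0033 -0.0013 -0.0265]
 travel after spin [0.0266 0.0015 0.0017]
```

Emit:
drive_tool(
  motion=[
    {"travel":[0.023,0.001,0.004],"spin":0,"hand":1},
  ],
)

```text
t: 67.35
position: [0.5175, -0.2316, 0.0873]
ee_rot: [10.7, 87.5, -176.2]
force: [-0.1, -0.5, -2.1]
gripper_width: 0.0117
```

```bash
python3 settle.py|tail -1; python3 settle.py|tail -1
```

```text
t 67.5 p [ 0.5134 -0.2311  0.0839] tx [-0.0522 -0.0011 -0.9986] j [ -4.13  20.25 -22.83   0.37 -49.9   86.98] qd [-0.09 -0.6   1.72  0.72 -0.66 -0.02] w 0.0117 F [ 0.4 -0.5 -0.5]
t 67.65 p [ 0.5149 -0.2314  0.085 ] tx [-0.0496 -0.0018 -0.9988] j [ -4.13  20.21 -22.72   0.4  -49.89  86.98] qd [ 0.02  0.11 -0.04 -0.09  0.24  0.1 ] w 0.0116 F [ 0.3  0.1 -0.6]
```

Emit:
drive_tool(
  motion=[
    {"travel":[0.006,0,0],"spin":0,"hand":1},
  ],
)

```text
t: 67.75
position: [0.5158, -0.2317, 0.0804]
ee_rot: [9.7, 87.3, -177.2]
force: [0.6, -1.0, -1.6]
gripper_width: 0.012
```

```bash
python3 settle.py|tail -1; python3 settle.py|tail -1
```

```text
t 67.9 p [ 0.5146 -0.2314  0.079 ] tx [-0.0497 -0.0018 -0.9988] j [ -4.13  20.62 -23.09   0.4  -49.13  86.98] qd [-0.16 -0.12  0.17  0.14 -0.33  0.03] w 0.0115 F [ 0.1 -1.4 -0.6]
t 68.05 p [ 0.5147 -0.2315  0.0791] tx [-0.0495 -0.0018 -0.9988] j [ -4.13  20.61 -23.08   0.41 -49.13  86.98] qd [ 0.09 -0.05  0.02  0.04  0.08  0.07] w 0.0119 F [ 0.  -0.2 -1. ]
```

Near the floor (nominal feet 2.5 mm up); lower 2 mm and release.

Emit:
drive_tool(
  motion=[
    {"travel":[0.003,0,0],"spin":0,"hand":1},
    {"travel":[0,0,0],"spin":0,"hand":-0.3},
    {"travel":[0,0,0],"spin":0,"hand":-0.3},
    {"travel":[0,0,0],"spin":0,"hand":-0.3},
    {"travel":[0,0,0],"spin":0,"hand":-0.3},
    {"travel":[-0.03,0,0],"spin":0,"hand":-0.3},
    {"travel":[-0.04,0,0],"spin":0,"hand":-0.3},
    {"travel":[-0.04,0,0],"spin":0,"hand":-0.3},
    {"travel":[-0.04,0,0],"spin":0,"hand":-0.3},
  ],
)

```text
t: 68.95
position: [0.5188, -0.2307, 0.2245]
ee_rot: [7.0, 86.4, -179.9]
force: [1.1, -0.0, 0.6]
gripper_width: 0.0571
```

```bash
python3 settle.py|tail -1; python3 -c "
from loc import *
snap('wrist','w25.png')
go(.613,-.043,.24,82.7)"
```

```text
t 69.1 p [ 0.5209 -0.2311  0.2264] tx [-0.055  -0.0012 -0.9985] j [ -4.05  13.   -12.02   0.32 -68.12  87.04] qd [-0.02  2.14 -3.92 -1.32  1.46  0.03] w 0.0567 F [-0.7 -0.3 -0.1]
t 69.15 pos [ 0.5196 -0.2307  0.2243] az -96.9 tilt 3.35 F [ 0.2  0.1 -0.8] w 0.0568 j1 -4 j6 87
 travel(no spin) [-0.0212 -0.1974 -0.069 ] spin rad 0.007 deg 0.4 world d [0.0934 0.1877 0.0157]
 travel after spin [-0.0212 -0.1979 -0.0676]
```

Emit:
drive_tool(
  motion=[
    {"travel":[-0.02,-0.025,-0.01],"spin":0.006,"hand":-0.7},
    {"travel":[0,-0.037,-0.013],"spin":0,"hand":-0.7},
    {"travel":[0,-0.037,-0.013],"spin":0,"hand":-0.7},
    {"travel":[0,-0.037,-0.013],"spin":0,"hand":-0.7},
    {"travel":[0,-0.037,-0.013],"spin":0,"hand":-0.7},
    {"travel":[0,-0.025,-0.007],"spin":0,"hand":-0.7},
  ],
)

```text
t: 69.75
position: [0.6118, -0.0393, 0.2305]
ee_rot: [7.0, 85.9, 179.3]
force: [1.1, -0.0, -0.1]
gripper_width: 0.0741
```

```bash
python3 settle.py|tail -1; python3 settle.py|tail -1; python3 tab.py w26.png;python3 -c "
from loc import *
go(.615,-.0435,.155,82.7)"
```

```text
t 69.9 p [ 0.6113 -0.0399  0.2303] tx [-7.220e-02  6.000e-04 -9.974e-01] j [ 13.87  17.58  -4.67  -1.08 -71.76  68.89] qd [-1.93 -1.2  -0.64  0.37 -0.26  0.76] w 0.0748 F [-0.2 -0.1 -0.8]
t 70.05 p [ 0.611  -0.042   0.2317] tx [-7.030e-02  8.000e-04 -9.975e-01] j [ 13.69  17.45  -4.68  -1.05 -71.79  68.91] qd [-0.57 -0.61  0.19 -0.04 -0.11 -0.03] w 0.0741 F [-0.5 -0.4  0.9]
[276. 190.] 2164 ztop 0.145 top (array([615.4, -43.5]), array([11.5, 23.5]), 82.3) all z [0.1109 0.114 ]
[498. 262.] 144 ztop 0.0841 top (array([ 518.1, -233. ]), array([12. , 10.1]), 77.1) all z [0.0805 0.0825]
t 70.10 pos [ 0.6111 -0.0423  0.2321] az -97.8 tilt 3.99 F [ 0.9 -0.4  0.6] w 0.0743 j1 14 j6 69
 travel(no spin) [ 0.0766  0.0001 -0.0094] spin rad -0.008 deg -0.5 world d [ 0.0039 -0.0012 -0.0771]
 travel after spin [ 0.0766  0.0001 -0.0094]
```

Emit:
drive_tool(
  motion=[
    {"travel":[0.03,0,-0.004],"spin":-0.008,"hand":-0.7},
    {"travel":[0.03,0,-0.004],"spin":0,"hand":-0.7},
    {"travel":[0.017,0,-0.002],"spin":0,"hand":-0.7},
  ],
)

```text
t: 70.4
position: [0.617, -0.0464, 0.1566]
ee_rot: [5.5, 86.5, 178.0]
force: [-0.7, 0.3, -0.1]
gripper_width: 0.0745
```

```bash
python3 settle.py|tail -1; python3 settle.py|tail -1; python3 tab.py w26.png;python3 -c "
from loc import *
go(.615,-.0435,.134,82.7)"
```

```text
t 70.55 p [ 0.6171 -0.0464  0.1576] tx [-0.0624  0.0015 -0.9981] j [ 13.2   20.97  -9.73  -1.01 -62.76  69.81] qd [ 0.29 -1.45  2.08  0.75 -0.8  -0.1 ] w 0.0744 F [-0.5  0.4  1.5]
t 70.7 p [ 0.6187 -0.0456  0.1598] tx [-0.058   0.0021 -0.9983] j [ 13.25  20.85  -9.59  -0.99 -62.77  69.8 ] qd [ 0.22 -0.23  0.11 -0.16  0.16 -0.11] w 0.0746 F [ 0.1 -0.4  0. ]
[273. 234.] 3145 ztop 0.1443 top (array([624.5, -44.7]), array([11.3,  5.7]), 83.6) all z [0.1107 0.1136]
t 70.75 pos [ 0.6187 -0.0455  0.1598] az -97.4 tilt 3.32 F [ 0.5 -1.   1.1] w 0.0742 j1 13 j6 70
 travel(no spin) [ 0.026  -0.0016  0.0025] spin rad -0.002 deg -0.1 world d [-0.0037  0.002  -0.0258]
 travel after spin [ 0.026  -0.0016  0.0024]
```

Emit:
drive_tool(
  motion=[
    {"travel":[0.026,-0.0012,0.001],"spin":0,"hand":-0.7},
  ],
)

```text
t: 70.85
position: [0.6195, -0.044, 0.1382]
ee_rot: [3.9, 87.2, 176.5]
force: [0.1, 0.2, -0.1]
gripper_width: 0.0746
```

```bash
python3 settle.py|tail -1; python3 settle.py|tail -1
```

```text
t 71.0 p [ 0.6157 -0.0441  0.1338] tx [-0.0595  0.0021 -0.9982] j [ 13.44  21.99 -11.61  -1.05 -59.7   69.7 ] qd [ 0.03 -0.75  1.83  0.82 -0.73 -0.04] w 0.0746 F [-0.2 -0.2  0.2]
t 71.15 p [ 0.6172 -0.0441  0.1353] tx [-0.0562  0.0022 -0.9984] j [ 13.43  21.93 -11.49  -1.01 -59.69  69.7 ] qd [-0.03 -0.15 -0.05 -0.1   0.21  0.01] w 0.0743 F [ 0.3  0.7 -0.2]
```

Emit:
drive_tool(
  motion=[
    {"travel":[0,0,0],"spin":0,"hand":1},
    {"travel":[0,0,0],"spin":0,"hand":1},
    {"travel":[0,0,0],"spin":0,"hand":1},
    {"travel":[0,0,0],"spin":0,"hand":1},
    {"travel":[0,0,0],"spin":0,"hand":1},
    {"travel":[0,0,0],"spin":0,"hand":1},
    {"travel":[0,0,0],"spin":0,"hand":1},
    {"travel":[0,0,0],"spin":0,"hand":1},
    {"travel":[0,0,0],"spin":0,"hand":1},
  ],
)

```text
t: 72.05
position: [0.6186, -0.0442, 0.1382]
ee_rot: [5.0, 87.0, 177.7]
force: [0.7, -1.5, 0.9]
gripper_width: 0.0118
```

```bash
python3 settle.py|tail -1
```

```text
t 72.2 p [ 0.6186 -0.0442  0.1382] tx [-0.0526  0.0022 -0.9986] j [ 13.42  21.78 -11.31  -0.95 -59.81  69.7 ] qd [ 0.05  0.04  0.01 -0.14  0.05 -0.12] w 0.0112 F [ 0.9 -1.6  0.2]
```

Emit:
drive_tool(
  motion=[
    {"travel":[-0.015,0,0],"spin":0,"hand":1},
    {"travel":[-0.025,0,0],"spin":0,"hand":1},
    {"travel":[-0.03,0,0],"spin":0,"hand":1},
    {"travel":[-0.03,0,0],"spin":0,"hand":1},
  ],
)

```text
t: 72.6
position: [0.6203, -0.0441, 0.2342]
ee_rot: [5.2, 86.3, 177.7]
force: [0.7, -0.6, -2.3]
gripper_width: 0.0118
```

```bash
python3 settle.py|tail -1; python3 -c "
from loc import *
snap('side','s27.png')
go(.43,-.237,.22,82.7)"
```

```text
t 72.75 p [ 0.6218 -0.0439  0.2358] tx [-0.0597  0.0033 -0.9982] j [ 13.28  17.95  -3.4   -1.02 -71.94  69.62] qd [-0.01  1.52 -3.22 -1.24  1.02  0.06] w 0.0114 F [ 0.3  0.1 -2.6]
t 72.80 pos [ 0.6208 -0.0439  0.234 ] az -97.5 tilt 3.60 F [-0.4  0.3 -2.1] w 0.0116 j1 13 j6 70
 travel(no spin) [0.0253 0.2161 0.1629] spin rad -0.003 deg -0.2 world d [-0.1908 -0.1931 -0.014 ]
 travel after spin [0.0253 0.2157 0.1635]
```

Emit:
drive_tool(
  motion=[
    {"travel":[0,0.02,0.018],"spin":0,"hand":1},
    {"travel":[0,0.028,0.021],"spin":0,"hand":1},
    {"travel":[0,0.028,0.021],"spin":0,"hand":1},
    {"travel":[0,0.028,0.021],"spin":0,"hand":1},
    {"travel":[0,0.028,0.021],"spin":0,"hand":1},
    {"travel":[0,0.028,0.021],"spin":0,"hand":1},
    {"travel":[0,0.028,0.021],"spin":0,"hand":1},
    {"travel":[0,0.027,0.018],"spin":0,"hand":1},
  ],
)

```text
t: 73.6
position: [0.421, -0.2376, 0.2326]
ee_rot: [2.4, 85.2, 175.2]
force: [0.3, -1.2, -1.4]
gripper_width: 0.0115
```

```bash
python3 settle.py|tail -1; python3 settle.py|tail -1;python3 -c "
from loc import *
go(.43,-.237,.1,82.7)"
```

```text
t 73.75 p [ 0.4212 -0.2378  0.2329] tx [-0.083   0.007  -0.9965] j [ -6.01   5.43 -20.46   0.1  -68.9   88.59] qd [ 1.77  0.9   1.46  0.    0.25 -1.07] w 0.0118 F [ 0.9  0.  -2.1]
t 73.9 p [ 0.4233 -0.2367  0.2333] tx [-0.0821  0.0065 -0.9966] j [ -5.83   5.5  -20.32   0.12 -68.9   88.56] qd [ 0.52  0.11  0.37 -0.   -0.13  0.01] w 0.0120 F [ 0.8 -0.2 -1.1]
t 73.90 pos [ 0.4233 -0.2367  0.2333] az -97.2 tilt 4.72 F [ 0.8 -0.2 -1.1] w 0.0120 j1 -6 j6 89
 travel(no spin) [ 0.1323 -0.0011 -0.0176] spin rad 0.001 deg 0.1 world d [ 0.0067 -0.0003 -0.1333]
 travel after spin [ 0.1323 -0.0011 -0.0176]
```

Emit:
drive_tool(
  motion=[
    {"travel":[0.04,-0.001,-0.005],"spin":0,"hand":1},
    {"travel":[0.04,0,-0.005],"spin":0,"hand":1},
    {"travel":[0.035,0,-0.005],"spin":0,"hand":1},
    {"travel":[0.015,0,-0.002],"spin":0,"hand":1},
  ],
)

```text
t: 74.3
position: [0.4351, -0.2349, 0.1001]
ee_rot: [3.3, 85.7, 176.3]
force: [-0.3, -0.3, -1.4]
gripper_width: 0.0115
```

```bash
python3 settle.py|tail -1; python3 settle.py|tail -1;python3 -c "
from loc import *
go(.43,-.237,.08,82.7)"
```

```text
t 74.45 p [ 0.436  -0.2354  0.1025] tx [-0.0734  0.0039 -0.9973] j [ -5.45  13.95 -29.31   0.23 -50.96  88.39] qd [-0.39 -2.18  1.81  0.6  -0.95  0.18] w 0.0115 F [ 0.5 -1.2 -0.6]
t 74.6 p [ 0.4373 -0.236   0.1047] tx [-0.0683  0.0033 -0.9977] j [ -5.5   13.74 -29.21   0.24 -50.97  88.4 ] qd [-0.34 -0.65 -0.06 -0.02  0.21  0.09] w 0.0115 F [-0.6  0.7 -0.9]
t 74.60 pos [ 0.4373 -0.236   0.1047] az -96.9 tilt 3.92 F [-0.6  0.7 -0.9] w 0.0115 j1 -5 j6 88
 travel(no spin) [0.0251 0.0018 0.0055] spin rad 0.006 deg 0.4 world d [-0.0073 -0.001  -0.0247]
 travel after spin [0.0251 0.0018 0.0054]
```

Emit:
drive_tool(
  motion=[
    {"travel":[0.022,0.001,0.004],"spin":0,"hand":1},
  ],
)

```text
t: 74.7
position: [0.4353, -0.2369, 0.0862]
ee_rot: [5.5, 86.5, 178.6]
force: [-0.1, -0.6, -2.7]
gripper_width: 0.012
```

```bash
python3 settle.py|tail -1
```

```text
t 74.85 p [ 0.4314 -0.2363  0.0835] tx [-0.0688  0.0034 -0.9976] j [ -5.61  14.96 -31.13   0.26 -47.86  88.48] qd [ 0.06 -0.62  1.6   0.75 -0.78 -0.02] w 0.0118 F [ 0.4 -1.2 -0.9]
```

Emit:
drive_tool(
  motion=[
    {"travel":[0.004,0,0],"spin":0,"hand":1},
  ],
)

```text
t: 74.95
position: [0.4323, -0.2366, 0.081]
ee_rot: [4.6, 86.2, 177.7]
force: [-0.3, 0.8, -1.4]
gripper_width: 0.0115
```

```bash
python3 settle.py|tail -1
```

```text
t 75.1 p [ 0.4316 -0.2364  0.0801] tx [-0.0678  0.0031 -0.9977] j [ -5.61  15.21 -31.35   0.27 -47.33  88.48] qd [0.14 0.03 0.11 0.14 0.   0.04] w 0.0114 F [ 0.7 -0.  -1.3]
```

Emit:
drive_tool(
  motion=[
    {"travel":[0.003,0,0],"spin":0,"hand":1},
  ],
)

```text
t: 75.2
position: [0.432, -0.2365, 0.0778]
ee_rot: [4.5, 86.2, 177.6]
force: [0.3, 0.5, -1.0]
gripper_width: 0.0116
```

```bash
python3 settle.py|tail -1
```

```text
t 75.35 p [ 0.4318 -0.2365  0.0773] tx [-0.0672  0.0029 -0.9977] j [ -5.61  15.43 -31.52   0.29 -46.9   88.48] qd [ 0.04 -0.   -0.06  0.01 -0.2  -0.01] w 0.0118 F [ 0.2 -0.6  0.3]
```

Emit:
drive_tool(
  motion=[
    {"travel":[0.001,0,0],"spin":0,"hand":1},
    {"travel":[0,0,0],"spin":0,"hand":-0.3},
    {"travel":[0,0,0],"spin":0,"hand":-0.3},
    {"travel":[0,0,0],"spin":0,"hand":-0.3},
    {"travel":[0,0,0],"spin":0,"hand":-0.3},
    {"travel":[0,0,0],"spin":0,"hand":-0.3},
  ],
)

```text
t: 75.95
position: [0.432, -0.2367, 0.077]
ee_rot: [4.8, 86.2, 177.9]
force: [-0.4, 0.4, 0.3]
gripper_width: 0.0462
```

```bash
python3 settle.py|tail -1
```

```text
t 76.1 p [ 0.432  -0.2367  0.077 ] tx [-0.0667  0.0024 -0.9978] j [ -5.62  15.47 -31.54   0.33 -46.81  88.48] qd [ 0.06 -0.09  0.06  0.07  0.01  0.02] w 0.0550 F [-0.6  0.   0.2]
```

Emit:
drive_tool(
  motion=[
    {"travel":[-0.02,0,0],"spin":0,"hand":-0.3},
    {"travel":[-0.03,0,0],"spin":0,"hand":-0.3},
    {"travel":[-0.04,0,0],"spin":0,"hand":-0.3},
    {"travel":[-0.04,0,0],"spin":0,"hand":-0.3},
    {"travel":[-0.04,0,0],"spin":0,"hand":-0.3},
    {"travel":[0,0,0],"spin":0,"hand":-0.3},
  ],
)

```text
t: 76.7
position: [0.4424, -0.2373, 0.2519]
ee_rot: [4.9, 85.9, 178.0]
force: [-0.0, 0.4, 0.1]
gripper_width: 0.0569
```

```bash
python3 settle.py|tail -1; python3 chk.py side scene; python3 - <<'E'
from h import *
from loc import report
import numpy as np,cv2
im=snap('side','f_side'); report(im)
s=snap('scene','f_scene'); snap('wrist','f_wrist')
for n,i in(('side',im),('scene',s)):
    P=np.asarray(cloud(i)).reshape(-1,3); c=i['color'].reshape(-1,3)
    h=cv2.cvtColor(i['color'],cv2.COLOR_RGB2HSV).reshape(-1,3)
    z=P
    m=(h[:,0]>20)&(h[:,0]<35)&(h[:,1]>120)&(h[:,2]>90)
    m&=(P[:,1]<-.13)&(P[:,0]>.3)&(P[:,0]<.65)&(P[:,2]<.2)
    for nm,k in(('far',P[:,0]>.475),('near',P[:,0]<=.475)):
        q=P[m&k]
        if len(q): print(n,nm,len(q),q.min(0).round(3),q.max(0).round(3))
E
ls -t pics|head -4
```

```text
t 76.85 p [ 0.4392 -0.2361  0.2459] tx [-0.0806  0.0059 -0.9967] j [ -5.55   6.27 -17.72   0.12 -70.65  88.52] qd [-0.04  1.16 -1.35 -0.19  0.13 -0.08] w 0.0569 F [ 0.5  1.  -0.2]
   block z [0.034  0.0356 0.0384]
side pocket 2 47 rib [ 1.6 -0.5] (array([491.9,  30.2]), array([13. , 28.4]), 81.8) ztop [0.0665 0.0686]
   block z [0.0322 0.0358 0.038 ]
   block z [0.0334 0.0354 0.0376]
side table rib top [295. 309.] 140 (array([ 526.2, -240.3]), array([46.5, 28.5]), 8.8)
side table rib top [259. 325.] 155 (array([ 443.3, -241.3]), array([44.4, 28.2]), 26.0)
scene pocket 1 56 rib [3.4 5.6] (array([485. , -38.4]), array([17.7, 31.4]), 84.8) ztop [0.0654 0.0699]
   block z [0.0321 0.0352 0.0382]
scene pocket 2 59 rib [4.3 3.7] (array([495.1,  34. ]), array([16. , 31.2]), 81.3) ztop [0.0651 0.0704]
   block z [0.0316 0.0347 0.0385]
scene pocket 3 59 rib [1.2 4.1] (array([501.6, 109.2]), array([14.9, 31.5]), 82.0) ztop [0.0645 0.0691]
   block z [0.0323 0.0352 0.0381]
scene table rib top [283. 138.] 61 (array([ 442.1, -233.3]), array([36.5, 39.7]), 34.7)
scene table rib top [261. 151.] 54 (array([ 526.8, -230.6]), array([30.8, 41.8]), 46.4)
scenechk.png
sidechk.png
s27.png
w26.pngTraceback (most recent call last):
  File "<stdin>", line 4, in <module>
  File "h.py", line 11, in snap
    if fn: cv2.imwrite('pics/'+fn,im['color'][:,:,::-1])
           ~~~~~~~~~~~^^^^^^^^^^^^^^^^^^^^^^^^^^^^^^^^^^
cv2.error: OpenCV(4.12.0) /io/opencv/modules/imgcodecs/src/loadsave.cpp:1051: error: (-2:Unspecified error) could not find a writer for the specified extension in function 'imwrite_'
```

```bash
python3 - <<'E'
from h import *
from loc import report
import numpy as np,cv2
im=snap('side','f_side.png'); report(im)
s=snap('scene','f_scene.png'); snap('wrist','f_wrist.png')
for n,i in(('side',im),('scene',s)):
    P=np.asarray(cloud(i)).reshape(-1,3)
    h=cv2.cvtColor(i['color'],cv2.COLOR_RGB2HSV).reshape(-1,3)
    m=(h[:,0]>20)&(h[:,0]<35)&(h[:,1]>120)&(h[:,2]>90)
    m&=(P[:,1]<-.13)&(P[:,0]>.3)&(P[:,0]<.65)&(P[:,2]<.2)
    for nm,k in(('far',P[:,0]>.475),('near',P[:,0]<=.475)):
        q=P[m&k]
        if len(q): print(n,nm,len(q),q.min(0).round(3),q.max(0).round(3))
E
```

```text
blue [298. 210.] 805 z [0.0519 0.0989 0.1193] med [ 0.6492 -0.0219  0.0989] [653.5   9.1] [184.3  22.9] 82.3
yellow [187.  93.] 211 z [0.0228 0.0573 0.0829] med [0.5955 0.7178 0.0573] [597.2 727.3] [33.2 43.6] 8.3
yellow [130. 110.] 223 z [0.0211 0.0571 0.083 ] med [0.3983 0.6972 0.0571] [399.4 711.5] [31.3 46.1] 5.2
yellow [229. 233.] 63 z [0.0358 0.0539 0.0697] med [0.4827 0.0286 0.0539] [484.1  29.7] [12.5 13.8] 50.9
yellow [292. 306.] 276 z [0.0486 0.0594 0.0858] med [ 0.5175 -0.2375  0.0594] [ 524.7 -240.3] [47.4 27.6] 0.7
yellow [256. 322.] 294 z [0.0494 0.058  0.0857] med [ 0.4338 -0.2423  0.058 ] [ 441.1 -242.1] [46.  31.2] 13.1
orange [168. 109.] 459 z [0.0056 0.0188 0.025 ] med [0.5201 0.7123 0.0188] [527.8 719.5] [242.4  41.3] 6.3
orange [124. 121.] 58 z [0.0164 0.0211 0.0243] med [0.3685 0.7003 0.0211] [375.7 698.9] [30.7 50.2] 78.0
orange [165. 168.] 356 z [0.0101 0.0368 0.0512] med [0.4185 0.3743 0.0368] [420.8 394.3] [68.6 57.3] 1.1
orange [318. 191.] 946 z [0.0109 0.0162 0.0206] med [0.7724 0.1109 0.0162] [779.   73.8] [ 70.6 263. ] 10.1
green [270. 331.] 5054 z [0.0026 0.0066 0.0277] med [ 0.4684 -0.2433  0.0066] [ 471.1 -226.5] [201.3 159.9] 3.0
white [183. 163.] 24 z [0.0262 0.0325 0.0374] med [0.4731 0.3806 0.0325] [474.9 381.7] [13.1 31.7] 80.4
white [223. 246.] 972 z [0.027  0.0351 0.0388] med [0.4594 0.0063 0.0351] [469.2  34.7] [268.1  43.9] 82.7
dark [179. 178.] 203 z [0.0017 0.0051 0.0088] med [0.4437 0.3516 0.0051] [463.3 353.2] [163.3  37.9] 13.4
side far 297 [ 0.478 -0.254  0.001] [ 0.567 -0.168  0.087]
side near 315 [ 0.417 -0.26   0.002] [ 0.474 -0.174  0.087]
scene far 149 [ 0.481 -0.298  0.   ] [ 0.547 -0.21   0.088]
scene near 147 [ 0.393 -0.302  0.001] [ 0.471 -0.216  0.087]
```

View pics/f_side.png

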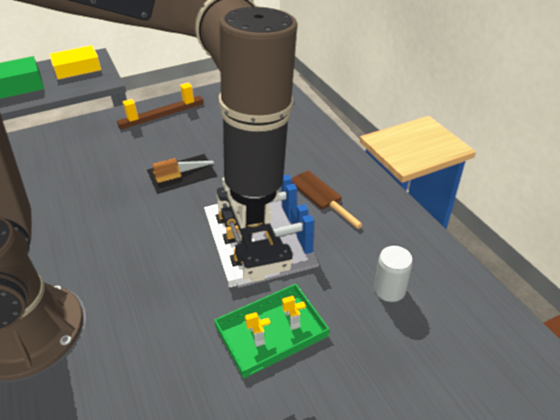

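View pics/f_scene.png

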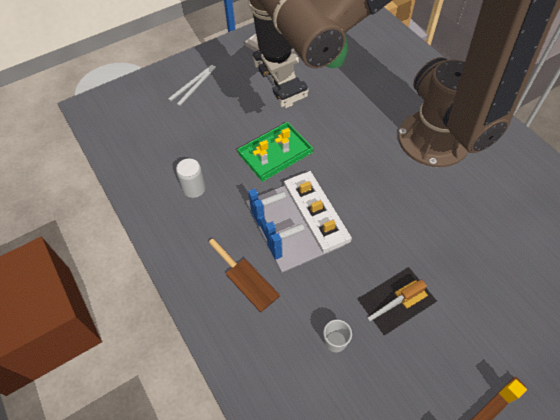

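Side picture: both clips stand in the tray, at pixels (256,322) and (292,306), and the wedge is on its mat at (165,168). Scene picture: three inserts sit in the bank at (306,188), (316,207) and (330,227). The tin, paddle and cup look undisturbed, and the gripper is clear of everything.

```bash
python3 -c "
from station import env
print(env.get_obs()['t']); print(env.hand_in())"
```

```text
77.15
the job is handed in; nothing more can be done
None
```

I freed both clips with the wedge, pressed all three inserts home, put both clips in the green tray and set the wedge back on its mat. I handed the job in at t ≈ 77 s; no verdict was reported.

- **Clips:** both stand inside the tray near (0.515, -0.23) and (0.43, -0.24). The tops of their tabs are at about 0.085 m, so the tab centres are about 0.07 m, under the 0.085 m limit.
- **Inserts:** in the last check the block tops read 0.035 m, against 0.034 m for a flush fit.
- **Wedge:** its handle is at about (0.42, 0.39), over the mat, with the top at 0.051 m. That fits it standing upright.
- **Tin, paddle and cup:** they look unmoved in the pictures; I did not measure them at the end.
- **Robot:** the gripper was open and well clear at hand-in, with the TCP at about z 0.25.

One disagreement: the last scene-camera check put the rib in pocket 1 at 3.4 and 5.6 mm off centre, about 6.5 mm in all. Pocket 2 read about 5.7 mm off and pocket 3 about 4.3 mm. I took this as camera bias because all three lean the same way and the pockets leave only about 2 mm of play. The side camera gave 1.7 mm for pocket 2, and my earlier checks gave 2.6 mm or less for all three. I did not repeat the wrist-camera check of the inserts before handing in.

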